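# Spin-check the bisque cups in the banding wheel's chuck

## Robot

A 6-joint arm with a two-finger parallel gripper is mounted at the origin on the work surface. World frame = base frame: x ahead of the robot, y to its left, z up, the work surface at z = 0. Lengths are in mm, angles in rad, forces in N, time in s.
With the tool pointing down it reaches from about 350 to 725 mm from the base axis. Payload 6 kg.
Tool frame: the origin (TCP) lies on the centre line of the jaws, within the pads' length; the fingertips stand 25 mm ahead of it and the grasp point (between the pads) lies 6 mm ahead of it (tip_reach is the distance from the TCP to the fingertips, in mm); x points along the fingers, y is the direction in which the jaws open and shut, and the axes are right-handed (so a half turn about x gives the same grasp; the last joint's range is limited). The gripper opens to 85 mm and grips with 20 to 120 N. Pads are 22 mm wide; open, the fingers measure 114 mm over their backs; the gripper's body (76 mm by 85 mm) begins 54 mm behind the grasp point. The pads swing forward as they close: fully open they stand 13 mm farther back than shut.
Start: joints at [1.481, 0.04, 0.085, 0, -1.615, -0.334], TCP at [246.709, 546.911, 256.261] pointing down, gripper open.
Joint ranges: [-2.56, 2.56], [-1.29, 2.01], [-1.08, 1.49], [-3.29, 1.98], [-2.81, -0.18], [-2.99, 2.99]. Speed limits (rad/s): [2.57, 2.57, 3.01, 3.14, 3.14, 3.14].

## Interface

Orientations are given as a rotation vector (axis times angle).
In Python, from rig import * gives the robot as it stands. The module is installed in compiled form; this text tells all that it offers.
- The arm moves only by the shell command python3 -m handwheel 'ROWS' [FORCE]. ROWS is JSON, a list that holds one entry, the list of rows, each a list of 7 numbers: the opening, from -1 (shut) to 1 (fully open), then the shift along the tool's x, y, z in mm, then the turn, a rotation vector about the tool's x, y, z in degrees. A call has exactly 5 rows; each row shifts and turns the commanded pose from where the row before left it, along the tool's axes as they then stand; what a row does not reach is not made up. A row lasts 1/10 s, in which the tool goes at most 50 mm and 8.59 degrees, less where a joint would pass 70% of its speed; a pose out of reach is approached as far as the arm can. A call is refused whole if a number of a shift passes 50 or a number of a turn 8.59, either way. A call with a gripper value outside its range is refused whole. The fingers move at their own pace and stop on an object; FORCE is the grip in N (left out, the last holds). Time passes only in rows, so rows that do not move let the fingers close, or fill a call up. It gives the time, the measured TCP pose, the force and the opening at its end, in the units of the state.
- observe(): the state, without advancing time (a new reading comes with each control period).
- camera(name): name is "scene" or "top"; returns a dict with "frame" (480x640x3 uint8, blue, green, red), "camera_matrix" (3x3 intrinsics, pixels), "k1" (the pictures are not rectified: a ray, as slopes to the right and down, at radius r is drawn at 1 + k1 r^2 times it, then the intrinsics apply), "rvec" (rotation vector, rad) and "tvec" (3), from world to camera coordinates, as OpenCV has them. Camera axes: x right, y down, z forward; pixel columns grow to the right and rows downward; lengths in mm; the calibration is good to about 2 mm. A picture is of the moment at which its call begins. There is no depth.
- close_job(): hands the job in, once; it reports no verdict.
The state is a dict: "t": time; "qpos": joint angles; "joint_vel": joint speeds; "joint_torque": joint torques, N m; "position": TCP position; "orientation": TCP orientation; "force": force on the tool from outside, world axes, zero at the start; "moment": the same for the moment, N m; "grip_width": finger opening in mm.
Only numpy, scipy, OpenCV 4.12 (cv2) and the standard library are available. Lean on these libraries where they do the work, as an engineer would, in place of code of your own. Each camera call takes 0.05 s, during which the arm holds its last target.

## Task

Check that each bisque cup on the kiln shelf runs true on the banding wheel, one after the other and lightest clay first so that no dark dust gets on the pale ones (white, then buff, then red, as far as they are there): stand the cup foot up in the middle of the chuck, turn the chuck ring until the three jaws grip it firmly, and hold the pedal down at its stop for two seconds or more so that it spins. Then let the pedal up, open the chuck and stand the cup, still foot up, on the plywood ware board before you start on the next; finish with every cup there. Leave the jars and the tool pot where they are.

Things in the scene. Friction and masses are not known exactly. Their poses are not given: they have to be found in the camera images.
- wheel: Motorised banding wheel with a round grey housing (212 mm across, 72 mm high), fixed to the bench. Origin: on the wheel's axis at bench level, z up. On it turn together the turntable, the chuck ring and the three jaws.
- chuck_face (a point): Centre of the chuck's flat aluminium face (172 mm across), 120 mm above the bench, on the wheel's axis: a cup stands on it here.
- turntable (a joint): Angle of the turntable (rad), any at the start. A brake holds it while the pedal is up, also when the ring is turned (it slips above about 15 N at a handle). With the pedal at its stop the motor spins it clockwise seen from above (the value falls), reaching 3.4 rad/s in about a second; it stops at once, at any angle, when the pedal comes up.
- ring (a joint): Knurled steel chuck ring (224 mm across, top 108 mm above the bench), turned relative to the turntable. 0 = jaws open, 1.33 = end. CLOCKWISE seen from above raises the value and closes the jaws: each jaw face stands at 46 mm - 12 mm x value from the axis. Starts partly closed. Stiff (4 N at a handle), stays where left; pressed home with some 10 N at a handle it holds a cup firmly.
- grip0 (a point): Centre of the top of chuck ring handle 0: an upright black pin 17 mm thick and 46 mm tall on the ring, 98 mm from the wheel's axis, its top 154 mm above the bench. The three handles are 120 degrees apart and turn with the ring and the turntable; take one from above and lead it round the axis.
- grip1 (a point): Centre of the top of chuck ring handle 1: an upright black pin 17 mm thick and 46 mm tall on the ring, 98 mm from the wheel's axis, its top 154 mm above the bench. The three handles are 120 degrees apart and turn with the ring and the turntable; take one from above and lead it round the axis.
- grip2 (a point): Centre of the top of chuck ring handle 2: an upright black pin 17 mm thick and 46 mm tall on the ring, 98 mm from the wheel's axis, its top 154 mm above the bench. The three handles are 120 degrees apart and turn with the ring and the turntable; take one from above and lead it round the axis.
- jaw0: Jaw 0 of the chuck: steel block 23 mm long (radially), 18 mm wide, its top 23 mm above the chuck face, with a black rubber face towards the axis. The three jaws are coupled and move in and out together, driven by the ring. Origin: on the wheel's axis at bench level when fully open, carried along as the jaw moves in.
- jaw1: Jaw 1 of the chuck: steel block 23 mm long (radially), 18 mm wide, its top 23 mm above the chuck face, with a black rubber face towards the axis. The three jaws are coupled and move in and out together, driven by the ring. Origin: on the wheel's axis at bench level when fully open, carried along as the jaw moves in.
- jaw2: Jaw 2 of the chuck: steel block 23 mm long (radially), 18 mm wide, its top 23 mm above the chuck face, with a black rubber face towards the axis. The three jaws are coupled and move in and out together, driven by the ring. Origin: on the wheel's axis at bench level when fully open, carried along as the jaw moves in.
- pedal (a joint): Spring pedal of the wheel: about 0 = up, 0.28 rad = fully down at its stop. The end at the hinge stays, the free end goes down. It needs about 5 N at the pad to start and 10 N at the stop and springs up when let go. The wheel turns while it is down.
- pedal_pad (a point): Point on the ribbed black top of the pedal tread (tread 180 mm long, 88 mm wide), 150 mm from the hinge and 28 mm from the free end: press here. 82 mm above the bench when up, 42 mm at the stop; pressed, it also moves 10 mm away from the hinge. The wheel's rim and handles are near: turn the gripper's narrow side to the wheel.
- pedal_base: Flat aluminium base of the pedal, 210 x 110 mm, fixed to the bench, lying crosswise between robot and wheel. Origin: under its centre; its x axis points from the hinge to the free end (the hinge line is at x = -85 mm, 30 mm above the bench; the pad at x = +56 mm when up, +65 mm at the stop).
- kiln_shelf: Square cream-grey kiln shelf, 250 x 250 mm, top 16 mm above the bench, fixed, on one side of the wheel; the cups wait on it. Origin: under its centre at bench level.
- ware_board: Square plywood ware board, 250 x 250 mm, top 16 mm above the bench, fixed, on the other side of the wheel; the finished cups go here. Origin: under its centre at bench level, x and y along its sides.
- cup_white: Bisque tumbler of white stoneware, standing on its rim, foot up; 92 mm high, about 0.2 kg, 72 mm across at the rim (straight for the lowest 28 mm), narrowing to a straight part 58 mm across from 30 to 8 mm below the top (grip it here), then a foot ring 48 mm across. Origin: centre of the rim plane (its underside as it stands); z axis towards the foot. It may be absent.
- cup_buff: Bisque tumbler of buff (sandy yellow) stoneware, standing on its rim, foot up; 84 mm high, about 0.2 kg, 66 mm across at the rim (straight for the lowest 28 mm), narrowing to a straight part 56 mm across from 30 to 8 mm below the top (grip it here), then a foot ring 46 mm across. Origin: centre of the rim plane (its underside as it stands); z axis towards the foot. It may be absent.
- cup_red: Bisque tumbler of red-brown terracotta, standing on its rim, foot up; 98 mm high, about 0.2 kg, 76 mm across at the rim (straight for the lowest 28 mm), narrowing to a straight part 60 mm across from 30 to 8 mm below the top (grip it here), then a foot ring 50 mm across. Origin: centre of the rim plane (its underside as it stands); z axis towards the foot. It may be absent.
- glaze_jar: Bystander: white jar with a blue lid, 64 mm across, 75 mm high, standing loose. Origin: centre of its underside.
- slip_jar: Bystander: white jar with a yellow lid, 60 mm across, 70 mm high, standing loose. Origin: centre of its underside.
- tool_pot: Bystander: blue pot 72 mm across, 95 mm high, with tools standing in it up to 185 mm, loose. Origin: centre of its underside.
Not all that is in view belongs to the job. Leave any green look-alike of the cup_buff alone.

How it is judged (in metres and radians):
On the way, in this order (a step that is already met when the one before it is completed fails the run):
1. the white cup, if there, is gripped and centred by the jaws, foot up and flat on the chuck face, and spins for 1.5 s with the pedal at its stop (the pad well below the rim) (((contact force between cup_white and jaw0 above 2 N and contact force between cup_white and jaw1 above 2 N) or (contact force between cup_white and jaw1 above 2 N and contact force between cup_white and jaw2 above 2 N) or (contact force between cup_white and jaw0 above 2 N and contact force between cup_white and jaw2 above 2 N)) and horizontal distance between cup_white and chuck_face below 0.003 m and angular speed of cup_white above 2 rad/s and z of cup_white in the frame of chuck_face below 0.006 m and angle between cup_white's own z axis and vertical below 0.1 rad and z of pedal_pad in the frame of cup_white below -0.071 m), for 1.5 s.
2. the white cup, if there, stands foot up on the ware board, let go (x of cup_white in the frame of ware_board between -0.12 and 0.12 m and y of cup_white in the frame of ware_board between -0.12 and 0.12 m and z of cup_white in the frame of ware_board between 0.01 and 0.022 m and angle between cup_white's own z axis and vertical below 0.1 rad and linear speed of cup_white below 0.02 m/s and contact force between cup_white and the fingers below 0.2 N), for 0.2 s.
3. the buff cup, if there, is gripped and centred by the jaws, foot up and flat on the chuck face, and spins for 1.5 s with the pedal at its stop (the pad well below the rim) (((contact force between cup_buff and jaw0 above 2 N and contact force between cup_buff and jaw1 above 2 N) or (contact force between cup_buff and jaw1 above 2 N and contact force between cup_buff and jaw2 above 2 N) or (contact force between cup_buff and jaw0 above 2 N and contact force between cup_buff and jaw2 above 2 N)) and horizontal distance between cup_buff and chuck_face below 0.003 m and angular speed of cup_buff above 2 rad/s and z of cup_buff in the frame of chuck_face below 0.006 m and angle between cup_buff's own z axis and vertical below 0.1 rad and z of pedal_pad in the frame of cup_buff below -0.071 m), for 1.5 s.
4. the buff cup, if there, stands foot up on the ware board, let go (x of cup_buff in the frame of ware_board between -0.12 and 0.12 m and y of cup_buff in the frame of ware_board between -0.12 and 0.12 m and z of cup_buff in the frame of ware_board between 0.01 and 0.022 m and angle between cup_buff's own z axis and vertical below 0.1 rad and linear speed of cup_buff below 0.02 m/s and contact force between cup_buff and the fingers below 0.2 N), for 0.2 s.
5. the red cup, if there, is gripped and centred by the jaws, foot up and flat on the chuck face, and spins for 1.5 s with the pedal at its stop (the pad well below the rim) (((contact force between cup_red and jaw0 above 2 N and contact force between cup_red and jaw1 above 2 N) or (contact force between cup_red and jaw1 above 2 N and contact force between cup_red and jaw2 above 2 N) or (contact force between cup_red and jaw0 above 2 N and contact force between cup_red and jaw2 above 2 N)) and horizontal distance between cup_red and chuck_face below 0.003 m and angular speed of cup_red above 2 rad/s and z of cup_red in the frame of chuck_face below 0.006 m and angle between cup_red's own z axis and vertical below 0.1 rad and z of pedal_pad in the frame of cup_red below -0.071 m), for 1.5 s.
At the end, for the whole second after the job is handed in: Every cup that is there stands at rest on the ware board, foot up (tilt under 0.1 rad), its centre within 120 mm of the board's middle along both sides and its rim on the board's top (within 6 mm), released (all of step 2 and all of step 4 and x of cup_red in the frame of ware_board between -0.12 and 0.12 m and y of cup_red in the frame of ware_board between -0.12 and 0.12 m and z of cup_red in the frame of ware_board between 0.01 and 0.022 m and angle between cup_red's own z axis and vertical below 0.1 rad and linear speed of cup_red below 0.02 m/s and contact force between cup_red and the fingers below 0.2 N); the robot touches nothing.
It fails at once if a jar or the tool pot is moved more than 30 mm or tipped (distance of any of glaze_jar, slip_jar, tool_pot from where it was at the start of the episode above 0.03 m or angle between any of glaze_jar, slip_jar, tool_pot's own z axis and vertical above 0.35 rad).
Of cup_white, cup_buff, cup_red only 2 to 3 are there at a start; the rules pass over those that are not, and their reading is None.
At some moment in a run one of cup_white, cup_buff, cup_red may be knocked a few centimetres aside while the robot is not near it.
It also fails if it takes over 210 s, if anything falls off the work surface, if the arm or the gripper's body presses on something with over 40 N, if the wrist force passes 120 N, or if a joint passes its speed limit or range.

## Working session

There is one attempt and no reset: what is moved stays moved. The work goes in short steps, Python scripts to look and compute and a shell command to move; the robot and the scene stay as the last step left them, time stands still between calls to the robot, and variables do not carry over. Pictures are saved under pics/ and viewed, and the job is handed in when it is done.

```bash
mkdir -p pics; ls
python3 - <<'E'
from rig import *
import cv2
s=observe();print(s)
for n in("scene","top"):
    c=camera(n);cv2.imwrite(f"pics/{n}0.png",c["frame"]);print(n,c["camera_matrix"],c["k1"],c["rvec"],c["tvec"])
E
```

```text
pics
{'t': 0.0, 'qpos': array([ 1.48075752e+00,  4.08138290e-02,  8.37816733e-02, -4.81153569e-04,
       -1.61551249e+00, -3.33704702e-01]), 'joint_vel': array([-2.26498468e-03,  4.53900735e-05,  6.53227168e-04, -7.16553449e-04,
        2.93253274e-03, -9.21723969e-04]), 'joint_torque': array([-6.84226925e-04, -3.68204141e+01,  3.47416914e+01,  6.93256885e+00,
       -5.43826696e-03,  2.43635959e-06]), 'position': array([246.50148132, 546.6992621 , 255.25822508]), 'orientation': array([-1.9879585 ,  0.42946986,  1.98849672]), 'force': array([-0.08736526,  0.15775691,  0.18303038]), 'moment': array([0.02332297, 0.0201237 , 0.06027594]), 'grip_width': 85.39509000948117}
scene [[474.28028765   0.         323.27725244]
 [  0.         474.28028765 248.67099913]
 [  0.           0.           1.        ]] -0.0479947943761858 [ 0.8655978   2.65771308 -0.94726115] [ 419.60422623 -222.52161257 1697.69996676]
top [[599.1999512    0.         327.1217058 ]
 [  0.         599.1999512  224.55247611]
 [  0.           0.           1.        ]] -0.029744689707456688 [ 2.10886849 -2.09723835  0.23814161] [  72.88684371  583.96486826 1691.35027244]
```

View pics/scene0.png

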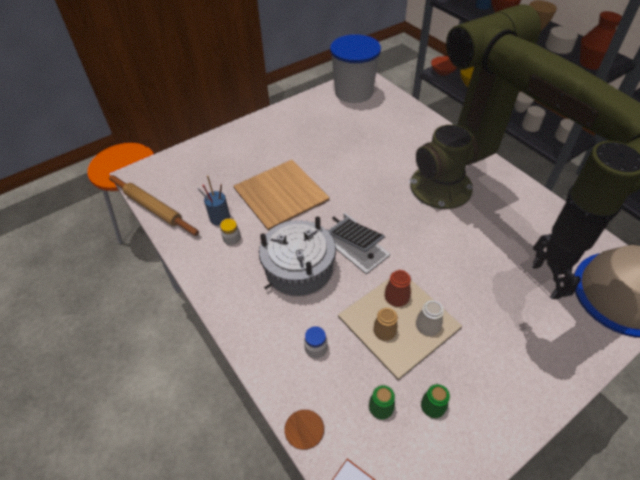

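View pics/top0.png

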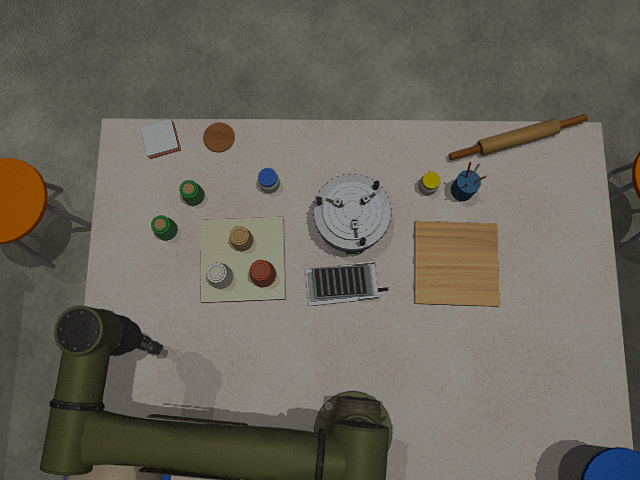

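Both views show all three cups on the shelf (top view: white 218,274; buff 240,238; red 262,272), the wheel near (352,212), the pedal below it and the board on the right. The green ones are look-alikes. Next I'll write helpers and zoom in.

```bash
cat > h.py <<'E'
from rig import *
import cv2, numpy as np
def ray(c,uv):
    d=np.array([c["k1"],0,0,0,0],float)
    p=cv2.undistortPoints(np.array(uv,float).reshape(-1,1,2),c["camera_matrix"],d).reshape(-1,2)
    R=cv2.Rodrigues(c["rvec"])[0];o=-R.T@c["tvec"].ravel()
    return o,(R.T@np.c_[p,np.ones(len(p))].T).T
def onz(c,uv,z):
    o,d=ray(c,uv); return o+d*((z-o[2])/d[:,2])[:,None]
def proj(c,P):
    return cv2.projectPoints(np.array(P,float).reshape(-1,1,3),c["rvec"],c["tvec"],c["camera_matrix"],np.array([c["k1"],0,0,0,0],float))[0].reshape(-1,2)
def tri(ca,ua,cb,ub):
    oa,da=ray(ca,[ua]);ob,db=ray(cb,[ub]);da=da[0]/np.linalg.norm(da);db=db[0]/np.linalg.norm(db)
    s=np.linalg.lstsq(np.c_[da,-db],ob-oa,rcond=None)[0];a=oa+da*s[0];b=ob+db*s[1]
    return (a+b)/2,np.linalg.norm(a-b)
def crop(c,x0,y0,x1,y1,k,name,pts=None):
    im=cv2.resize(c["frame"][y0:y1,x0:x1],None,fx=k,fy=k,interpolation=cv2.INTER_CUBIC)
    if pts is not None:
        for u,v in pts: cv2.drawMarker(im,(int((u-x0+.5)*k),int((v-y0+.5)*k)),(255,0,255),0,12,1)
    cv2.imwrite("pics/"+name,im)
E
python3 - <<'E'
from h import *
c=camera("top");crop(c,300,165,400,240,8,"w1.png");crop(c,195,210,395,310,4,"s1.png")
c=camera("scene");crop(c,240,205,400,300,5,"w1s.png");crop(c,330,255,470,375,5,"s1s.png")
E
```

```text
(no output)
```

View pics/w1.png

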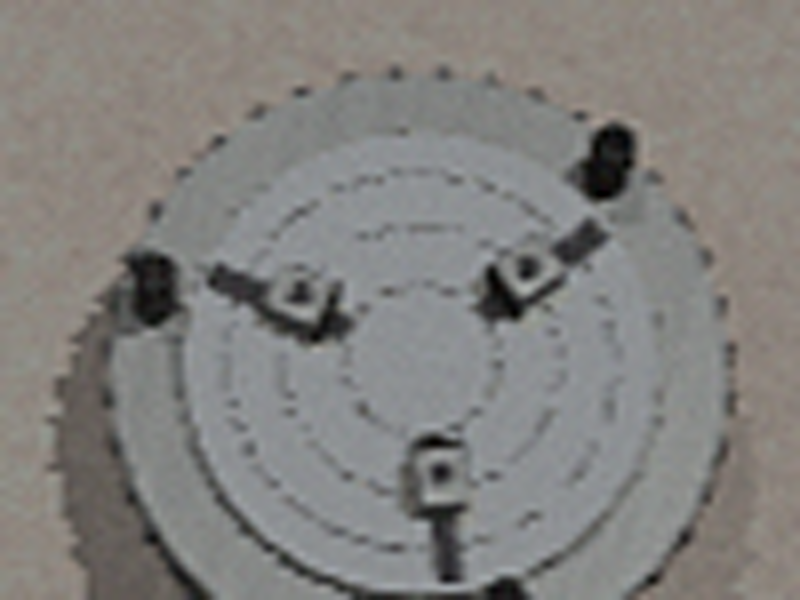

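View pics/s1.png

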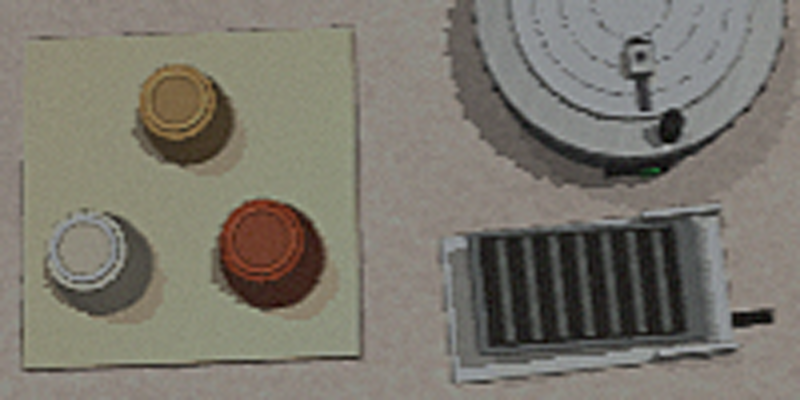

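View pics/w1s.png

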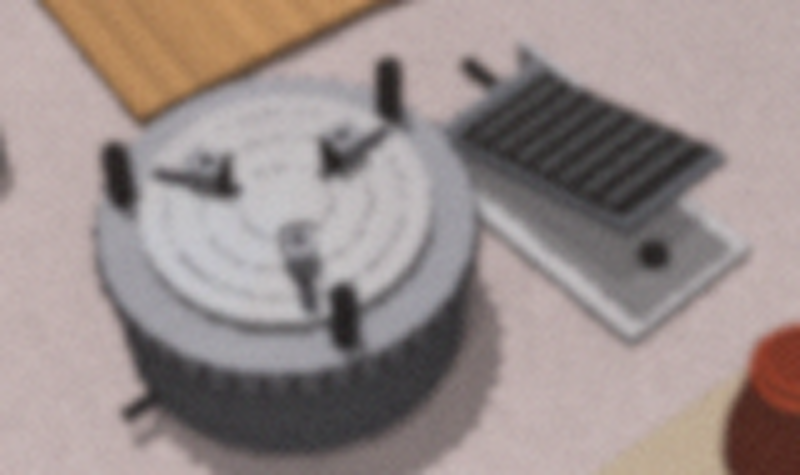

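View pics/s1s.png

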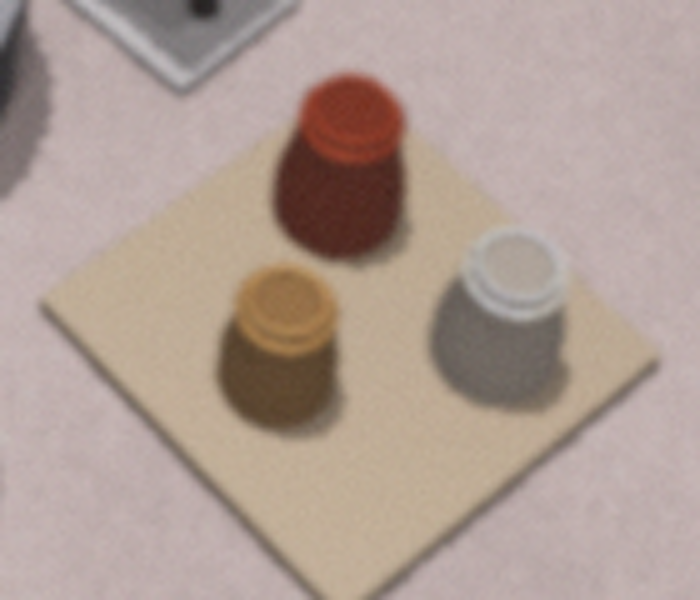

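Run:
```python
from h import *
t=camera("top");s=camera("scene")
for c in(t,s):
    o,_=ray(c,[[320,240]]);print("cam",o.round(), "nadir",proj(c,[o[0],o[1],0]).round())
# dark pins near wheel
for nm,c,box in(("top",t,(300,165,400,262)),("scene",s,(250,205,345,300))):
    x0,y0,x1,y1=box;g=c["frame"][y0:y1,x0:x1].max(2)
    n,l,st,ce=cv2.connectedComponentsWithStats((g<60).astype(np.uint8))
    print(nm,[(st[i,:5].tolist(),(ce[i]+[x0,y0]).round(1).tolist()) for i in range(1,n) if st[i,4]>8])
# cups by colour
for nm,c,box in(("top",t,(200,215,290,305)),("scene",s,(340,260,465,370))):
    x0,y0,x1,y1=box;h=cv2.cvtColor(c["frame"],cv2.COLOR_BGR2HSV)[y0:y1,x0:x1].astype(int)
    H,S,V=h[...,0],h[...,1],h[...,2]
    for k,m in(("red",((H<8)|(H>172))&(S>120)),("redtop",((H<8)|(H>172))&(S>120)&(V>115)),("buff",(H>10)&(H<25)&(S>110)),("bufftop",(H>10)&(H<25)&(S>95)&(V>130)),("white",(S<45)&(V>150))):
        n,l,st,ce=cv2.connectedComponentsWithStats(m.astype(np.uint8))
        print(nm,k,[(st[i].tolist(),(ce[i]+[x0,y0]).round(1).tolist()) for i in range(1,n) if st[i,4]>60])
```

```text
cam [ 192.   77. 1779.] nadir [[326. 361.]]
cam [1049.  772. 1187.] nadir [[333. 620.]]
top [([73, 16, 6, 9, 43], [375.6, 184.9]), ([70, 28, 5, 5, 12], [371.9, 195.2]), ([16, 32, 6, 9, 43], [318.7, 200.6]), ([60, 33, 10, 7, 25], [363.0, 201.8]), ([26, 34, 18, 9, 33], [335.6, 203.3]), ([52, 63, 6, 10, 25], [354.9, 231.6]), ([18, 66, 58, 24, 187], [346.2, 247.5]), ([40, 72, 10, 3, 10], [344.5, 238.4]), ([59, 72, 7, 9, 41], [362.1, 241.4])]
scene [([66, 13, 4, 11, 30], [317.2, 223.2]), ([84, 22, 11, 8, 23], [338.8, 231.1]), ([90, 28, 5, 5, 14], [342.5, 235.0]), ([12, 30, 4, 11, 35], [263.4, 240.2]), ([57, 58, 4, 11, 40], [308.5, 268.2]), ([66, 61, 16, 18, 96], [325.2, 275.3]), ([18, 69, 8, 8, 25], [271.2, 277.5]), ([28, 74, 4, 6, 11], [279.7, 281.7]), ([19, 77, 5, 4, 13], [271.2, 284.0])]
top red [([50, 45, 24, 27, 219], [261.2, 272.1])]
top redtop []
top buff [([30, 11, 23, 25, 300], [240.0, 237.3])]
top bufftop []
top white []
scene red [([46, 10, 24, 36, 668], [398.2, 288.1])]
scene redtop [([50, 10, 20, 18, 265], [399.9, 278.7])]
scene buff [([35, 48, 22, 32, 536], [385.8, 323.6])]
scene bufftop [([37, 48, 21, 18, 291], [386.8, 316.5])]
scene white [([0, 0, 125, 110, 5698], [417.6, 298.0]), ([0, 60, 47, 50, 1197], [355.3, 352.6])]
```

Run:
```python
from h import *
t=camera("top");crop(t,195,210,295,285,8,"c8.png");crop(t,330,225,370,255,16,"p8.png")
```

```text
(no output)
```

View pics/c8.png

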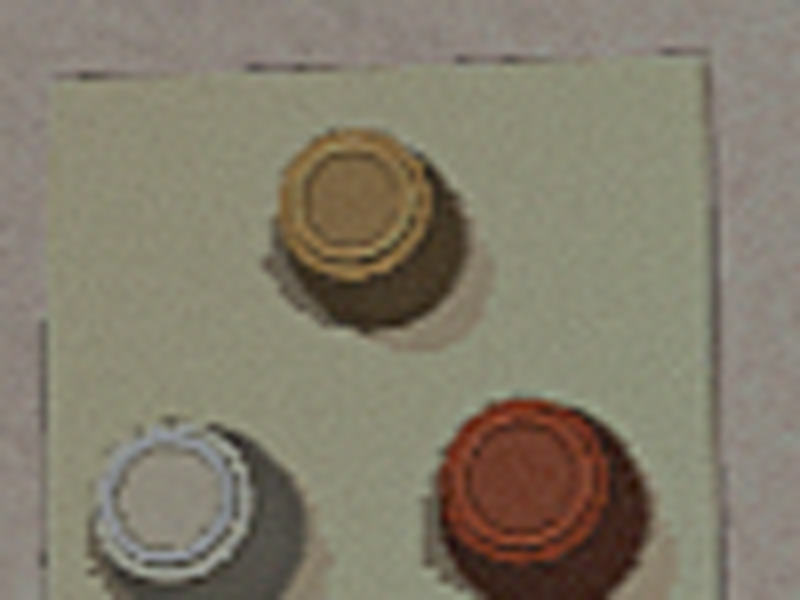

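Run:
```python
from h import *
t=camera("top");s=camera("scene")
def circ(P):
    A=np.c_[2*P,np.ones(3)];x=np.linalg.solve(A,(P**2).sum(1));return x[:2],np.sqrt(x[2]+x[:2]@x[:2])
H={}
for nm,c,uv in(("top",t,[[375.6,184.9],[318.7,200.6],[362.1,241.4]]),("scene",s,[[263.4,240.2],[308.5,268.2],[317.2,223.2]])):
    P=onz(c,uv,131)[:,:2];ce,r=circ(P);print(nm,"axis",ce.round(1),"r",r.round(1),P.round(1).tolist(),np.degrees(np.arctan2(P[:,1]-ce[1],P[:,0]-ce[0])).round(1))
for a,b in(((375.6,184.9),(263.4,240.2)),((318.7,200.6),(308.5,268.2)),((362.1,241.4),(317.2,223.2))):
    p,e=tri(t,a,s,b);print("pin tri",p.round(1),round(e,1))
f=lambda X,Y:(195+X/8-.44,210+Y/8-.44)
for k,h,X,Y,b in(("white",92,174,503,None),("buff",84,355,202,(386.8,316.5)),("red",98,523,480,(399.9,278.7))):
    print(k,"shoulder plane",onz(t,[f(X,Y)],16+h-8).round(1), "scene",onz(s,[b],16+h-12).round(1) if b else onz(s,[(330+517/5-.4,255+275/5-.4)],16+h-5).round(1))
q=lambda X,Y:(195+X/4-.4,210+Y/4-.4)
b=np.array([q(447,238),q(716,207),q(738,350),q(456,381)]);P=onz(t,b,8);print("base corners",P.round(1).tolist(),P.mean(0).round(1))
tr=np.array([q(473,238),q(483,357)]);print("tread free end",onz(t,tr,90).round(1).tolist())
# board / shelf
for nm,c,col in(("top",t,None),):
    h=cv2.cvtColor(c["frame"],cv2.COLOR_BGR2HSV);m=cv2.inRange(h,(10,70,90),(25,200,255));m[:215]=0;m[310:]=0;m[:,:400]=0;m[:,510:]=0
    m=cv2.morphologyEx(m,3,np.ones((5,5)))
    k=max(cv2.findContours(m,0,2)[0],key=cv2.contourArea);R=cv2.minAreaRect(k);B=cv2.boxPoints(R);P=onz(c,B,16);print("board",P.round(1).tolist(),P.mean(0).round(1))
# jaws radii: jaw tops hole
g=lambda X,Y:(300+X/8-.44,165+Y/8-.44)
print("jawtops",onz(t,[g(527,268),g(297,292),g(440,470)],143).round(1).tolist())
```

```text
top axis [614.9   5.3] r 98.0 [[686.0, -62.1], [638.5, 100.5], [520.8, -22.2]] [ -43.5   76.1 -163.7]
scene axis [615.5   6.9] r 97.5 [[686.4, -60.0], [638.3, 101.8], [522.0, -20.8]] [ -43.3   76.5 -163.5]
pin tri [686.1 -61.9 129.1] 1.1
pin tri [638.3 100.9 130.2] 1.0
pin tri [521.1 -22.2 129.1] 0.2
white shoulder plane [[435.2 388.4 100. ]] scene [[438.9 393.7 103. ]]
buff shoulder plane [[545.8 329.7  92. ]] scene [[544.6 330.8  88. ]]
red shoulder plane [[443.3 264.6 106. ]] scene [[442.2 265.3 102. ]]
base corners [[460.2, 137.3, 8.0], [484.7, -63.5, 8.0], [377.9, -78.5, 8.0], [354.1, 129.3, 8.0]] [419.2  31.1   8. ]
tread free end [[447.9, 116.0, 90.0], [363.5, 108.1, 90.0]]
board [[607.5, -189.6, 16.0], [608.9, -444.7, 16.0], [355.4, -430.1, 16.0], [354.5, -182.8, 16.0]] [ 481.6 -311.8   16. ]
jawtops [[643.4, -31.9, 143.0], [634.2, 49.5, 143.0], [569.9, -0.7, 143.0]]
```

View pics/p8.png

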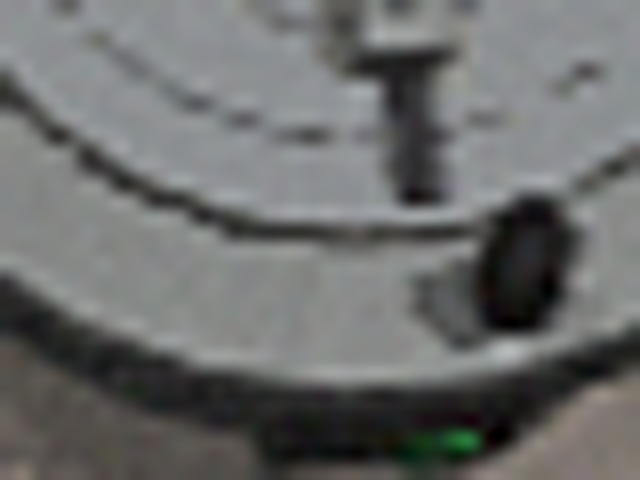

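Measured so far:
- **Wheel axis:** about (615, 5.6). The pins fit r = 98 and z = 129–130, as given.
- **Pins:** at −43°, 76° and −164°.
- **Cups:** white (435, 389), buff (545, 330), red (443, 265).
- **Board:** centre about (482, −312), sides about 250.
- **Pedal:** base centre (419, 31), free end towards +y.

Next, a helper to convert a target into tool shifts.

```bash
cat >> h.py <<'E'
def st():
    s=observe();R=cv2.Rodrigues(np.array(s["orientation"]))[0]
    print("t",round(s["t"],2),"pos",s["position"].round(1),"F",s["force"].round(1),"w",round(s["grip_width"],1))
    print("toolX",R[:,0].round(3),"Y",R[:,1].round(3),"Z",R[:,2].round(3),"q",np.round(s["qpos"],2))
    return s,R
def to(*targets,ydir=None):
    s,R=st();p=s["position"]
    if ydir is not None:  # turn needed so tool y is along ydir deg (world), with x down
        a=np.radians(ydir);best=None
        for sg in(1,-1):
            y=sg*np.array([np.cos(a),np.sin(a),0]);x=np.array([0,0,-1.]);Rt=np.c_[x,y,np.cross(x,y)]
            w=cv2.Rodrigues(R.T@Rt)[0].ravel()
            if best is None or np.linalg.norm(w)<np.linalg.norm(best[0]): best=(w,Rt)
        print("turn deg",np.degrees(best[0]).round(2));R=best[1]
    for T in targets:
        print("shift (after turn) to",T,(R.T@(np.array(T)-p)).round(1));p=np.array(T)
E
python3 - <<'E'
from h import *
to((545,389,256),ydir=0);to((545,389,256),ydir=90)
E
```

```text
t 0.45 pos [246.7 546.9 256.2] F [-0.1  0.6  0.1] w 85.2
toolX [-0. -0. -1.] Y [-0.411 -0.912  0.   ] Z [-0.912  0.411 -0.   ] q [ 1.48  0.04  0.08 -0.   -1.62 -0.33]
turn deg [ 6.572e+01 -1.000e-02 -1.000e-02]
shift (after turn) to (545, 389, 256) [ 2.000e-01 -2.983e+02 -1.579e+02]
t 0.45 pos [246.7 546.9 256.2] F [-0.1  0.6  0.1] w 85.2
toolX [-0. -0. -1.] Y [-0.411 -0.912  0.   ] Z [-0.912  0.411 -0.   ] q [ 1.48  0.04  0.08 -0.   -1.62 -0.33]
turn deg [-2.428e+01  0.000e+00 -1.000e-02]
shift (after turn) to (545, 389, 256) [ 2.000e-01  1.579e+02 -2.983e+02]
```

```bash
python3 -m handwheel '[[[-0.2,0,0,0,-8.1,0,0],[-0.2,0,0,0,-8.1,0,0],[-0.2,0,0,0,-8.1,0,0],[-0.2,0,40,-20,0,0,0],[-0.2,0,40,-20,0,0,0]]]' 30
python3 - <<'E'
from h import *
to((521,-22,256),ydir=90)
E
```

```text
t: 0.95
position: [286.7, 466.3, 255.4]
orientation: [2.219, 0.001, -2.22]
force: [1.5, 0.1, 0.2]
grip_width: 34.1
t 0.95 pos [286.7 466.3 255.4] F [1.5 0.1 0.2] w 34.1
toolX [-0.    -0.002 -1.   ] Y [ 0.002 -1.     0.002] Z [-1.    -0.002  0.   ] q [ 1.39 -0.1  -0.05  0.   -1.62  0.19]
turn deg [ 0.13  0.02 -0.09]
shift (after turn) to (521, -22, 256) [  -0.6  488.3 -234.3]
```

```bash
python3 -m handwheel '[[[-0.2,0,44,-22,0,0,0],[-0.2,0,44,-22,0,0,0],[-0.2,0,44,-22,0,0,0],[-0.2,0,44,-22,0,0,0],[-0.2,0,44,-22,0,0,0]]]' 30; python3 -m handwheel '[[[-0.2,0,44,-22,0,0,0],[-0.2,0,44,-22,0,0,0],[-0.2,0,44,-22,0,0,0],[-0.2,0,44,-22,0,0,0],[-0.2,0,44,-22,0,0,0]]]' 30
python3 - <<'E'
from h import *
to((521,-22,256),ydir=90)
E
```

```text
t: 1.45
position: [397.2, 245.1, 256.7]
orientation: [2.222, 0.002, -2.221]
force: [0.6, 0.2, 0.3]
grip_width: 34.0
t: 1.95
position: [507.4, 25.0, 256.8]
orientation: [2.223, 0.001, -2.22]
force: [1.4, 1.6, -0.4]
grip_width: 33.7
t 1.95 pos [507.4  25.  256.8] F [ 1.4  1.6 -0.4] w 33.7
toolX [ 0.001  0.    -1.   ] Y [ 0. -1. -0.] Z [-1.    -0.    -0.001] q [ 0.45 -0.21 -0.15  0.   -1.63  1.12]
turn deg [ 0.03 -0.06  0.02]
shift (after turn) to (521, -22, 256) [  0.8  47.  -13.6]
```

```bash
python3 -m handwheel '[[[-0.2,0,24,-7,0,0,0],[-0.2,0,23,-7,0,0,0],[-0.2,0,0,0,-8.2,0,0],[-0.2,0,0,0,-8.2,0,0],[-0.2,30,0,0,0,0,0]]]' 30
python3 - <<'E'
from h import *
to((521,-22,147),ydir=-73.6)
c=camera("top");crop(c,300,165,400,265,6,"w2.png")
E
```

```text
t: 2.45
position: [522.6, -20.5, 230.3]
orientation: [2.074, 0.301, -2.057]
force: [-0.3, 0.2, -0.8]
grip_width: 34.2
t 2.45 pos [522.6 -20.5 230.3] F [-0.3  0.2 -0.8] w 34.2
toolX [ 0.008  0.    -1.   ] Y [ 0.286 -0.958  0.002] Z [-0.958 -0.286 -0.008] q [ 0.35 -0.17 -0.17  0.   -1.57  1.51]
turn deg [ 0.21 -0.43 -0.1 ]
shift (after turn) to (521, -22, 147) [83.3  1.   2. ]
```

View pics/w2.png

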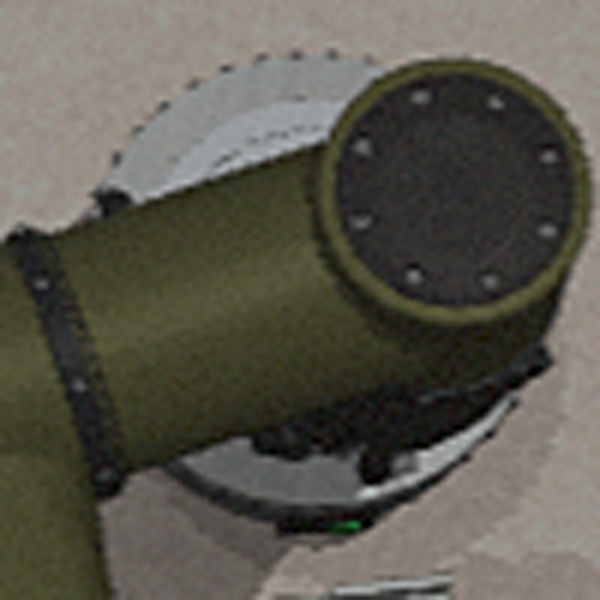

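The arm hides most of the wheel; one pin shows at (375,465) in the crop. I'll descend onto it and close.

```bash
python3 -m handwheel '[[[-0.2,28,1,2,0,0,0],[-0.2,25,0,0,0,0,0],[-0.2,20,0,0,0,0,0],[-0.2,10,0,0,0,0,0],[-1,0,0,0,0,0,0]]]' 30;python3 -m handwheel '[[[-1,0,0,0,0,0,0],[-1,0,0,0,0,0,0],[-1,0,0,0,0,0,0],[-1,0,0,0,0,0,0],[-1,0,0,0,0,0,0]]]' 40
python3 - <<'E'
from h import *
st()
E
```

```text
t: 3.0
position: [518.6, -21.6, 142.2]
orientation: [2.065, 0.298, -2.07]
force: [0.7, -0.3, -1.0]
grip_width: 20.7
t: 3.5
position: [518.9, -21.9, 143.1]
orientation: [2.066, 0.297, -2.069]
force: [-1.7, -4.9, -7.2]
grip_width: 15.5
t 3.5 pos [518.9 -21.9 143.1] F [-1.7 -4.9 -7.2] w 15.5
toolX [-0.001 -0.001 -1.   ] Y [ 0.282 -0.959  0.   ] Z [-0.959 -0.282  0.001] q [ 0.35 -0.16 -0.31  0.   -1.42  1.51]
```

```bash
python3 -m handwheel '[[[-1,0,10.2,-0.5,-6,0,0],[-1,0,10.2,-0.5,-6,0,0],[-1,0,10.2,-0.5,-6,0,0],[-1,0,10.2,-0.5,-6,0,0],[-1,0,0,0,0,0,0]]]'
python3 - <<'E'
from h import *
s,R=st();print("tool F",(R.T@s["force"]).round(1));d=s["position"][:2]-[615,5.6];print(np.hypot(*d),np.degrees(np.arctan2(d[1],d[0])))
E
```

```text
t: 4.0
position: [537.9, -58.7, 143.1]
orientation: [1.808, 0.667, -1.814]
force: [-3.1, -8.0, -7.1]
grip_width: 15.9
t 4.0 pos [537.9 -58.7 143.1] F [-3.1 -8.  -7.1] w 15.9
toolX [-0.003 -0.002 -1.   ] Y [ 0.649 -0.76  -0.   ] Z [-0.76  -0.649  0.003] q [ 0.26 -0.1  -0.26  0.   -1.42  2.01]
tool F [7.1 4.1 7.6]
100.4421866327671 -140.1651737523019
```

```bash
python3 -m handwheel '[[[-1,0,10.4,-0.3,-6,0,0],[-1,0,10.4,-0.5,-6,0,0],[-1,0,10.4,-0.5,-6,0,0],[-1,0,10.4,-0.5,-6,0,0],[-1,0,0,0,0,0,0]]]'
python3 - <<'E'
from h import *
s,R=st();print("tool F",(R.T@s["force"]).round(1));d=s["position"][:2]-[615,5.6];print(np.hypot(*d),np.degrees(np.arctan2(d[1],d[0])))
E
```

```text
t: 4.5
position: [570.7, -85.2, 143.1]
orientation: [1.526, 0.963, -1.532]
force: [-1.2, -12.0, -7.2]
grip_width: 16.2
t 4.5 pos [570.7 -85.2 143.1] F [ -1.2 -12.   -7.2] w 16.2
toolX [-0.002 -0.003 -1.   ] Y [ 0.902 -0.431 -0.001] Z [-0.431 -0.902  0.004] q [ 0.2  -0.   -0.17  0.   -1.41  2.49]
tool F [ 7.2  4.1 11.3]
100.9882415901099 -115.99946918573136
```

```bash
python3 -m handwheel '[[[-1,0,5.2,0.8,-3,0,0],[-1,0,5.2,0.8,-3,0,0],[-1,0,5.2,0,-3,0,0],[-1,0,0,0,0,0,0],[-1,0,0,0,0,0,0]]]'
python3 - <<'E'
from h import *
s,R=st();print("tool F",(R.T@s["force"]).round(1));d=s["position"][:2]-[615,5.6];print(np.hypot(*d),np.degrees(np.arctan2(d[1],d[0])))
E
```

```text
t: 5.0
position: [582.1, -89.8, 143.0]
orientation: [1.415, 1.063, -1.425]
force: [-16.2, 0.5, 0.5]
grip_width: 15.6
t 5.0 pos [582.1 -89.8 143. ] F [-16.2   0.5   0.5] w 15.6
toolX [-0.007  0.001 -1.   ] Y [ 0.958 -0.285 -0.007] Z [-0.285 -0.959  0.001] q [ 0.19  0.03 -0.13 -0.   -1.42  2.67]
tool F [ -0.4 -15.7   4.1]
100.96090761959103 -109.03626883249218
```

```bash
python3 -m handwheel '[[[-0.2,0,-2,0,0,0,0],[-0.2,0,0,0,0,0,0],[-0.2,0,0,0,0,0,0],[-0.2,-30,0,0,0,0,0],[0.5,-40,0,0,8.2,0,0]]]' 30; python3 -m handwheel '[[[1,-40,0,0,8.2,0,0],[1,0,0,0,8.2,0,0],[1,0,0,0,8.2,0,0],[1,0,0,0,8.2,0,0],[1,0,0,0,8.2,0,0]]]' ; python3 -m handwheel '[[[1,0,0,0,8.2,0,0],[1,0,0,0,8.2,0,0],[1,0,0,0,8.0,0,0],[1,0,-40,15,0,0,0],[1,0,-40,15,0,0,0]]]'
python3 - <<'E'
from h import *
to((435,389.5,256),(435,389.5,101),ydir=-90)
E
```

```text
t: 5.5
position: [582.3, -89.4, 212.6]
orientation: [1.519, 0.973, -1.524]
force: [0.9, -0.1, 0.2]
grip_width: 47.3
t: 6.0
position: [583.4, -89.5, 254.3]
orientation: [1.994, 0.421, -1.989]
force: [-0.2, -0.9, -0.1]
grip_width: 85.3
t: 6.5
position: [553.2, -9.2, 253.8]
orientation: [-2.22, 0.006, 2.217]
force: [1.2, 1.1, 0.6]
grip_width: 85.1
t 6.5 pos [553.2  -9.2 253.8] F [1.2 1.1 0.6] w 85.1
toolX [ 0.001  0.    -1.   ] Y [-0.006 -1.    -0.   ] Z [-1.     0.006 -0.001] q [ 0.35 -0.09 -0.04  0.   -1.61  1.22]
turn deg [-0.33 -0.08  0.01]
shift (after turn) to (435, 389.5, 256) [  -2.2 -398.7  118.2]
shift (after turn) to (435, 389.5, 101) [155.   0.   0.]
```

```bash
python3 -m handwheel '[[[1,0,-40,12,0,0,0],[1,0,-40,12,0,0,0],[1,0,-40,12,0,0,0],[1,0,-40,12,0,0,0],[1,0,-40,12,0,0,0]]]' ;  python3 - <<'E'
from h import *
to((435,389.5,256),(435,389.5,101),ydir=-90)
c=camera("top");cv2.imwrite("pics/t3.png",c["frame"]);c=camera("scene");cv2.imwrite("pics/s3.png",c["frame"])
E
```

```text
t: 7.0
position: [493.3, 192.6, 254.5]
orientation: [-2.222, 0.001, 2.217]
force: [-0.9, -0.0, 1.6]
grip_width: 85.3
t 7.0 pos [493.3 192.6 254.5] F [-0.9 -0.   1.6] w 85.3
toolX [ 0.002  0.002 -1.   ] Y [-0.003 -1.    -0.002] Z [-1.     0.003 -0.002] q [ 0.75 -0.15 -0.1   0.   -1.62  0.82]
turn deg [-0.16 -0.13  0.09]
shift (after turn) to (435, 389.5, 256) [  -1.5 -196.9   58.3]
shift (after turn) to (435, 389.5, 101) [155.   0.   0.]
```

View pics/t3.png

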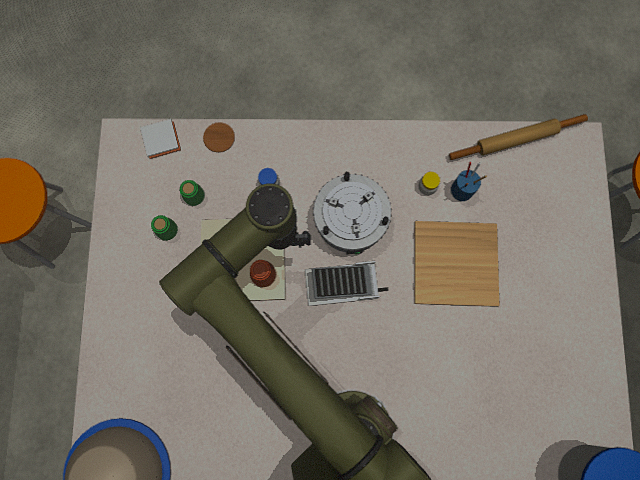

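View pics/s3.png

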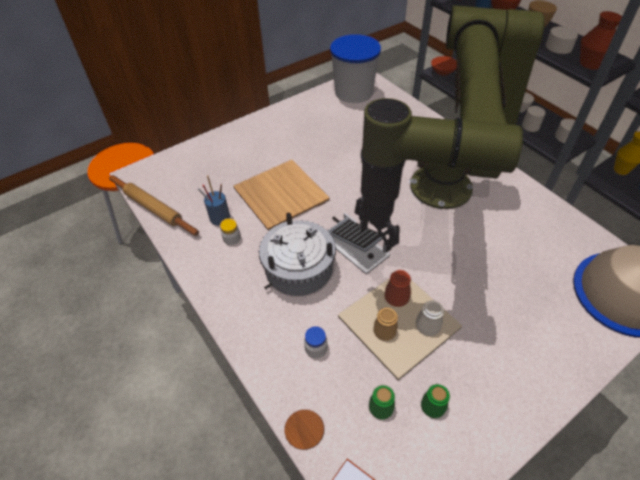

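The cups are unmoved (scene: white 432,315; buff 387,322; red 399,287) and the ring has turned. I can now descend on white.

```bash
python3 -m handwheel '[[[1,0,-40,12,0,0,0],[1,0,-40,12,0,0,0],[1,0,-40,12,0,0,0],[1,0,-40,12,0,0,0],[1,0,-37,10,0,0,0]]]' ; python3 -m handwheel '[[[1,30,0,0,0,0,0],[1,30,0,0,0,0,0],[1,30,0,0,0,0,0],[1,10,0,0,0,0,0],[1,0,0,0,0,0,0]]]'
python3 - <<'E'
from h import *
to((435,389.5,101),ydir=-90)
c=camera("scene");crop(c,340,200,480,380,4,"g3.png",proj(c,[[435,389.5,108],[435,389.5,16]]))
E
```

```text
t: 7.6
position: [436.0, 389.6, 254.3]
orientation: [-2.221, 0.001, 2.218]
force: [0.6, 0.6, 0.7]
grip_width: 85.6
t: 8.1
position: [436.4, 387.3, 152.5]
orientation: [-2.22, 0.006, 2.221]
force: [-0.3, 0.4, 0.4]
grip_width: 85.1
t 8.1 pos [436.4 387.3 152.5] F [-0.3  0.4  0.4] w 85.1
toolX [-0.001 -0.002 -1.   ] Y [-0.003 -1.     0.002] Z [-1.     0.003  0.001] q [ 1.07  0.01 -0.13  0.   -1.43  0.5 ]
turn deg [-0.2   0.04 -0.1 ]
shift (after turn) to (435, 389.5, 101) [51.5 -2.2  1.4]
```

View pics/g3.png

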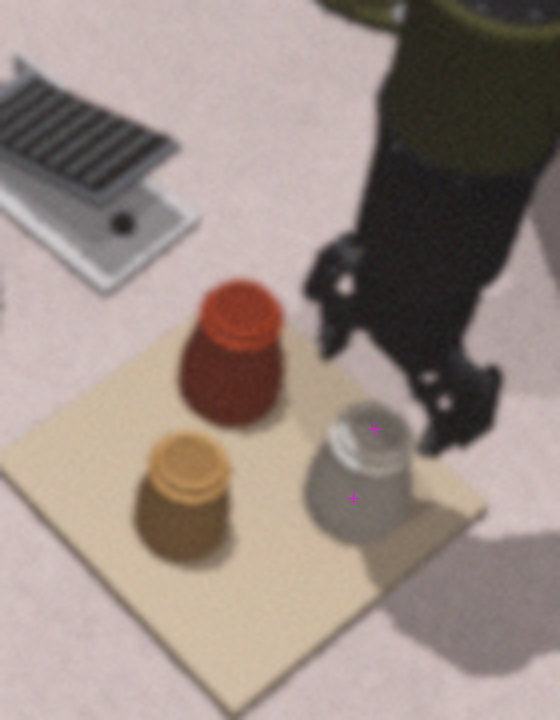

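```bash
python3 -m handwheel '[[[1,20,-2,1,0,0,0],[1,20,0,0,0,0,0],[1,11,0,0,0,0,0],[1,0,0,0,0,0,0],[0,0,0,0,0,0,0]]]' 40; python3 -m handwheel '[[[-1,0,0,0,0,0,0],[-1,0,0,0,0,0,0],[-1,0,0,0,0,0,0],[-1,0,0,0,0,0,0],[-1,0,0,0,0,0,0]]]' 40
python3 - <<'E'
from h import *
to((435,389.5,266),(615,5.6,266),ydir=-90)
E
```

```text
t: 8.65
position: [436.0, 390.3, 104.0]
orientation: [-2.221, 0.002, 2.217]
force: [-0.1, 0.4, 0.5]
grip_width: 73.2
t: 9.15
position: [436.1, 390.2, 104.4]
orientation: [-2.222, 0.002, 2.216]
force: [0.0, -1.8, 5.4]
grip_width: 56.5
t 9.15 pos [436.1 390.2 104.4] F [ 0.  -1.8  5.4] w 56.5
toolX [ 0.002  0.002 -1.   ] Y [-0.003 -1.    -0.002] Z [-1.     0.003 -0.002] q [ 1.07  0.03 -0.2   0.   -1.33  0.49]
turn deg [-0.17 -0.13  0.1 ]
shift (after turn) to (435, 389.5, 266) [-161.6    0.7    1.1]
shift (after turn) to (615, 5.6, 266) [   0.   383.9 -180. ]
```

```bash
python3 -m handwheel '[[[-1,-20,0,0,0,0,0],[-1,-40,0,0,0,0,0],[-1,-40,0,0,0,0,0],[-1,-40,0,0,0,0,0],[-1,-22,10,-5,0,0,0]]]' 40; python3 -m handwheel '[[[-1,0,25,-12,0,0,0],[-1,0,35,-16,0,0,0],[-1,0,35,-16,0,0,0],[-1,0,35,-16,0,0,0],[-1,0,35,-16,0,0,0]]]' 40; python3 -m handwheel '[[[-1,0,35,-16,0,0,0],[-1,0,35,-16,0,0,0],[-1,0,35,-16,0,0,0],[-1,0,35,-16,0,0,0],[-1,0,35,-16,0,0,0]]]' 40
python3 - <<'E'
from h import *
to((615,5.6,240),(615,5.6,208.4),ydir=-90)
c=camera("scene");cv2.imwrite("pics/s4.png",c["frame"])
E
```

```text
t: 9.65
position: [440.3, 380.7, 267.8]
orientation: [-2.221, -0.001, 2.216]
force: [0.6, -0.4, -1.9]
grip_width: 56.3
t: 10.15
position: [515.9, 213.3, 263.8]
orientation: [-2.219, 0.003, 2.221]
force: [1.2, 0.7, -2.0]
grip_width: 56.5
t: 10.65
position: [595.4, 38.0, 263.8]
orientation: [-2.219, 0.003, 2.221]
force: [0.7, 0.6, -2.3]
grip_width: 56.8
t 10.65 pos [595.4  38.  263.8] F [ 0.7  0.6 -2.3] w 56.8
toolX [-0.001  0.    -1.   ] Y [-0.003 -1.    -0.   ] Z [-1.     0.003  0.001] q [ 0.4   0.03  0.09 -0.   -1.63  1.17]
turn deg [-0.17  0.05  0.02]
shift (after turn) to (615, 5.6, 240) [ 23.8  32.4 -19.6]
shift (after turn) to (615, 5.6, 208.4) [31.6  0.   0. ]
```

View pics/s4.png

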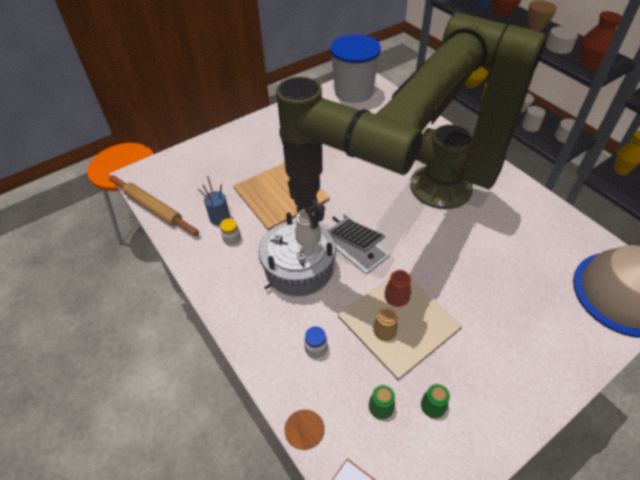

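```bash
python3 -m handwheel '[[[-1,0,16,-10,0,0,0],[-1,0,16,-10,0,0,0],[-1,12,0,0,0,0,0],[-1,12,0,0,0,0,0],[-1,0,0,0,0,0,0]]]' 40
python3 - <<'E'
from h import *
to((615,5.6,208.4),ydir=-90)
c=camera("scene");crop(c,240,180,400,300,5,"g4.png",proj(c,[[615,5.6,120]]))
E
```

```text
t: 11.2
position: [613.8, 8.0, 236.8]
orientation: [-2.214, 0.003, 2.226]
force: [-0.6, 0.4, -2.4]
grip_width: 56.6
t 11.2 pos [613.8   8.  236.8] F [-0.6  0.4 -2.4] w 56.6
toolX [-0.005 -0.    -1.   ] Y [-0.003 -1.     0.   ] Z [-1.     0.003  0.005] q [ 0.34  0.08  0.09 -0.   -1.59  1.23]
turn deg [-0.15  0.3  -0.  ]
shift (after turn) to (615, 5.6, 208.4) [28.4  2.4 -1.2]
```

View pics/g4.png

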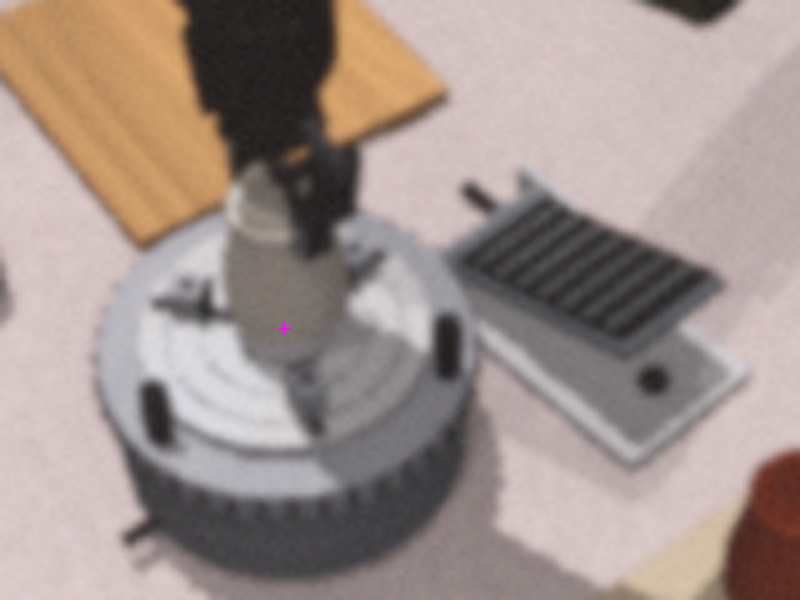

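```bash
python3 -m handwheel '[[[-1,10,2,-1,0,0,0],[-1,10,0,0,0,0,0],[-1,4,0,0,0,0,0],[-1,2,0,0,0,0,0],[-1,0,0,0,0,0,0]]]' 40; python3 -m handwheel '[[[-1,2,0,0,0,0,0],[-1,2,0,0,0,0,0],[-1,0,0,0,0,0,0],[-1,0,0,0,0,0,0],[-1,0,0,0,0,0,0]]]' 40
python3 - <<'E'
from h import *
to((615,5.6,208.4),ydir=-90)
E
```

```text
t: 11.75
position: [616.0, 5.3, 214.1]
orientation: [-2.22, 0.004, 2.22]
force: [0.3, 0.0, -2.1]
grip_width: 56.3
t: 12.25
position: [616.1, 5.2, 210.4]
orientation: [-2.22, 0.004, 2.22]
force: [-0.6, -1.0, -2.0]
grip_width: 56.8
t 12.25 pos [616.1   5.2 210.4] F [-0.6 -1.  -2. ] w 56.8
toolX [ 0. -0. -1.] Y [-0.003 -1.     0.   ] Z [-1.     0.003 -0.   ] q [ 0.33  0.08  0.05  0.   -1.53  1.23]
turn deg [-0.18 -0.01 -0.01]
shift (after turn) to (615, 5.6, 208.4) [ 2.  -0.4  1.1]
```

```bash
python3 -m handwheel '[[[-1,1,0,1,0,0,0],[-1,1,0,0,0,0,0],[-1,0.5,0,0,0,0,0],[-1,0.5,0,0,0,0,0],[-1,0,0,0,0,0,0]]]' 40
python3 - <<'E'
from h import *
to((615,5.6,208.4),ydir=-90)
E
```

```text
t: 12.75
position: [615.2, 5.2, 208.5]
orientation: [-2.221, 0.004, 2.219]
force: [-1.4, 0.5, 4.5]
grip_width: 56.5
t 12.75 pos [615.2   5.2 208.5] F [-1.4  0.5  4.5] w 56.5
toolX [ 0.001 -0.    -1.   ] Y [-0.003 -1.     0.   ] Z [-1.     0.003 -0.001] q [ 0.33  0.08  0.04  0.   -1.53  1.23]
turn deg [-0.17 -0.08 -0.01]
shift (after turn) to (615, 5.6, 208.4) [ 0.1 -0.4  0.2]
```

```bash
python3 -m handwheel '[[[0.2,0,0,0,0,0,0],[1,0,0,0,0,0,0],[1,0,0,0,0,0,0],[1,0,0,0,0,0,0],[1,-20,0,0,0,0,0]]]' 40; python3 -m handwheel '[[[1,-40,0,0,0,0,0],[1,-30,0,0,0,0,0],[0,0,46,16,0,0,0],[-0.2,0,46,16,0,0,0],[-0.2,0,0,0,-8.2,0,0]]]' 40;  python3 -m handwheel '[[[-0.2,0,0,0,-8.2,0,0],[-0.2,0,0,0,-8.2,0,0],[-0.2,0,0,0,-8.2,0,0],[-0.2,0,0,0,-8.2,0,0],[-0.2,0,0,0,-8.2,0,0]]]' 40
python3 - <<'E'
from h import *
to((583.1,-87.1,145),ydir=-19)
c=camera("scene");crop(c,240,180,400,300,5,"g5.png",proj(c,[[583.1,-87.1,154],[615,5.6,212]]))
E
```

```text
t: 13.25
position: [614.0, 5.3, 223.8]
orientation: [-2.213, 0.004, 2.227]
force: [0.6, 0.3, -0.2]
grip_width: 85.5
t: 13.75
position: [581.5, -90.7, 298.5]
orientation: [2.151, 0.147, -2.148]
force: [-0.1, -0.6, -0.2]
grip_width: 43.9
t: 14.25
position: [582.8, -86.7, 297.0]
orientation: [1.709, 0.785, -1.71]
force: [0.3, -1.0, -0.4]
grip_width: 34.1
t 14.25 pos [582.8 -86.7 297. ] F [ 0.3 -1.  -0.4] w 34.1
toolX [-0. -0. -1.] Y [ 0.759 -0.651 -0.   ] Z [-0.651 -0.759  0.   ] q [ 0.19  0.02  0.14  0.   -1.69  2.24]
turn deg [-2.165e+01  2.000e-02  1.000e-02]
shift (after turn) to (583.1, -87.1, 145) [152.    0.4   0.3]
```

View pics/g5.png

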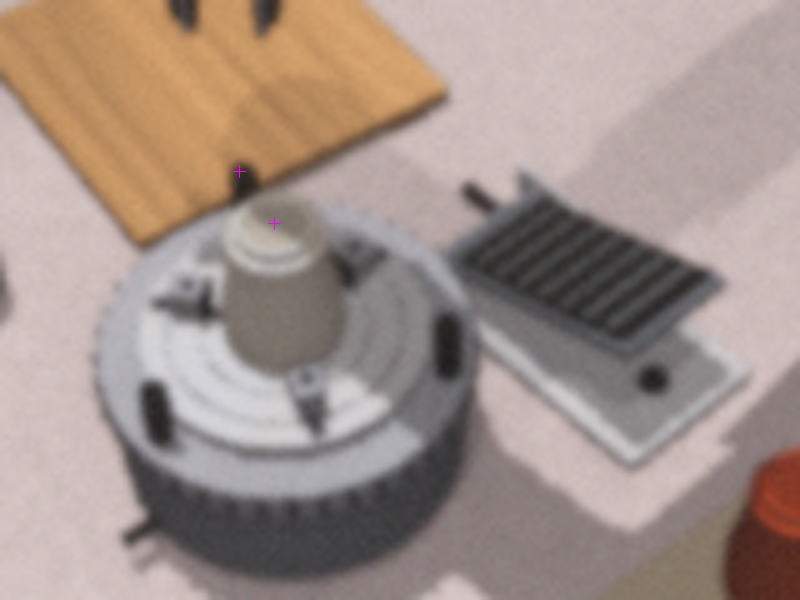

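```bash
python3 -m handwheel '[[[-0.2,35,0,0,-7.2,0,0],[-0.2,35,0,0,-7.2,0,0],[-0.2,35,0,0,-7.2,0,0],[-0.2,25,0,0,0,0,0],[-0.2,20,0,0,0,0,0]]]' 30; python3 -m handwheel '[[[-1,0,0,0,0,0,0],[-1,0,0,0,0,0,0],[-1,0,0,0,0,0,0],[-1,0,0,0,0,0,0],[-1,0,0,0,0,0,0]]]' 40
python3 - <<'E'
from h import *
s,R=st();print("tool F",(R.T@s["force"]).round(1));d=s["position"][:2]-[615,5.6];print(np.hypot(*d),np.degrees(np.arctan2(d[1],d[0])))
E
```

```text
t: 14.8
position: [582.1, -86.7, 144.9]
orientation: [1.454, 1.029, -1.458]
force: [-0.4, 0.8, -0.4]
grip_width: 34.2
t: 15.3
position: [581.8, -86.7, 145.2]
orientation: [1.453, 1.032, -1.458]
force: [1.8, -4.7, -21.3]
grip_width: 15.8
t 15.3 pos [581.8 -86.7 145.2] F [  1.8  -4.7 -21.3] w 15.8
toolX [-0.004  0.    -1.   ] Y [ 0.943 -0.333 -0.004] Z [-0.333 -0.943  0.001] q [ 0.19  0.03 -0.13 -0.   -1.42  2.61]
tool F [21.3  3.4  3.8]
98.07033075836361 -109.76457515629737
```

```bash
python3 -m handwheel '[[[-1,0,-10.2,-0.5,6,0,0],[-1,0,-10.2,-0.5,6,0,0],[-1,0,-10.2,-0.5,6,0,0],[-1,0,-10.2,-0.5,6,0,0],[-1,0,0,0,0,0,0]]]' 40; python3 -m handwheel '[[[-1,0,-10.2,-0.5,6,0,0],[-1,0,-10.2,-0.5,6,0,0],[-1,0,-10.2,-0.5,6,0,0],[-1,0,0,0,0,0,0],[-1,0,0,0,0,0,0]]]' 40
python3 - <<'E'
from h import *
s,R=st();print("tool F",(R.T@s["force"]).round(1));d=s["position"][:2]-[615,5.6];print(np.hypot(*d),np.degrees(np.arctan2(d[1],d[0])))
E
```

```text
t: 15.8
position: [546.7, -64.0, 145.2]
orientation: [1.742, 0.752, -1.745]
force: [0.0, 3.1, -22.8]
grip_width: 16.0
t: 16.3
position: [529.0, -39.4, 145.2]
orientation: [1.942, 0.501, -1.943]
force: [4.4, 4.8, -23.9]
grip_width: 15.7
t 16.3 pos [529.  -39.4 145.2] F [  4.4   4.8 -23.9] w 15.7
toolX [-0.002  0.004 -1.   ] Y [ 0.48  -0.877 -0.004] Z [-0.877 -0.48  -0.   ] q [ 0.3  -0.13 -0.28 -0.   -1.42  1.77]
tool F [23.9 -2.  -6.1]
97.09690010817815 -152.36685886678814
```

```bash
python3 -m handwheel '[[[-1,0,-3.4,0.2,2,0,0],[-1,0,-3.4,0.2,2,0,0],[-1,0,-1.7,0,1,0,0],[-1,0,0,0,0,0,0],[-1,0,0,0,0,0,0]]]' 40
python3 - <<'E'
from h import *
s,R=st();print("tool F",(R.T@s["force"]).round(1));d=s["position"][:2]-[615,5.6];print(np.hypot(*d),np.degrees(np.arctan2(d[1],d[0])))
E
```

```text
t: 16.8
position: [525.8, -32.5, 145.2]
orientation: [1.996, 0.421, -1.994]
force: [11.0, 1.8, -28.0]
grip_width: 16.2
t 16.8 pos [525.8 -32.5 145.2] F [ 11.    1.8 -28. ] w 16.2
toolX [ 0.001  0.003 -1.   ] Y [ 0.402 -0.916 -0.003] Z [-0.916 -0.402 -0.002] q [ 0.32 -0.14 -0.29 -0.   -1.42  1.67]
tool F [ 28.    2.8 -10.7]
97.02875886269894 -156.86878820399986
```

```bash
python3 -m handwheel '[[[-1,0,-1.7,0,1,0,0],[-1,0,-1.7,0,1,0,0],[-1,0,-1.7,0,1,0,0],[-1,0,0,0,0,0,0],[-1,0,0,0,0,0,0]]]' 40
python3 - <<'E'
from h import *
s,R=st();print("tool F",(R.T@s["force"]).round(1));d=s["position"][:2]-[615,5.6];print(np.hypot(*d),np.degrees(np.arctan2(d[1],d[0])))
E
```

```text
t: 17.3
position: [524.4, -29.1, 145.3]
orientation: [2.027, 0.37, -2.023]
force: [16.1, -5.1, -30.2]
grip_width: 16.2
t 17.3 pos [524.4 -29.1 145.3] F [ 16.1  -5.1 -30.2] w 16.2
toolX [ 0.002  0.001 -1.   ] Y [ 0.353 -0.936 -0.   ] Z [-0.936 -0.353 -0.002] q [ 0.33 -0.15 -0.3  -0.   -1.42  1.6 ]
tool F [ 30.2  10.5 -13.2]
96.97566517473096 -159.06089089492397
```

```bash
python3 -m handwheel '[[[-1,0,-1.7,0,1,0,0],[-1,0,-0.8,0,0,0,0],[-1,0,0,0,0,0,0],[-1,0,0,0,0,0,0],[-1,0,0,0,0,0,0]]]' 40
python3 - <<'E'
from h import *
s,R=st();print("tool F",(R.T@s["force"]).round(1));d=s["position"][:2]-[615,5.6];print(np.hypot(*d),np.degrees(np.arctan2(d[1],d[0])))
c=camera("scene");crop(c,240,180,400,300,5,"g6.png")
E
```

```text
t: 17.8
position: [524.0, -27.8, 145.3]
orientation: [2.037, 0.351, -2.032]
force: [19.8, -10.1, -32.6]
grip_width: 15.2
t 17.8 pos [524.  -27.8 145.3] F [ 19.8 -10.1 -32.6] w 15.2
toolX [ 0.003 -0.001 -1.   ] Y [ 0.336 -0.942  0.002] Z [-0.942 -0.336 -0.002] q [ 0.33 -0.15 -0.3   0.   -1.42  1.58]
tool F [ 32.6  16.2 -15.2]
96.99049593765076 -159.82778875898165
```

View pics/g6.png

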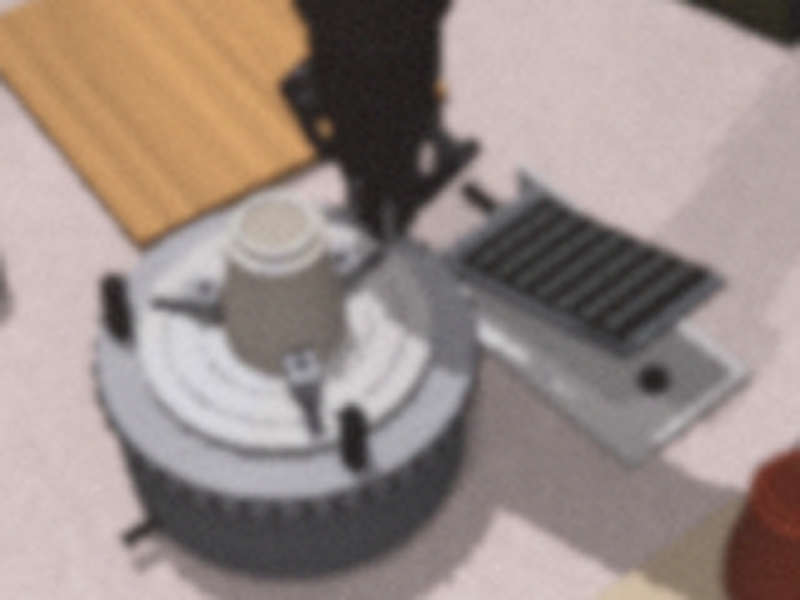

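```bash
python3 -m handwheel '[[[-0.2,0,0,0,0,0,0],[-0.2,0,0,0,0,0,0],[-0.2,-20,0,0,0,0,0],[-0.2,-30,0,0,7,0,0],[-1,-20,0,0,7,0,0]]]' 40; python3 -m handwheel '[[[-1,0,0,0,5.5,0,0],[-1,0,-38,36,0,0,0],[-1,0,-38,36,0,0,0],[-1,0,-38,36,0,0,0],[-1,0,0,0,0,0,0]]]' 40
python3 - <<'E'
from h import *
to((412,87,115),(411,96,67),ydir=-90)
c=camera("scene");crop(c,240,180,400,300,5,"g7.png",proj(c,[[412,87,82]]))
E
```

```text
t: 18.35
position: [523.7, -27.2, 223.4]
orientation: [2.182, 0.102, -2.164]
force: [0.6, 0.6, 0.1]
grip_width: 20.8
t: 18.85
position: [417.5, 85.6, 221.8]
orientation: [2.228, 0.017, -2.21]
force: [1.0, 0.7, 0.7]
grip_width: 0.1
t 18.85 pos [417.5  85.6 221.8] F [1.  0.7 0.7] w 0.1
toolX [ 0.008  0.005 -1.   ] Y [ 0.01  -1.    -0.005] Z [-1.    -0.01  -0.008] q [ 0.68 -0.45 -0.4   0.   -1.62  0.9 ]
turn deg [ 0.59 -0.45  0.31]
shift (after turn) to (412, 87, 115) [106.8  -1.4   5.5]
shift (after turn) to (411, 96, 67) [48. -9.  1.]
```

View pics/g7.png

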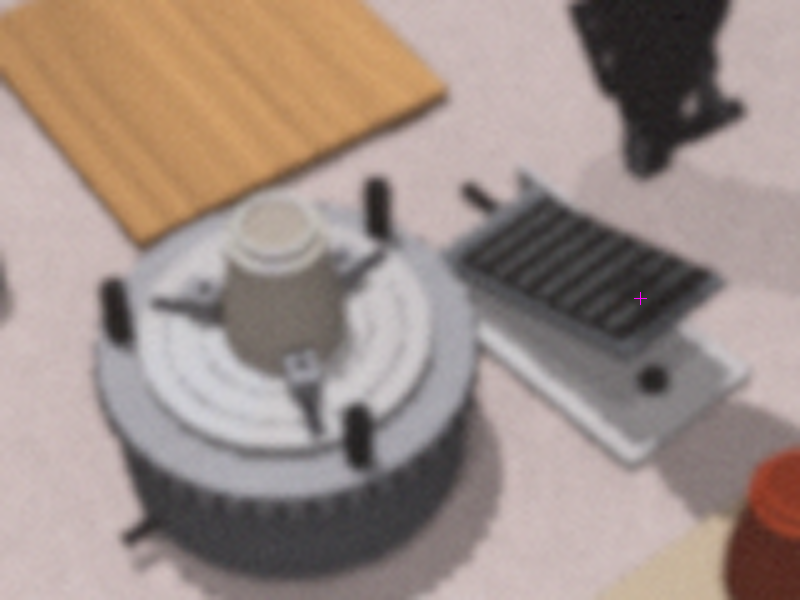

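```bash
python3 -m handwheel '[[[-1,30,-1,5,0,0,0],[-1,30,0,0,0,0,0],[-1,30,0,0,0,0,0],[-1,12,0,0,0,0,0],[-1,4,0,0,0,0,0]]]' 40; python3 -m handwheel '[[[-1,12,-2.2,0,0,0,0],[-1,12,-2.2,0,0,0,0],[-1,10,-2.2,0,0,0,0],[-1,5,-1,0,0,0,0],[-1,0,0,0,0,0,0]]]' 40
python3 - <<'E'
from h import *
to((411,96,67),ydir=-90)
c=camera("scene");crop(c,240,180,400,300,5,"g8.png",proj(c,[[411,96,42]]))
E
```

```text
t: 19.4
position: [414.5, 82.0, 111.8]
orientation: [2.221, 0.001, -2.22]
force: [-0.1, -0.3, 1.2]
grip_width: -0.0
t: 19.9
position: [415.4, 90.9, 74.1]
orientation: [2.225, 0.004, -2.217]
force: [-1.4, 0.7, 6.6]
grip_width: 0.1
t 19.9 pos [415.4  90.9  74.1] F [-1.4  0.7  6.6] w 0.1
toolX [ 0.004  0.001 -1.   ] Y [ 0.003 -1.    -0.001] Z [-1.    -0.003 -0.004] q [ 0.7  -0.42 -0.64  0.   -1.34  0.88]
turn deg [ 0.15 -0.21  0.07]
shift (after turn) to (411, 96, 67) [ 7.1 -5.1  4.4]
```

View pics/g8.png

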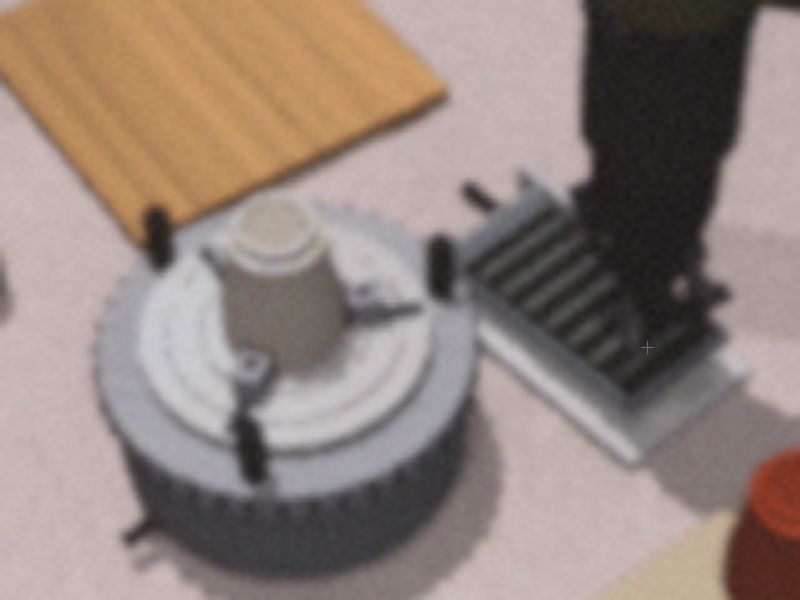

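```bash
python3 -m handwheel '[[[-1,5,-1.5,1,0,0,0],[-1,3,-1,0,0,0,0],[-1,2,0,0,0,0,0],[-1,2,0,0,0,0,0],[-1,0,0,0,0,0,0]]]' 40
python3 - <<'E'
from h import *
st()
E
```

```text
t: 20.45
position: [415.1, 92.4, 66.2]
orientation: [2.226, 0.002, -2.213]
force: [-11.0, -4.7, 26.5]
grip_width: -0.3
t 20.45 pos [415.1  92.4  66.2] F [-11.   -4.7  26.5] w -0.3
toolX [ 0.006 -0.001 -1.   ] Y [ 0.003 -1.     0.001] Z [-1.    -0.003 -0.006] q [ 0.7  -0.41 -0.66  0.   -1.32  0.87]
```

```bash
python3 -m handwheel '[[[-1,0,0,0,0,0,0],[-1,0,0,0,0,0,0],[-1,0,0,0,0,0,0],[-1,0,0,0,0,0,0],[-1,0,0,0,0,0,0]]]'; python3 -m handwheel '[[[-1,0,0,0,0,0,0],[-1,0,0,0,0,0,0],[-1,0,0,0,0,0,0],[-1,0,0,0,0,0,0],[-1,0,0,0,0,0,0]]]'; python3 -m handwheel '[[[-1,0,0,0,0,0,0],[-1,0,0,0,0,0,0],[-1,0,0,0,0,0,0],[-1,0,0,0,0,0,0],[-1,0,0,0,0,0,0]]]';python3 -m handwheel '[[[-1,0,0,0,0,0,0],[-1,0,0,0,0,0,0],[-1,0,0,0,0,0,0],[-1,0,0,0,0,0,0],[-1,0,0,0,0,0,0]]]';python3 -m handwheel '[[[-1,0,0,0,0,0,0],[-1,0,0,0,0,0,0],[-1,0,0,0,0,0,0],[-1,0,0,0,0,0,0],[-1,0,0,0,0,0,0]]]'
python3 - <<'E'
from h import *
st()
c=camera("scene");crop(c,240,180,400,300,5,"g9.png",proj(c,[[615,5.6,212]]))
E
```

```text
t: 20.95
position: [415.1, 92.4, 66.2]
orientation: [2.226, 0.002, -2.213]
force: [-11.4, -4.1, 26.9]
grip_width: -0.2
t: 21.45
position: [415.1, 92.4, 66.2]
orientation: [2.226, 0.002, -2.213]
force: [-11.5, -6.3, 27.7]
grip_width: 0.2
t: 21.95
position: [415.1, 92.4, 66.2]
orientation: [2.226, 0.002, -2.213]
force: [-12.5, -5.3, 27.3]
grip_width: 0.2
t: 22.45
position: [415.1, 92.4, 66.2]
orientation: [2.226, 0.002, -2.213]
force: [-11.9, -4.2, 26.3]
grip_width: -0.4
t: 22.95
position: [415.0, 92.4, 66.2]
orientation: [2.226, 0.002, -2.213]
force: [-11.3, -4.1, 27.4]
grip_width: 0.0
t 22.95 pos [415.   92.4  66.2] F [-11.3  -4.1  27.4] w 0.0
toolX [ 0.006 -0.001 -1.   ] Y [ 0.003 -1.     0.001] Z [-1.    -0.003 -0.006] q [ 0.7  -0.41 -0.66  0.   -1.32  0.87]
```

View pics/g9.png

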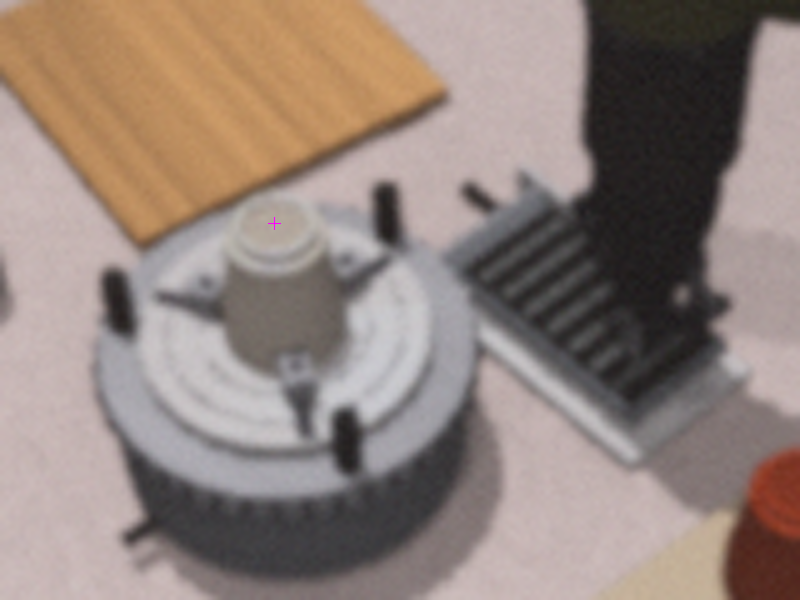

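```bash
python3 - <<'E'
from h import *
a=camera("scene")["frame"];b=camera("scene")["frame"];b=camera("scene")["frame"]
d=cv2.absdiff(a,b).max(2)[200:300,240:345];print((d>50).sum())
E
python3 -m handwheel '[[[-1,-8,0,0,0,0,0],[-1,-16,2,0,0,0,0],[-1,-20,4,0,0,0,0],[-1,-30,0,0,0,0,0],[-1,-30,0,0,0,0,0]]]'
cat >> h.py <<'E'
def pins():
    t=camera("top");s=camera("scene")
    for nm,c,box in(("top",t,(300,160,402,268)),("scene",s,(245,200,350,305))):
        x0,y0,x1,y1=box;g=c["frame"][y0:y1,x0:x1].max(2)
        n,l,stt,ce=cv2.connectedComponentsWithStats((g<65).astype(np.uint8))
        for i in range(1,n):
            if 18<=stt[i,4]<=90:
                p=onz(c,[ce[i]+[x0,y0]],131)[0];d=p[:2]-[615,5.6];r=np.hypot(*d)
                if 90<r<107: print(nm,"pin",p.round(1),"r",r.round(1),"ang",np.degrees(np.arctan2(d[1],d[0])).round(1),"area",stt[i,4])
    return t,s
E
python3 - <<'E'
from h import *
t,s=pins();crop(t,300,165,400,265,6,"w10.png");cv2.imwrite("pics/s10.png",s["frame"]);st()
E
```

```text
724
t: 23.65
position: [413.2, 86.6, 166.0]
orientation: [2.222, 0.002, -2.22]
force: [1.1, 0.7, -0.1]
grip_width: -0.3
top pin [703.8 -36.  131. ] r 98.0 ang -25.1 area 42
top pin [607.  102.5 131. ] r 97.2 ang 94.7 area 46
top pin [535.1 -50.3 131. ] r 97.5 ang -145.0 area 43
scene pin [533.3 -52.9 131. ] r 100.5 ang -144.4 area 28
scene pin [703.5 -36.4 131. ] r 98.0 ang -25.4 area 38
scene pin [606.8 104.1 131. ] r 98.9 ang 94.8 area 44
t 23.75 pos [415.1  87.4 169.8] F [ 0.4 -0.8  0.1] w 0.1
toolX [ 0.008  0.004 -1.   ] Y [ 0.002 -1.    -0.003] Z [-1.    -0.002 -0.008] q [ 0.69 -0.46 -0.5   0.   -1.52  0.88]
```

View pics/s10.png

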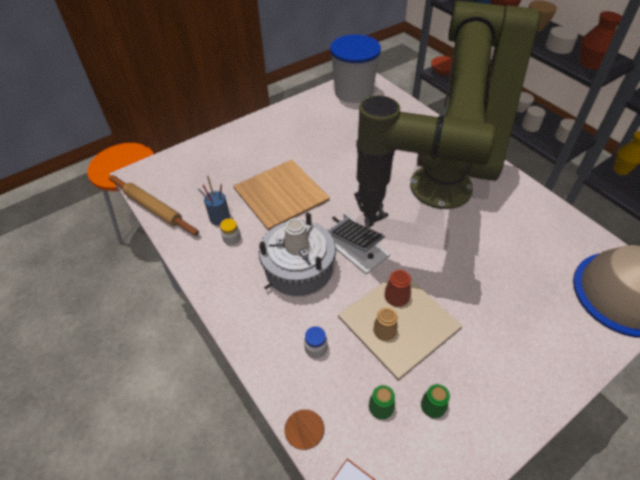

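View pics/w10.png

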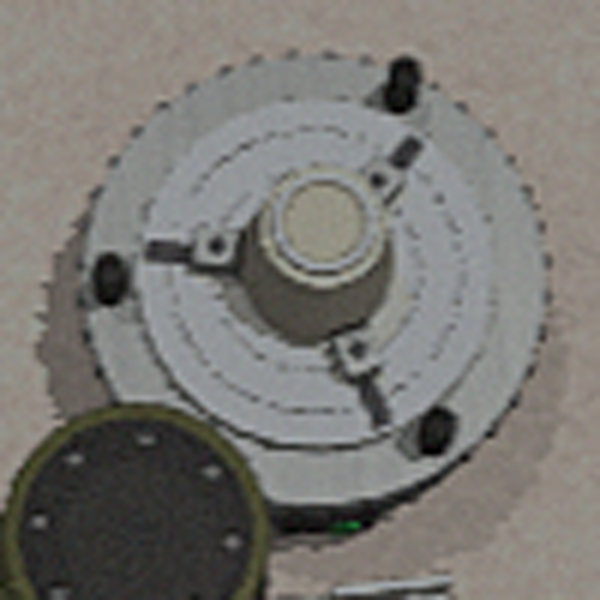

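The white cup spun (the frame difference confirmed motion) and is still centred. The pins are at −25°, 95° and −145°. I'll take the −145° pin and open by about 24°.

```bash
python3 -m handwheel '[[[-0.2,-40,0,0,0,0,0],[-0.2,0,46,-40,0,0,0],[-0.2,0,46,-40,0,0,0],[-0.2,0,46,-40,0,0,0],[-0.2,0,0,0,-8.5,0,0]]]' 30; python3 -m handwheel '[[[-0.2,0,0,0,-8.5,0,0],[-0.2,0,0,0,-8.5,0,0],[-0.2,0,0,0,-8.5,0,0],[-0.2,0,0,0,-1,0,0],[-0.2,0,0,0,0,0,0]]]' 30
python3 - <<'E'
from h import *
to((534.7,-50.6,147),ydir=-55)
E
```

```text
t: 24.25
position: [513.6, -30.3, 202.1]
orientation: [2.141, 0.156, -2.148]
force: [0.1, 0.5, -0.4]
grip_width: 34.1
t: 24.75
position: [511.8, -26.3, 204.3]
orientation: [1.873, 0.589, -1.873]
force: [0.1, 0.6, -0.1]
grip_width: 33.9
t 24.75 pos [511.8 -26.3 204.3] F [ 0.1  0.6 -0.1] w 33.9
toolX [ 0. -0. -1.] Y [ 0.573 -0.82   0.   ] Z [-0.82  -0.573 -0.   ] q [ 0.34 -0.2  -0.23  0.   -1.53  1.84]
turn deg [-0.06 -0.01 -0.01]
shift (after turn) to (534.7, -50.6, 147) [57.3 33.1 -4.8]
```

```bash
python3 -m handwheel '[[[-0.2,0,33,-5,0,0,0],[-0.2,20,0,0,0,0,0],[-0.2,20,0,0,0,0,0],[-0.2,17,0,0,0,0,0],[-0.2,0,0,0,0,0,0]]]' 30; python3 -m handwheel '[[[-1,0,0,0,0,0,0],[-1,0,0,0,0,0,0],[-1,0,0,0,0,0,0],[-1,0,0,0,0,0,0],[-1,0,0,0,0,0,0]]]' 30;  python3 - <<'E'
from h import *
to((534.7,-50.6,147),ydir=-55)
E
python3 -m handwheel '[[[-1,0,10.2,-0.5,-6,0,0],[-1,0,10.2,-0.5,-6,0,0],[-1,0,10.2,-0.5,-6,0,0],[-1,0,10.2,-0.5,-6,0,0],[-1,0,0,0,0,0,0]]]' 30
python3 - <<'E'
from h import *
s,R=st();print("tool F",(R.T@s["force"]).round(1));d=s["position"][:2]-[615,5.6];print(np.hypot(*d),np.degrees(np.arctan2(d[1],d[0])))
E
```

```text
t: 25.25
position: [533.4, -50.4, 144.5]
orientation: [1.869, 0.591, -1.878]
force: [0.4, 0.2, -1.4]
grip_width: 34.1
t: 25.75
position: [535.1, -50.8, 148.3]
orientation: [1.872, 0.591, -1.87]
force: [1.1, -4.2, 1.5]
grip_width: 16.1
t 25.75 pos [535.1 -50.8 148.3] F [ 1.1 -4.2  1.5] w 16.1
toolX [ 0.002 -0.001 -1.   ] Y [ 0.575 -0.818  0.001] Z [-0.818 -0.575 -0.001] q [ 0.28 -0.11 -0.26  0.   -1.42  1.9 ]
turn deg [ 0.1  -0.06 -0.09]
shift (after turn) to (534.7, -50.6, 147) [ 1.3 -0.4  0.3]
t: 26.25
position: [564.9, -79.0, 148.4]
orientation: [1.593, 0.903, -1.593]
force: [0.8, -5.7, 3.0]
grip_width: 15.9
t 26.25 pos [564.9 -79.  148.4] F [ 0.8 -5.7  3. ] w 15.9
toolX [ 0.001 -0.001 -1.   ] Y [ 0.859 -0.513  0.001] Z [-0.513 -0.859  0.001] q [ 0.21 -0.02 -0.18  0.   -1.42  2.39]
tool F [-3.   3.6  4.5]
98.31350994636144 -120.62377749310942
```

```bash
python3 -m handwheel '[[[-0.2,0,0,0,0,0,0],[-0.2,0,0,0,0,0,0],[-0.2,-20,0,0,0,0,0],[0.5,-40,0,0,8.5,0,0],[1,-45,0,0,8.5,0,0]]]' 30; python3 -m handwheel '[[[1,-40,0,0,8.5,0,0],[1,0,0,0,8.5,0,0],[1,0,0,0,8.5,0,0],[1,0,0,0,8.5,0,0],[1,0,0,0,8.1,0,0]]]' 30
python3 - <<'E'
from h import *
to((615,5.6,290),(615,5.6,208),ydir=-90)
E
```

```text
t: 26.75
position: [563.4, -77.4, 251.9]
orientation: [1.795, 0.687, -1.8]
force: [1.0, 0.3, 0.7]
grip_width: 61.8
t: 27.25
position: [564.1, -77.3, 292.1]
orientation: [-2.218, 0.006, 2.218]
force: [0.3, 0.4, -0.3]
grip_width: 85.3
t 27.25 pos [564.1 -77.3 292.1] F [ 0.3  0.4 -0.3] w 85.3
toolX [-0.     0.001 -1.   ] Y [-0.006 -1.    -0.001] Z [-1.     0.006  0.   ] q [ 0.22 -0.03  0.08 -0.   -1.68  1.35]
turn deg [-0.34  0.01  0.05]
shift (after turn) to (615, 5.6, 290) [  2.1 -82.9 -50.9]
shift (after turn) to (615, 5.6, 208) [82.  0.  0.]
```

```bash
python3 -m handwheel '[[[1,0,-28,-17,0,0,0],[1,0,-28,-17,0,0,0],[1,0,-27,-17,0,0,0],[1,0,0,0,0,0,0],[1,30,0,0,0,0,0]]]' 40; python3 -m handwheel '[[[1,30,0,0,0,0,0],[1,20,0,0,0,0,0],[1,2,0,0,0,0,0],[0,0,0,0,0,0,0],[-1,0,0,0,0,0,0]]]' 40; python3 -m handwheel '[[[-1,0,0,0,0,0,0],[-1,0,0,0,0,0,0],[-1,0,0,0,0,0,0],[-1,0,0,0,0,0,0],[-1,0,0,0,0,0,0]]]' 40
python3 - <<'E'
from h import *
to((615,5.6,266),(540,-312,266),(540,-312,106),ydir=-90)
E
```

```text
t: 27.75
position: [616.6, 6.2, 265.9]
orientation: [2.229, 0.002, -2.214]
force: [-0.4, -0.1, 0.9]
grip_width: 85.5
t: 28.25
position: [615.8, 4.9, 212.3]
orientation: [-2.224, -0.0, 2.218]
force: [0.5, -0.5, 0.5]
grip_width: 59.2
t: 28.75
position: [616.1, 5.0, 212.8]
orientation: [-2.226, -0.001, 2.217]
force: [-0.1, 1.3, 6.3]
grip_width: 56.0
t 28.75 pos [616.1   5.  212.8] F [-0.1  1.3  6.3] w 56.0
toolX [ 0.004  0.    -1.   ] Y [ 0. -1. -0.] Z [-1.    -0.    -0.004] q [ 0.33  0.08  0.05  0.   -1.53  1.24]
turn deg [ 0.02 -0.24  0.02]
shift (after turn) to (615, 5.6, 266) [-53.2  -0.6   1.1]
shift (after turn) to (540, -312, 266) [  0.  317.6  75. ]
shift (after turn) to (540, -312, 106) [160.   0.   0.]
```

```bash
python3 -m handwheel '[[[-1,-15,0,0,0,0,0],[-1,-30,0,0,0,0,0],[-1,-15,10,5,0,0,0],[-1,0,30,15,0,0,0],[-1,0,38,19,0,0,0]]]' 40; python3 -m handwheel '[[[-1,0,38,19,0,0,0],[-1,0,38,19,0,0,0],[-1,0,38,19,0,0,0],[-1,0,38,19,0,0,0],[-1,0,38,19,0,0,0]]]' 40; python3 -m handwheel '[[[-1,0,38,19,0,0,0],[-1,0,38,19,0,0,0],[-1,0,30,15,0,0,0],[-1,0,0,0,0,0,0],[-1,0,0,0,0,0,0]]]' 40;  python3 - <<'E'
from h import *
to((425,-375,268),(425,-375,109),ydir=-90)
c=camera("scene");cv2.imwrite("pics/s11.png",c["frame"])
E
```

```text
t: 29.25
position: [575.9, -73.3, 270.5]
orientation: [2.22, 0.003, -2.221]
force: [0.4, 0.2, -2.2]
grip_width: 56.3
t: 29.75
position: [479.8, -264.7, 270.6]
orientation: [-2.221, -0.001, 2.221]
force: [1.1, -0.6, -1.6]
grip_width: 56.0
t: 30.25
position: [427.5, -369.8, 270.2]
orientation: [-2.22, 0.001, 2.221]
force: [1.7, 1.1, -2.6]
grip_width: 56.5
t 30.25 pos [ 427.5 -369.8  270.2] F [ 1.7  1.1 -2.6] w 56.5
toolX [-0.001  0.001 -1.   ] Y [-0.002 -1.    -0.001] Z [-1.     0.002  0.001] q [-0.36 -0.05  0.02 -0.   -1.64  1.93]
turn deg [-0.11  0.03  0.04]
shift (after turn) to (425, -375, 268) [2.2 5.2 2.5]
shift (after turn) to (425, -375, 109) [159.   0.   0.]
```

View pics/s11.png

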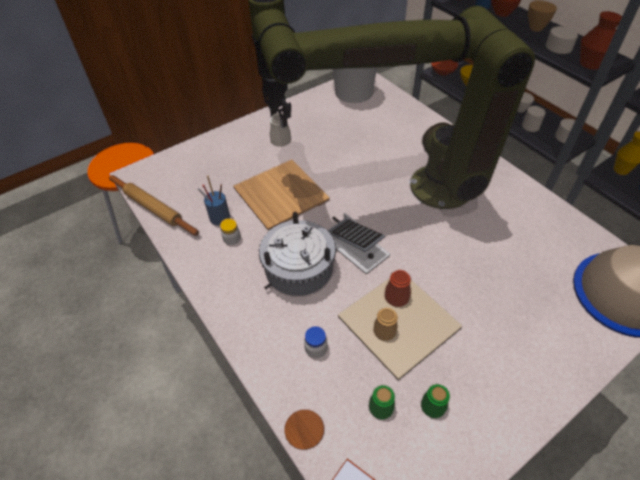

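```bash
python3 -m handwheel '[[[-1,40,4,2,0,0,0],[-1,40,0,0,0,0,0],[-1,40,0,0,0,0,0],[-1,25,0,0,0,0,0],[-1,6,0,0,0,0,0]]]' 40; python3 -m handwheel '[[[-1,2,0,0,0,0,0],[-1,2,0,0,0,0,0],[-1,2,0,0,0,0,0],[-1,0,0,0,0,0,0],[-1,0,0,0,0,0,0]]]' 40;  python3 - <<'E'
from h import *
st()
E
```

```text
t: 30.8
position: [425.3, -371.2, 115.5]
orientation: [-2.215, -0.006, 2.226]
force: [-0.6, -0.8, -2.3]
grip_width: 56.4
t: 31.3
position: [426.7, -373.3, 114.1]
orientation: [2.222, -0.0, -2.22]
force: [-1.0, -0.2, -2.4]
grip_width: 56.2
t 31.3 pos [ 426.7 -373.3  114.1] F [-1.  -0.2 -2.4] w 56.2
toolX [ 0.001 -0.001 -1.   ] Y [ 0.    -1.     0.001] Z [-1.    -0.    -0.001] q [-0.36 -0.02 -0.23  0.   -1.35  1.94]
```

```bash
python3 -m handwheel '[[[-1,2,0,0,0,0,0],[-1,1.5,0,0,0,0,0],[-1,1,0,0,0,0,0],[-1,1,0,0,0,0,0],[-1,0,0,0,0,0,0]]]' 40;  python3 - <<'E'
from h import *
st()
E
```

```text
t: 31.8
position: [426.4, -373.3, 108.9]
orientation: [2.221, -0.0, -2.221]
force: [-3.6, 2.6, 4.1]
grip_width: 56.3
t 31.8 pos [ 426.4 -373.3  108.9] F [-3.6  2.6  4.1] w 56.3
toolX [ 0.    -0.001 -1.   ] Y [ 0.001 -1.     0.001] Z [-1.    -0.001 -0.   ] q [-0.36 -0.02 -0.24  0.   -1.35  1.94]
```

```bash
python3 -m handwheel '[[[0.2,0,0,0,0,0,0],[1,0,0,0,0,0,0],[1,0,0,0,0,0,0],[1,-20,0,0,0,0,0],[1,-40,0,0,0,0,0]]]' 40; python3 -m handwheel '[[[1,-40,0,0,0,0,0],[1,-40,0,0,0,0,0],[1,-10,-40,-7,0,0,0],[1,0,-45,-8,0,0,0],[1,0,-45,-8,0,0,0]]]' 40; python3 -m handwheel '[[[1,0,-45,-8,0,0,0],[1,0,-45,-8,0,0,0],[1,0,-45,-8,0,0,0],[1,0,-45,-8,0,0,0],[1,0,-45,-8,0,0,0]]]' 40;  python3 - <<'E'
from h import *
to((545.5,330,256),ydir=-90)
c=camera("scene");cv2.imwrite("pics/s12.png",c["frame"])
E
```

```text
t: 32.3
position: [425.1, -372.2, 164.6]
orientation: [-2.213, -0.004, 2.226]
force: [0.6, 0.5, 0.7]
grip_width: 84.8
t: 32.8
position: [449.6, -242.1, 258.1]
orientation: [-2.223, 0.001, 2.219]
force: [0.9, -0.6, 1.0]
grip_width: 85.7
t: 33.3
position: [489.4, -16.2, 258.0]
orientation: [2.223, 0.001, -2.22]
force: [1.8, -1.0, 0.4]
grip_width: 85.4
t 33.3 pos [489.4 -16.2 258. ] F [ 1.8 -1.   0.4] w 85.4
toolX [ 0.001  0.    -1.   ] Y [ 0. -1. -0.] Z [-1.    -0.    -0.001] q [ 0.38 -0.26 -0.19  0.   -1.64  1.19]
turn deg [ 0.02 -0.06  0.01]
shift (after turn) to (545.5, 330, 256) [   2.  -346.2  -56.1]
```

View pics/s12.png

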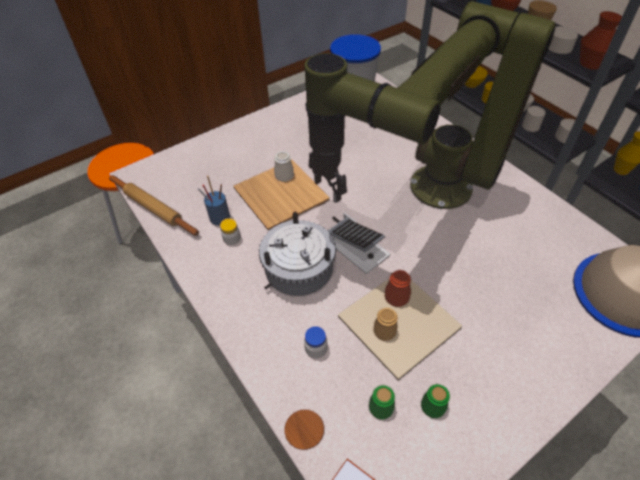

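The white cup stands on the board (scene 284,168), and buff is still at (387,322). On to buff.

```bash
python3 -m handwheel '[[[1,0,-43,-7,0,0,0],[1,0,-43,-7,0,0,0],[1,0,-43,-7,0,0,0],[1,0,-43,-7,0,0,0],[1,0,-43,-7,0,0,0]]]' 40; python3 -m handwheel '[[[1,0,-43,-7,0,0,0],[1,0,-43,-7,0,0,0],[1,0,-40,-7,0,0,0],[1,30,0,0,0,0,0],[1,0,0,0,0,0,0]]]' 40
python3 - <<'E'
from h import *
to((545.5,330,256),(545.5,330,96),ydir=-90)
s=camera("scene");x0,y0,x1,y1=(340,260,465,370);h=cv2.cvtColor(s["frame"],cv2.COLOR_BGR2HSV)[y0:y1,x0:x1].astype(int)
H,S,V=h[...,0],h[...,1],h[...,2]
m=(H>10)&(H<25)&(S>95)&(V>130)
n,l,q,ce=cv2.connectedComponentsWithStats(m.astype(np.uint8))
for i in range(1,n):
    if q[i,4]>60: print(q[i],ce[i]+[x0,y0],onz(s,[ce[i]+[x0,y0]],88))
crop(s,330,180,470,380,4,"g12.png")
E
```

```text
t: 33.85
position: [524.4, 198.8, 257.8]
orientation: [2.222, 0.001, -2.221]
force: [1.0, 0.7, 0.2]
grip_width: 85.4
t: 34.35
position: [543.7, 323.4, 222.1]
orientation: [2.211, -0.003, -2.226]
force: [-0.3, 0.1, -1.0]
grip_width: 85.3
t 34.35 pos [543.7 323.4 222.1] F [-0.3  0.1 -1. ] w 85.3
toolX [-0.007 -0.005 -1.   ] Y [ 0.002 -1.     0.005] Z [-1.    -0.002  0.007] q [ 0.85  0.13  0.12 -0.   -1.57  0.72]
turn deg [ 0.09  0.4  -0.27]
shift (after turn) to (545.5, 330, 256) [-33.9  -6.6  -1.8]
shift (after turn) to (545.5, 330, 96) [160.   0.   0.]
[ 37  48  13  18 124] [382.10483871 317.41935484] [[556.46284999 325.57085186  88.        ]]
```

View pics/g12.png

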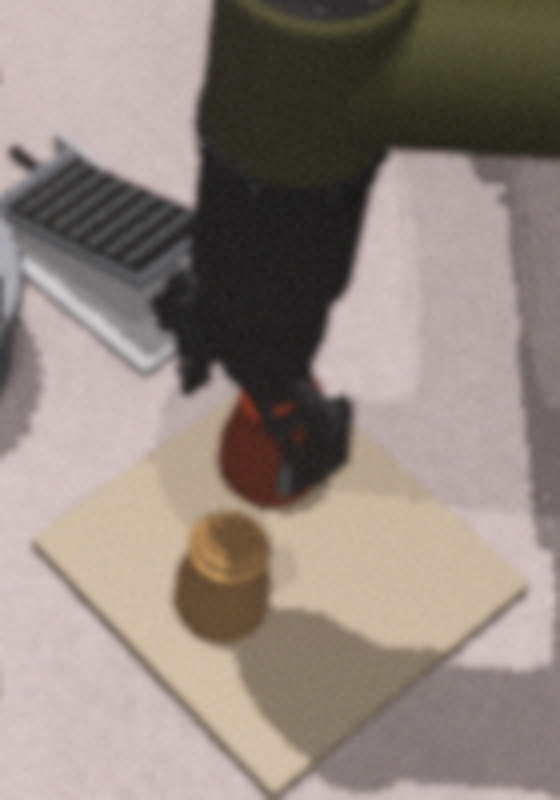

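```bash
python3 -m handwheel '[[[1,35,-6,-2,0,0,0],[1,35,0,0,0,0,0],[1,30,0,0,0,0,0],[1,15,0,0,0,0,0],[1,6,0,0,0,0,0]]]' 40; python3 -m handwheel '[[[0.3,0,0,0,0,0,0],[-1,0,0,0,0,0,0],[-1,0,0,0,0,0,0],[-1,0,0,0,0,0,0],[-1,0,0,0,0,0,0]]]' 40
python3 - <<'E'
from h import *
to((545.5,330,266),(615,5.6,266),ydir=-90)
E
```

```text
t: 34.9
position: [547.3, 328.0, 106.7]
orientation: [2.221, -0.001, -2.221]
force: [0.0, -0.7, -0.1]
grip_width: 85.3
t: 35.4
position: [548.2, 329.6, 109.8]
orientation: [-2.225, -0.003, 2.216]
force: [-0.5, 0.2, 6.9]
grip_width: 53.1
t 35.4 pos [548.2 329.6 109.8] F [-0.5  0.2  6.9] w 53.1
toolX [ 0.004  0.002 -1.   ] Y [ 0.001 -1.    -0.002] Z [-1.    -0.001 -0.004] q [ 0.85  0.17 -0.04  0.   -1.35  0.72]
turn deg [ 0.05 -0.22  0.13]
shift (after turn) to (545.5, 330, 266) [-156.2   -0.4    2.7]
shift (after turn) to (615, 5.6, 266) [  0.  324.4 -69.5]
```

Gripping too high (TCP z 110, should be about 96), so I'll reopen and go lower.

```bash
python3 -m handwheel '[[[0.6,0,0,0,0,0,0],[1,0,0,0,0,0,0],[1,0,0,2,0,0,0],[1,6,0,0,0,0,0],[1,6,0,0,0,0,0]]]' 40
python3 - <<'E'
from h import *
st()
E
```

```text
t: 35.9
position: [545.0, 328.8, 94.1]
orientation: [2.221, 0.0, -2.222]
force: [0.3, 0.4, -0.5]
grip_width: 85.6
t 35.9 pos [545.  328.8  94.1] F [ 0.3  0.4 -0.5] w 85.6
toolX [-0. -0. -1.] Y [ 0. -1.  0.] Z [-1. -0.  0.] q [ 0.86  0.18 -0.06 -0.   -1.33  0.71]
```

```bash
python3 -m handwheel '[[[0.2,0,0,0,0,0,0],[-1,0,0,0,0,0,0],[-1,0,0,0,0,0,0],[-1,0,0,0,0,0,0],[-1,0,0,0,0,0,0]]]' 40
python3 - <<'E'
from h import *
to((545.5,330,258),(615,5.6,258),ydir=-90)
c=camera("scene");crop(c,330,180,470,380,4,"g13.png")
E
```

```text
t: 36.4
position: [545.2, 329.0, 95.0]
orientation: [2.222, 0.001, -2.221]
force: [-0.0, -0.4, 0.6]
grip_width: 54.5
t 36.4 pos [545.2 329.   95. ] F [-0.  -0.4  0.6] w 54.5
toolX [ 0.  0. -1.] Y [ 0. -1. -0.] Z [-1. -0. -0.] q [ 0.86  0.18 -0.06  0.   -1.33  0.71]
turn deg [ 0.02 -0.02  0.01]
shift (after turn) to (545.5, 330, 258) [-163.    -1.    -0.3]
shift (after turn) to (615, 5.6, 258) [  0.  324.4 -69.5]
```

View pics/g13.png

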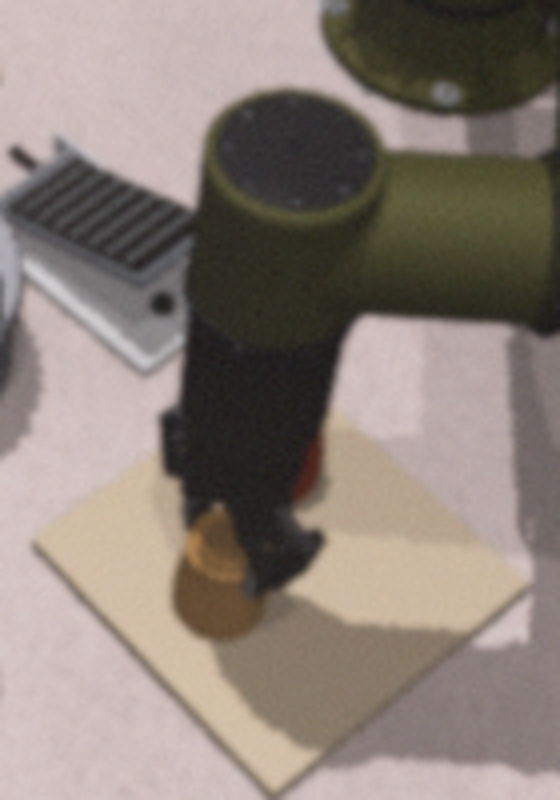

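```bash
python3 -m handwheel '[[[-1,-20,0,0,0,0,0],[-1,-40,0,0,0,0,0],[-1,-40,0,0,0,0,0],[-1,-40,0,0,0,0,0],[-1,-23,10,-2,0,0,0]]]' 40; python3 -m handwheel '[[[-1,0,25,-5,0,0,0],[-1,0,36,-8,0,0,0],[-1,0,36,-8,0,0,0],[-1,0,36,-8,0,0,0],[-1,0,36,-8,0,0,0]]]' 40; python3 -m handwheel '[[[-1,0,36,-8,0,0,0],[-1,0,36,-8,0,0,0],[-1,0,36,-8,0,0,0],[-1,0,30,-8,0,0,0],[-1,0,0,0,0,0,0]]]' 40
python3 - <<'E'
from h import *
to((615,5.6,199),ydir=-90)
t,s=pins();crop(s,240,180,400,300,5,"g14.png",proj(s,[[615,5.6,120]]))
E
```

```text
t: 36.95
position: [547.4, 319.5, 261.3]
orientation: [-2.224, -0.004, 2.218]
force: [1.0, -0.2, -1.5]
grip_width: 54.2
t: 37.45
position: [584.1, 148.4, 257.2]
orientation: [2.22, 0.0, -2.222]
force: [0.4, 0.4, -2.4]
grip_width: 54.4
t: 37.95
position: [616.4, 8.4, 257.0]
orientation: [-2.218, 0.005, 2.222]
force: [0.4, 0.0, -1.9]
grip_width: 54.9
t 37.95 pos [616.4   8.4 257. ] F [ 0.4  0.  -1.9] w 54.9
toolX [-0.002 -0.001 -1.   ] Y [-0.004 -1.     0.001] Z [-1.     0.004  0.002] q [ 0.34  0.09  0.13  0.   -1.62  1.23]
turn deg [-0.22  0.09 -0.06]
shift (after turn) to (615, 5.6, 199) [58.   2.8  1.4]
top pin [568.6  91.4 131. ] r 97.5 ang 118.4 area 49
top pin [564.1 -77.7 131. ] r 97.6 ang -121.4 area 43
scene pin [569.2  92.6 131. ] r 98.3 ang 117.7 area 45
scene pin [713.2   4.1 131. ] r 98.2 ang -0.8 area 37
```

View pics/g14.png

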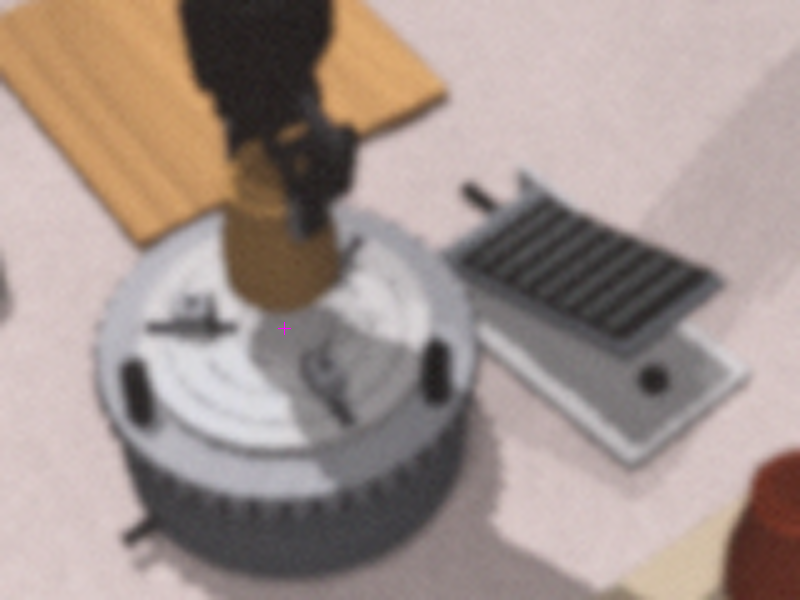

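```bash
python3 -m handwheel '[[[-1,15,2.5,1.5,0,0,0],[-1,15,0,0,0,0,0],[-1,10,0,0,0,0,0],[-1,8,0,0,0,0,0],[-1,3,0,0,0,0,0]]]' 40; python3 -m handwheel '[[[-1,2,0,0,0,0,0],[-1,2,0,0,0,0,0],[-1,0,0,0,0,0,0],[-1,0,0,0,0,0,0],[-1,0,0,0,0,0,0]]]' 40
python3 - <<'E'
from h import *
to((615,5.6,199),ydir=-90)
E
```

```text
t: 38.55
position: [614.4, 9.8, 205.5]
orientation: [2.219, 0.001, -2.223]
force: [0.2, -0.3, -1.2]
grip_width: 54.8
t: 39.05
position: [614.9, 9.3, 203.2]
orientation: [2.222, 0.0, -2.221]
force: [-0.1, -0.6, -1.8]
grip_width: 54.6
t 39.05 pos [614.9   9.3 203.2] F [-0.1 -0.6 -1.8] w 54.6
toolX [ 0.001 -0.    -1.   ] Y [ 0. -1.  0.] Z [-1.    -0.    -0.001] q [ 0.34  0.08  0.03  0.   -1.52  1.23]
turn deg [ 0.01 -0.03 -0.  ]
shift (after turn) to (615, 5.6, 199) [ 4.2  3.7 -0.1]
```

```bash
python3 -m handwheel '[[[-1,0,3.8,0,0,0,0],[-1,2,0,0,0,0,0],[-1,1.2,0,0,0,0,0],[-1,0.8,0,0,0,0,0],[-1,0,0,0,0,0,0]]]' 40
python3 - <<'E'
from h import *
to((615,5.6,199),ydir=-90)
E
```

```text
t: 39.55
position: [614.8, 5.5, 199.0]
orientation: [2.221, 0.0, -2.221]
force: [-0.7, 0.2, -0.6]
grip_width: 54.3
t 39.55 pos [614.8   5.5 199. ] F [-0.7  0.2 -0.6] w 54.3
toolX [ 0. -0. -1.] Y [ 0. -1.  0.] Z [-1. -0. -0.] q [ 0.33  0.08  0.02  0.   -1.51  1.24]
turn deg [ 0.02 -0.01 -0.02]
shift (after turn) to (615, 5.6, 199) [-0.  -0.1 -0.2]
```

```bash
python3 -m handwheel '[[[-1,0.8,0,0,0,0,0],[0.2,0,0,0,0,0,0],[1,0,0,0,0,0,0],[1,0,0,0,0,0,0],[1,-20,0,0,0,0,0]]]' 40; python3 -m handwheel '[[[1,-40,0,0,0,0,0],[1,-25,0,0,0,0,0],[0,0,42,25,0,0,0],[-0.2,0,42,25,0,0,0],[-0.2,0,0,0,-8.4,0,0]]]' 40;  python3 -m handwheel '[[[-0.2,0,0,0,-8.4,0,0],[-0.2,0,0,0,-8.4,0,0],[-0.2,0,0,0,-8.4,0,0],[-0.2,0,0,0,-8.4,0,0],[-0.2,0,0,0,-8.4,0,0]]]' 40
python3 - <<'E'
from h import *
to((564.5,-78.4,147),ydir=-31)
c=camera("scene");crop(c,240,180,400,300,5,"g15.png",proj(c,[[564.5,-78.4,154],[615,5.6,204]]))
E
```

```text
t: 40.05
position: [613.6, 5.7, 214.6]
orientation: [2.215, -0.0, -2.228]
force: [0.5, 0.6, -1.1]
grip_width: 85.1
t: 40.55
position: [563.1, -81.9, 284.6]
orientation: [2.148, 0.155, -2.143]
force: [0.9, 0.3, 0.6]
grip_width: 44.1
t: 41.05
position: [564.8, -78.4, 282.8]
orientation: [1.693, 0.803, -1.693]
force: [1.0, -0.3, -0.2]
grip_width: 34.3
t 41.05 pos [564.8 -78.4 282.8] F [ 1.  -0.3 -0.2] w 34.3
toolX [-0.  0. -1.] Y [ 0.775 -0.633 -0.   ] Z [-0.633 -0.775  0.   ] q [ 0.21 -0.03  0.06 -0.   -1.66  2.24]
turn deg [-8.24  0.    0.01]
shift (after turn) to (564.5, -78.4, 147) [135.8  -0.3   0.2]
```

View pics/g15.png

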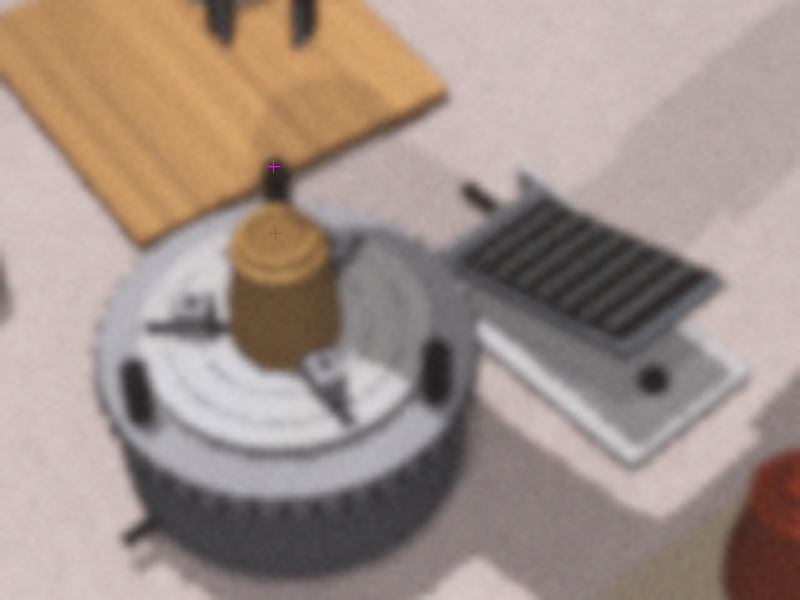

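```bash
python3 -m handwheel '[[[-0.2,35,0,0,-8,0,0],[-0.2,40,0,0,0,0,0],[-0.2,35,0,0,0,0,0],[-0.2,20,0,0,0,0,0],[-0.2,7,0,0,0,0,0]]]' 30; python3 -m handwheel '[[[-1,0,0,0,0,0,0],[-1,0,0,0,0,0,0],[-1,0,0,0,0,0,0],[-1,0,0,0,0,0,0],[-1,0,0,0,0,0,0]]]' 35
python3 - <<'E'
from h import *
s,R=st();print("tool F",(R.T@s["force"]).round(1));d=s["position"][:2]-[615,5.6];print(np.hypot(*d),np.degrees(np.arctan2(d[1],d[0])))
E
```

```text
t: 41.6
position: [563.5, -78.5, 142.9]
orientation: [1.601, 0.896, -1.608]
force: [-1.1, 0.5, 0.4]
grip_width: 34.2
t: 42.1
position: [565.0, -78.6, 146.4]
orientation: [1.603, 0.895, -1.602]
force: [2.3, -2.6, -5.4]
grip_width: 15.7
t 42.1 pos [565.  -78.6 146.4] F [ 2.3 -2.6 -5.4] w 15.7
toolX [ 0.001 -0.    -1.   ] Y [ 0.852 -0.524  0.001] Z [-0.524 -0.852 -0.   ] q [ 0.21 -0.02 -0.18  0.   -1.41  2.38]
tool F [5.4 3.3 1.1]
97.9143267445499 -120.6961990237969
```

```bash
python3 -m handwheel '[[[-1,0,-10.2,-0.4,6,0,0],[-1,0,-10.2,-0.4,6,0,0],[-1,0,-10.2,-0.4,6,0,0],[-1,0,-10.2,-0.4,6,0,0],[-1,0,-10.2,-0.4,6,0,0]]]' 40; python3 -m handwheel '[[[-1,0,-3.4,0,2,0,0],[-1,0,-3.4,0,2,0,0],[-1,0,0,0,0,0,0],[-1,0,0,0,0,0,0],[-1,0,0,0,0,0,0]]]' 40
python3 - <<'E'
from h import *
s,R=st();print("tool F",(R.T@s["force"]).round(1));d=s["position"][:2]-[615,5.6];print(np.hypot(*d),np.degrees(np.arctan2(d[1],d[0])))
E
```

```text
t: 42.6
position: [530.1, -41.9, 146.5]
orientation: [1.949, 0.488, -1.944]
force: [5.7, -1.3, -7.0]
grip_width: 15.4
t: 43.1
position: [527.0, -35.6, 146.4]
orientation: [1.987, 0.432, -1.984]
force: [4.0, 3.6, -3.8]
grip_width: 15.6
t 43.1 pos [527.  -35.6 146.4] F [ 4.   3.6 -3.8] w 15.6
toolX [ 0.001  0.001 -1.   ] Y [ 0.414 -0.91  -0.001] Z [-0.91  -0.414 -0.002] q [ 0.31 -0.14 -0.29 -0.   -1.42  1.68]
tool F [ 3.8 -1.6 -5.1]
97.19080818497046 -154.9293088586424
```

```bash
python3 -m handwheel '[[[-1,0,-1.7,0,1,0,0],[-1,0,-1.7,0,1,0,0],[-1,0,-1.7,0,1,0,0],[-1,0,0,0,0,0,0],[-1,0,0,0,0,0,0]]]' 40
python3 - <<'E'
from h import *
s,R=st();print("tool F",(R.T@s["force"]).round(1));d=s["position"][:2]-[615,5.6];print(np.hypot(*d),np.degrees(np.arctan2(d[1],d[0])))
E
```

```text
t: 43.6
position: [525.2, -31.5, 146.4]
orientation: [2.019, 0.381, -2.015]
force: [6.6, 1.0, -4.7]
grip_width: 15.8
t 43.6 pos [525.2 -31.5 146.4] F [ 6.6  1.  -4.7] w 15.8
toolX [ 0.002  0.    -1.   ] Y [ 0.365 -0.931  0.001] Z [-0.931 -0.365 -0.002] q [ 0.32 -0.15 -0.29  0.   -1.42  1.62]
tool F [ 4.7  1.4 -6.5]
97.14015117901786 -157.54224536953822
```

```bash
python3 -m handwheel '[[[-1,0,-1.7,0,1,0,0],[-1,0,-1.7,0,1,0,0],[-1,0,-0.8,0,0,0,0],[-1,0,0,0,0,0,0],[-1,0,0,0,0,0,0]]]' 40
python3 - <<'E'
from h import *
s,R=st();print("tool F",(R.T@s["force"]).round(1));d=s["position"][:2]-[615,5.6];print(np.hypot(*d),np.degrees(np.arctan2(d[1],d[0])))
E
```

```text
t: 44.1
position: [524.1, -28.5, 146.5]
orientation: [2.039, 0.346, -2.034]
force: [9.0, -4.5, -7.3]
grip_width: 16.0
t 44.1 pos [524.1 -28.5 146.5] F [ 9.  -4.5 -7.3] w 16.0
toolX [ 0.003 -0.002 -1.   ] Y [ 0.332 -0.943  0.002] Z [-0.943 -0.332 -0.002] q [ 0.33 -0.15 -0.3   0.   -1.42  1.58]
tool F [ 7.3  7.2 -7. ]
97.09159872291171 -159.41626934575885
```

```bash
python3 -m handwheel '[[[-1,0,-1.5,0,0,0,0],[-1,0,-1.2,0,0,0,0],[-1,0,-0.6,0,0,0,0],[-1,0,0,0,0,0,0],[-1,0,0,0,0,0,0]]]' 40
python3 - <<'E'
from h import *
s,R=st();print("tool F",(R.T@s["force"]).round(1));d=s["position"][:2]-[615,5.6];print(np.hypot(*d),np.degrees(np.arctan2(d[1],d[0])))
E
```

```text
t: 44.6
position: [523.6, -27.1, 146.5]
orientation: [2.04, 0.342, -2.033]
force: [15.0, -11.2, -10.1]
grip_width: 15.9
t 44.6 pos [523.6 -27.1 146.5] F [ 15.  -11.2 -10.1] w 15.9
toolX [ 0.004 -0.004 -1.   ] Y [ 0.331 -0.944  0.005] Z [-0.944 -0.331 -0.002] q [ 0.34 -0.15 -0.3   0.01 -1.42  1.57]
tool F [ 10.2  15.5 -10.5]
97.09234503153309 -160.3327516337793
```

```bash
python3 -m handwheel '[[[-0.2,0,0,0,0,0,0],[-0.2,0,0,0,0,0,0],[-0.2,-20,0,0,0,0,0],[-0.2,-30,0,0,7,0,0],[-1,-20,0,0,7,0,0]]]' 40; python3 -m handwheel '[[[-1,0,0,0,5.5,0,0],[-1,0,-38,36,0,0,0],[-1,0,-38,36,0,0,0],[-1,0,-38,36,0,0,0],[-1,0,0,0,0,0,0]]]' 40
python3 - <<'E'
from h import *
to((412,87,113),(411,96,67),ydir=-90)
c=camera("scene");crop(c,240,180,400,300,5,"g16.png",proj(c,[[412,87,82]]))
E
```

```text
t: 45.1
position: [522.0, -24.7, 218.9]
orientation: [2.177, 0.097, -2.173]
force: [0.2, 0.8, -0.1]
grip_width: 20.8
t: 45.6
position: [416.4, 88.2, 217.6]
orientation: [2.222, 0.01, -2.217]
force: [-0.2, 0.4, -0.3]
grip_width: -0.2
t 45.6 pos [416.4  88.2 217.6] F [-0.2  0.4 -0.3] w -0.2
toolX [ 0.002  0.003 -1.   ] Y [ 0.006 -1.    -0.003] Z [-1.    -0.006 -0.002] q [ 0.69 -0.45 -0.4  -0.   -1.61  0.89]
turn deg [ 0.36 -0.14  0.16]
shift (after turn) to (412, 87, 113) [104.6   1.2   4.4]
shift (after turn) to (411, 96, 67) [46. -9.  1.]
```

View pics/g16.png

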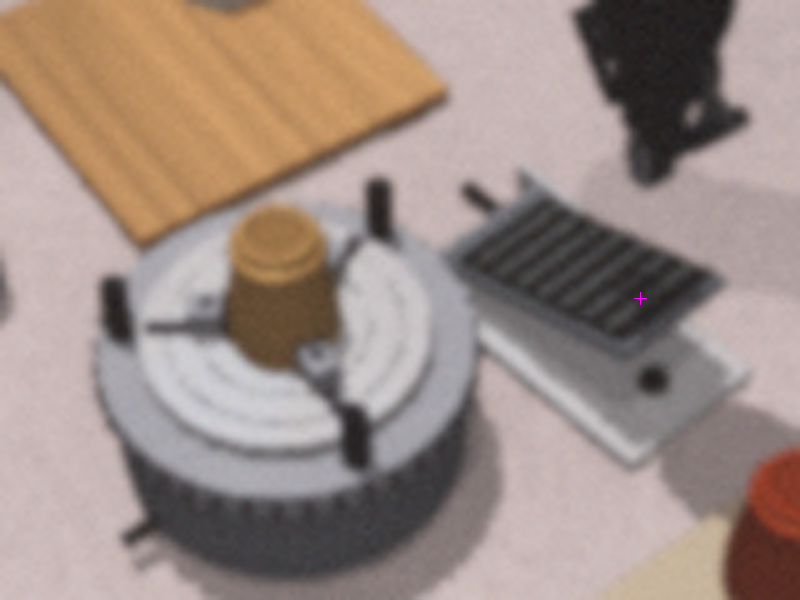

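```bash
python3 -m handwheel '[[[-1,30,1,4,0,0,0],[-1,30,0,0,0,0,0],[-1,30,0,0,0,0,0],[-1,12,0,0,0,0,0],[-1,0,0,0,0,0,0]]]' 40; python3 -m handwheel '[[[-1,12,-2.5,0,0,0,0],[-1,12,-2.5,0,0,0,0],[-1,10,-2,0,0,0,0],[-1,8,-2,0,0,0,0],[-1,5,-1,0,0,0,0]]]' 40; python3 -m handwheel '[[[-1,0,0,0,0,0,0],[-1,2,0,0,0,0,0],[-1,1,0,0,0,0,0],[-1,0,0,0,0,0,0],[-1,0,0,0,0,0,0]]]' 40;python3 - <<'E'
from h import *
st()
E
```

```text
t: 46.15
position: [414.6, 82.5, 113.1]
orientation: [-2.219, 0.005, 2.224]
force: [-0.1, -0.6, 0.4]
grip_width: 0.1
t: 46.65
position: [415.9, 93.8, 68.3]
orientation: [-2.224, 0.001, 2.218]
force: [-1.5, -2.3, 6.4]
grip_width: 0.1
t: 47.15
position: [416.0, 93.8, 66.8]
orientation: [-2.224, 0.001, 2.218]
force: [-6.3, -1.4, 12.7]
grip_width: -0.0
t 47.15 pos [416.   93.8  66.8] F [-6.3 -1.4 12.7] w -0.0
toolX [ 0.003  0.    -1.   ] Y [-0.001 -1.    -0.   ] Z [-1.     0.001 -0.003] q [ 0.7  -0.41 -0.65  0.   -1.32  0.87]
```

Stop contact at about 66.7. I'll push 2 mm more and hold.

```bash
python3 -m handwheel '[[[-1,1.5,0,0,0,0,0],[-1,1,0,0,0,0,0],[-1,0,0,0,0,0,0],[-1,0,0,0,0,0,0],[-1,0,0,0,0,0,0]]]'; python3 -m handwheel '[[[-1,0,0,0,0,0,0],[-1,0,0,0,0,0,0],[-1,0,0,0,0,0,0],[-1,0,0,0,0,0,0],[-1,0,0,0,0,0,0]]]'; python3 -m handwheel '[[[-1,0,0,0,0,0,0],[-1,0,0,0,0,0,0],[-1,0,0,0,0,0,0],[-1,0,0,0,0,0,0],[-1,0,0,0,0,0,0]]]';python3 -m handwheel '[[[-1,0,0,0,0,0,0],[-1,0,0,0,0,0,0],[-1,0,0,0,0,0,0],[-1,0,0,0,0,0,0],[-1,0,0,0,0,0,0]]]';python3 -m handwheel '[[[-1,0,0,0,0,0,0],[-1,0,0,0,0,0,0],[-1,0,0,0,0,0,0],[-1,0,0,0,0,0,0],[-1,0,0,0,0,0,0]]]';python3 -m handwheel '[[[-1,0,0,0,0,0,0],[-1,0,0,0,0,0,0],[-1,0,0,0,0,0,0],[-1,0,0,0,0,0,0],[-1,0,0,0,0,0,0]]]'
python3 - <<'E'
from h import *
a=camera("scene")["frame"];b=camera("scene");b=camera("scene");crop(b,240,180,400,300,5,"g17.png",proj(b,[[615,5.6,204]]))
d=cv2.absdiff(a,b["frame"]).max(2)[200:300,240:345];print((d>50).sum())
E
python3 -m handwheel '[[[-1,-8,0,0,0,0,0],[-1,-16,2,0,0,0,0],[-1,-20,4,0,0,0,0],[-1,-30,0,0,0,0,0],[-1,-30,0,0,0,0,0]]]'
python3 - <<'E'
from h import *
t,s=pins();crop(t,300,165,400,265,6,"w17.png");cv2.imwrite("pics/s17.png",s["frame"]);st()
E
```

```text
t: 47.65
position: [416.1, 93.9, 66.2]
orientation: [-2.225, 0.001, 2.217]
force: [-14.4, -1.6, 25.6]
grip_width: 0.4
t: 48.15
position: [416.1, 93.9, 66.3]
orientation: [-2.225, 0.001, 2.217]
force: [-14.9, -1.1, 26.6]
grip_width: -0.4
t: 48.65
position: [416.1, 93.9, 66.2]
orientation: [-2.225, 0.001, 2.218]
force: [-14.9, -2.6, 25.2]
grip_width: -0.0
t: 49.15
position: [416.1, 93.9, 66.3]
orientation: [-2.225, 0.001, 2.217]
force: [-14.5, -2.5, 25.8]
grip_width: -0.1
t: 49.65
position: [416.1, 93.9, 66.3]
orientation: [-2.225, 0.001, 2.217]
force: [-14.7, -2.0, 25.2]
grip_width: 0.1
t: 50.15
position: [416.1, 93.9, 66.3]
orientation: [-2.225, 0.001, 2.217]
force: [-14.2, -1.9, 25.4]
grip_width: -0.3
647
t: 50.8
position: [415.0, 87.6, 166.7]
orientation: [-2.221, 0.002, 2.22]
force: [-0.2, -0.0, -0.6]
grip_width: 0.6
top pin [694.9  62.5 131. ] r 98.1 ang 35.5 area 44
top pin [624.  -91.7 131. ] r 97.7 ang -84.7 area 42
top pin [530.9  38.3 131. ] r 90.2 ang 158.7 area 23
scene pin [624.5 -92.5 131. ] r 98.6 ang -84.5 area 35
scene pin [694.4  63.4 131. ] r 98.2 ang 36.0 area 45
t 50.9 pos [416.9  88.4 170.5] F [-0.2  0.2  0.3] w -0.1
toolX [ 0.008  0.003 -1.   ] Y [-0.001 -1.    -0.003] Z [-1.     0.001 -0.008] q [ 0.69 -0.45 -0.49  0.   -1.52  0.88]
```

View pics/s17.png

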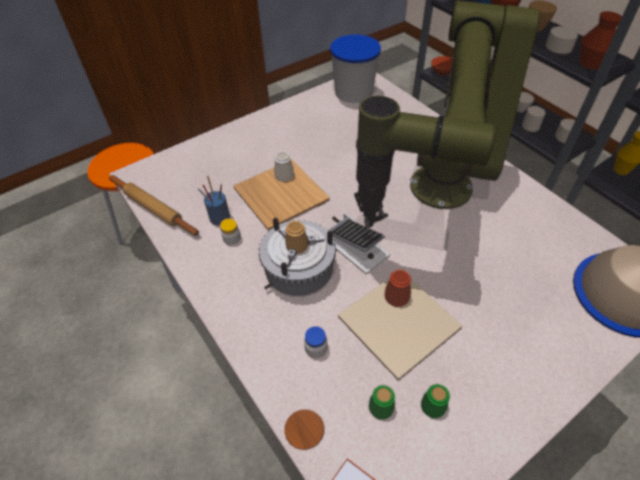

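View pics/g17.png

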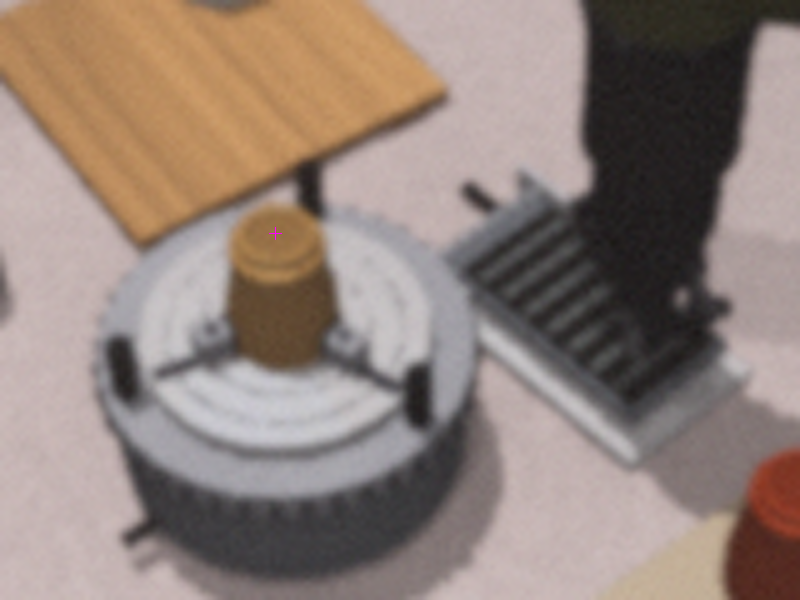

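Buff spun (again confirmed by frame difference) and stayed centred. The pins are now at 35.7°, −84.6° and 155.6°. I'll open with the 155.6° pin.

```bash
python3 -m handwheel '[[[-0.2,-40,0,0,0,0,0],[-0.2,0,14,-36,0,0,0],[-0.2,0,14,-36,0,0,0],[-0.2,0,14,-36,0,0,0],[-0.2,0,0,0,8.1,0,0]]]' 30; python3 -m handwheel '[[[-0.2,0,0,0,8.1,0,0],[-0.2,0,0,0,8.1,0,0],[-0.2,0,0,0,0,0,0],[-0.2,0,0,0,0,0,0],[-0.2,0,0,0,0,0,0]]]' 30
python3 - <<'E'
from h import *
to((525.8,46.1,147),ydir=-114.4)
c=camera("scene");crop(c,240,180,400,300,5,"g18.png",proj(c,[[525.8,46.1,154]]))
E
```

```text
t: 51.4
position: [525.2, 44.1, 202.5]
orientation: [-2.142, 0.16, 2.151]
force: [-0.6, 0.8, -1.9]
grip_width: 34.4
t: 51.9
position: [522.8, 45.5, 205.4]
orientation: [-1.988, 0.426, 1.988]
force: [-0.1, 0.8, 0.1]
grip_width: 34.3
t 51.9 pos [522.8  45.5 205.4] F [-0.1  0.8  0.1] w 34.3
toolX [ 0. -0. -1.] Y [-0.41  -0.912 -0.   ] Z [-0.912  0.41  -0.   ] q [ 0.47 -0.16 -0.2   0.   -1.53  0.68]
turn deg [ 0.19 -0.01  0.  ]
shift (after turn) to (525.8, 46.1, 147) [58.4 -1.7 -2.5]
```

View pics/g18.png

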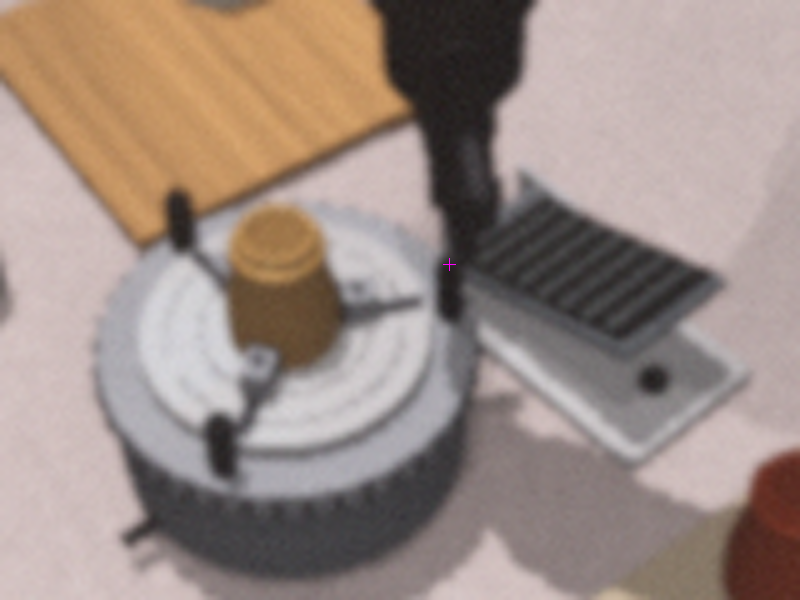

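The marker sits on the pin top (crop 449,265). Now to descend and turn.

```bash
python3 -m handwheel '[[[-0.2,20,-1.5,-2.5,0,0,0],[-0.2,20,0,0,0,0,0],[-0.2,17,0,0,0,0,0],[-0.2,0,0,0,0,0,0],[-1,0,0,0,0,0,0]]]' 30; python3 -m handwheel '[[[-1,0,0,0,0,0,0],[-1,0,0,0,0,0,0],[-1,0,0,0,0,0,0],[-1,0,0,0,0,0,0],[-1,0,10.2,-0.5,-6,0,0]]]' 30;  python3 -m handwheel '[[[-1,0,10.2,-0.5,-6,0,0],[-1,0,10.2,-0.5,-6,0,0],[-1,0,10.2,-0.5,-6,0,0],[-1,0,10.2,-0.5,-6,0,0],[-1,0,0,0,0,0,0]]]' 30
python3 - <<'E'
from h import *
s,R=st();print("tool F",(R.T@s["force"]).round(1));d=s["position"][:2]-[615,5.6];print(np.hypot(*d),np.degrees(np.arctan2(d[1],d[0])))
E
```

```text
t: 52.45
position: [525.8, 45.7, 149.1]
orientation: [-1.988, 0.429, 1.987]
force: [0.6, -0.4, -0.0]
grip_width: 21.2
t: 52.95
position: [522.8, 37.5, 149.6]
orientation: [-2.051, 0.327, 2.046]
force: [1.5, 3.2, 1.4]
grip_width: 16.2
t: 53.45
position: [517.7, -4.8, 149.6]
orientation: [2.173, 0.106, -2.169]
force: [-0.3, -2.3, 3.6]
grip_width: 15.9
t 53.45 pos [517.7  -4.8 149.6] F [-0.3 -2.3  3.6] w 15.9
toolX [ 0.002 -0.    -1.   ] Y [ 0.098 -0.995  0.   ] Z [-0.995 -0.098 -0.002] q [ 0.38 -0.17 -0.31  0.   -1.43  1.29]
tool F [-3.6  2.3  0.6]
97.80817180652465 -173.90885894177615
```

```bash
python3 -m handwheel '[[[-1,0,10.2,-0.4,-6,0,0],[-1,0,10.2,-0.4,-6,0,0],[-1,0,10.2,-0.4,-6,0,0],[-1,0,10.2,-0.4,-6,0,0],[-1,0,0,0,0,0,0]]]' 30
python3 - <<'E'
from h import *
s,R=st();print("tool F",(R.T@s["force"]).round(1));d=s["position"][:2]-[615,5.6];print(np.hypot(*d),np.degrees(np.arctan2(d[1],d[0])))
E
python3 -m handwheel '[[[-0.2,0,0,0,0,0,0],[-0.2,0,0,0,0,0,0],[-0.2,-20,0,0,0,0,0],[0.5,-40,0,0,7,0,0],[1,-45,0,0,7,0,0]]]' 30; python3 -m handwheel '[[[1,-30,0,0,7,0,0],[1,0,0,0,7,0,0],[1,0,0,0,0,0,0],[1,0,0,0,0,0,0],[1,0,0,0,0,0,0]]]' 30
python3 - <<'E'
from h import *
to((615,5.6,280),(615,5.6,200),ydir=-90)
E
```

```text
t: 53.95
position: [529.9, -43.5, 149.5]
orientation: [1.933, 0.507, -1.93]
force: [2.0, -3.1, 3.8]
grip_width: 15.8
t 53.95 pos [529.9 -43.5 149.5] F [ 2.  -3.1  3.8] w 15.8
toolX [ 0.002 -0.001 -1.   ] Y [ 0.492 -0.87   0.002] Z [-0.87  -0.492 -0.001] q [ 0.3  -0.13 -0.28  0.   -1.42  1.79]
tool F [-3.8  3.7 -0.2]
98.2272188470073 -149.99361173383238
t: 54.45
position: [528.1, -42.4, 252.9]
orientation: [2.075, 0.278, -2.083]
force: [0.5, 0.3, 1.4]
grip_width: 62.0
t: 54.95
position: [528.7, -42.7, 282.2]
orientation: [2.204, 0.033, -2.208]
force: [-1.1, -0.4, 0.4]
grip_width: 85.4
t 54.95 pos [528.7 -42.7 282.2] F [-1.1 -0.4  0.4] w 85.4
toolX [-0.002 -0.    -1.   ] Y [ 0.03 -1.    0.  ] Z [-1.    -0.03   0.002] q [ 0.3  -0.14 -0.04 -0.   -1.67  1.3 ]
turn deg [ 1.74  0.12 -0.02]
shift (after turn) to (615, 5.6, 280) [  2.2 -48.3 -86.3]
shift (after turn) to (615, 5.6, 200) [80.  0.  0.]
```

```bash
python3 -m handwheel '[[[1,0,-16,-29,1.7,0,0],[1,0,-16,-29,0,0,0],[1,0,-16,-29,0,0,0],[1,0,0,0,0,0,0],[1,30,0,0,0,0,0]]]' 40; python3 -m handwheel '[[[1,30,0,0,0,0,0],[1,18,0,0,0,0,0],[1,0,0,0,0,0,0],[1,0,0,0,0,0,0],[1,0,0,0,0,0,0]]]' 40
python3 - <<'E'
from h import *
to((615,5.6,199),ydir=-90)
E
```

```text
t: 55.45
position: [617.3, 6.0, 255.9]
orientation: [2.226, -0.001, -2.216]
force: [0.4, -0.7, 1.6]
grip_width: 85.4
t: 55.95
position: [616.1, 5.8, 207.4]
orientation: [-2.224, 0.001, 2.218]
force: [0.7, -0.7, 0.0]
grip_width: 85.5
t 55.95 pos [616.1   5.8 207.4] F [ 0.7 -0.7  0. ] w 85.5
toolX [ 0.003 -0.    -1.   ] Y [-0.001 -1.     0.   ] Z [-1.     0.001 -0.003] q [ 0.33  0.08  0.04  0.   -1.53  1.24]
turn deg [-0.06 -0.14 -0.  ]
shift (after turn) to (615, 5.6, 199) [8.4 0.2 1.1]
```

```bash
python3 -m handwheel '[[[1,7,0,1,0,0,0],[0.3,0,0,0,0,0,0],[-1,0,0,0,0,0,0],[-1,0,0,0,0,0,0],[-1,0,0,0,0,0,0]]]' 40; python3 -m handwheel '[[[-1,0,0,0,0,0,0],[-1,-10,0,0,0,0,0],[-1,-25,0,0,0,0,0],[-1,-25,0,0,0,0,0],[-1,0,0,0,0,0,0]]]' 40
python3 - <<'E'
from h import *
to((615,5.6,261),(540,-312,261),(540,-312,100),ydir=-90)
c=camera("scene");crop(c,240,180,400,300,5,"g19.png")
E
```

```text
t: 56.45
position: [614.9, 5.8, 199.1]
orientation: [-2.222, 0.002, 2.22]
force: [0.1, -0.3, 1.8]
grip_width: 54.9
t: 56.95
position: [615.8, 5.8, 263.2]
orientation: [-2.227, 0.001, 2.213]
force: [-0.2, 0.2, -0.3]
grip_width: 54.6
t 56.95 pos [615.8   5.8 263.2] F [-0.2  0.2 -0.3] w 54.6
toolX [ 0.006  0.    -1.   ] Y [-0.001 -1.    -0.   ] Z [-1.     0.001 -0.006] q [ 0.34  0.08  0.14  0.   -1.62  1.23]
turn deg [-0.09 -0.36  0.03]
shift (after turn) to (615, 5.6, 261) [2.2 0.2 0.8]
shift (after turn) to (540, -312, 261) [  0.  317.6  75. ]
shift (after turn) to (540, -312, 100) [161.   0.   0.]
```

View pics/g19.png

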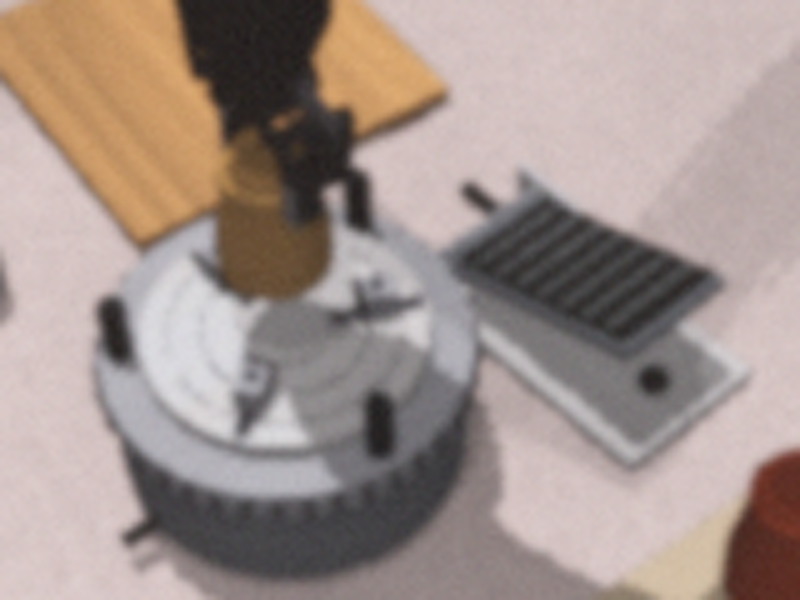

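```bash
python3 -m handwheel '[[[-1,0,15,4,0,0,0],[-1,0,35,9,0,0,0],[-1,0,38,10,0,0,0],[-1,0,38,10,0,0,0],[-1,0,38,10,0,0,0]]]' 40; python3 -m handwheel '[[[-1,0,38,10,0,0,0],[-1,0,38,10,0,0,0],[-1,0,38,10,0,0,0],[-1,0,25,7,0,0,0],[-1,0,15,5,0,0,0]]]' 40; python3 -m handwheel '[[[-1,40,0,0,0,0,0],[-1,40,0,0,0,0,0],[-1,40,0,0,0,0,0],[-1,25,0,0,0,0,0],[-1,0,0,0,0,0,0]]]' 40
python3 - <<'E'
from h import *
to((530,-312,95),ydir=-90)
E
```

```text
t: 57.5
position: [570.1, -159.6, 257.0]
orientation: [-2.218, 0.001, 2.223]
force: [-0.6, 0.1, -1.6]
grip_width: 54.5
t: 58.0
position: [527.6, -314.0, 256.9]
orientation: [-2.216, 0.003, 2.222]
force: [0.1, 0.0, -3.1]
grip_width: 54.5
t: 58.5
position: [526.4, -310.6, 107.5]
orientation: [-2.209, -0.003, 2.229]
force: [-0.3, 0.0, -1.9]
grip_width: 54.9
t 58.5 pos [ 526.4 -310.6  107.5] F [-0.3  0.  -1.9] w 54.9
toolX [-0.009  0.004 -1.   ] Y [-0.002 -1.    -0.004] Z [-1.     0.002  0.009] q [-0.21  0.11 -0.11 -0.   -1.36  1.78]
turn deg [-0.09  0.52  0.23]
shift (after turn) to (530, -312, 95) [12.5  1.4 -3.6]
```

```bash
python3 -m handwheel '[[[-1,0,0,0,0,0,0],[-1,3,0,0,0,0,0],[-1,3,0,0,0,0,0],[-1,2,0,0,0,0,0],[-1,0,0,0,0,0,0]]]' 40
python3 - <<'E'
from h import *
st()
E
```

```text
t: 59.0
position: [529.2, -312.0, 105.7]
orientation: [-2.221, 0.002, 2.22]
force: [-0.6, -0.1, -2.2]
grip_width: 54.5
t 59.0 pos [ 529.2 -312.   105.7] F [-0.6 -0.1 -2.2] w 54.5
toolX [ 0.  0. -1.] Y [-0.001 -1.    -0.   ] Z [-1.     0.001 -0.   ] q [-0.21  0.11 -0.11 -0.   -1.34  1.78]
```

```bash
python3 -m handwheel '[[[-1,4,0,0,0,0,0],[-1,3,0,0,0,0,0],[-1,2,0,0,0,0,0],[-1,1,0,0,0,0,0],[-1,0,0,0,0,0,0]]]' 40
python3 - <<'E'
from h import *
st()
E
```

```text
t: 59.5
position: [529.1, -312.0, 95.4]
orientation: [-2.22, 0.002, 2.221]
force: [0.2, 0.1, -2.3]
grip_width: 54.7
t 59.5 pos [ 529.1 -312.    95.4] F [ 0.2  0.1 -2.3] w 54.7
toolX [-0. -0. -1.] Y [-0.001 -1.     0.   ] Z [-1.     0.001  0.   ] q [-0.21  0.12 -0.13  0.   -1.33  1.78]
```

```bash
python3 -m handwheel '[[[-1,0.8,0,0,0,0,0],[-1,0.6,0,0,0,0,0],[-1,0,0,0,0,0,0],[-1,0,0,0,0,0,0],[-1,0,0,0,0,0,0]]]' 40
python3 - <<'E'
from h import *
st()
E
```

```text
t: 60.0
position: [529.5, -312.1, 95.0]
orientation: [-2.222, 0.002, 2.22]
force: [-1.8, 1.2, 4.0]
grip_width: 54.5
t 60.0 pos [ 529.5 -312.1   95. ] F [-1.8  1.2  4. ] w 54.5
toolX [ 0.001 -0.001 -1.   ] Y [-0.001 -1.     0.001] Z [-1.     0.001 -0.001] q [-0.21  0.12 -0.13  0.   -1.32  1.78]
```

```bash
python3 -m handwheel '[[[0.2,0,0,0,0,0,0],[1,0,0,0,0,0,0],[1,0,0,0,0,0,0],[1,-20,0,0,0,0,0],[1,-40,0,0,0,0,0]]]' 40; python3 -m handwheel '[[[1,-40,0,0,0,0,0],[1,-45,0,0,0,0,0],[1,-20,-40,6,0,0,0],[1,0,-45,7,0,0,0],[1,0,-45,7,0,0,0]]]' 40; python3 -m handwheel '[[[1,0,-45,7,0,0,0],[1,0,-45,7,0,0,0],[1,0,-45,7,0,0,0],[1,0,-45,7,0,0,0],[1,0,-45,7,0,0,0]]]' 40;  python3 - <<'E'
from h import *
to((443,265,256),ydir=-90)
c=camera("scene");cv2.imwrite("pics/s20.png",c["frame"])
E
```

```text
t: 60.5
position: [527.4, -311.1, 150.2]
orientation: [-2.211, -0.001, 2.227]
force: [0.7, -0.1, -0.3]
grip_width: 85.1
t: 61.0
position: [509.2, -180.9, 259.4]
orientation: [-2.221, 0.003, 2.219]
force: [1.2, 1.3, 0.6]
grip_width: 85.5
t: 61.5
position: [474.1, 44.7, 258.9]
orientation: [-2.221, 0.002, 2.22]
force: [0.8, -0.2, -0.2]
grip_width: 85.4
t 61.5 pos [474.1  44.7 258.9] F [ 0.8 -0.2 -0.2] w 85.4
toolX [ 0.  0. -1.] Y [-0.002 -1.    -0.   ] Z [-1.     0.002 -0.   ] q [ 0.52 -0.29 -0.21  0.   -1.65  1.05]
turn deg [-0.09 -0.01  0.  ]
shift (after turn) to (443, 265, 256) [   2.9 -220.3   31.1]
```

View pics/s20.png

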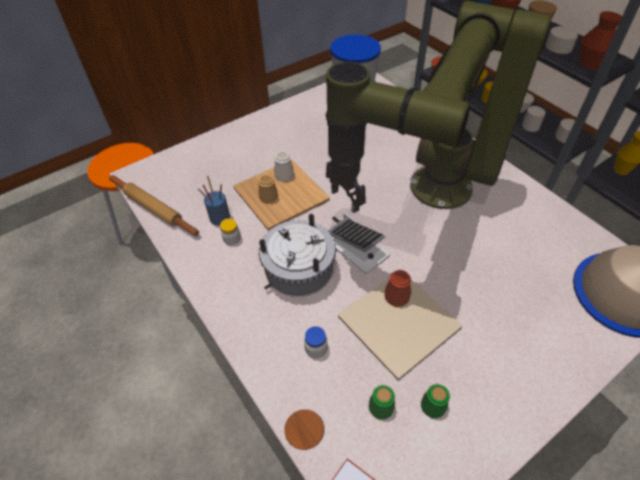

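Both finished cups stand on the board (scene 284,166 and 267,188). Red is still at (398,287).

```bash
python3 -m handwheel '[[[1,0,-44,6,0,0,0],[1,0,-44,6,0,0,0],[1,0,-44,6,0,0,0],[1,0,-44,6,0,0,0],[1,0,-44,7,0,0,0]]]' 40; python3 -m handwheel '[[[1,35,0,0,0,0,0],[1,35,0,0,0,0,0],[1,0,0,0,0,0,0],[1,0,0,0,0,0,0],[1,0,0,0,0,0,0]]]' 40
python3 - <<'E'
from h import *
to((443,265,110),ydir=-90)
c=camera("scene");crop(c,330,180,470,340,5,"g20.png",proj(c,[[443,265,114]]))
E
```

```text
t: 62.05
position: [443.5, 264.9, 258.8]
orientation: [-2.221, 0.001, 2.221]
force: [0.6, 0.5, 0.9]
grip_width: 85.5
t: 62.55
position: [445.0, 263.3, 191.7]
orientation: [-2.223, 0.0, 2.216]
force: [-0.0, -0.1, 0.5]
grip_width: 85.2
t 62.55 pos [445.  263.3 191.7] F [-0.  -0.1  0.5] w 85.2
toolX [ 0.003  0.002 -1.   ] Y [-0.002 -1.    -0.002] Z [-1.     0.002 -0.003] q [ 0.92 -0.18 -0.25  0.   -1.51  0.64]
turn deg [-0.11 -0.17  0.1 ]
shift (after turn) to (443, 265, 110) [81.7 -1.7  2. ]
```

View pics/g20.png

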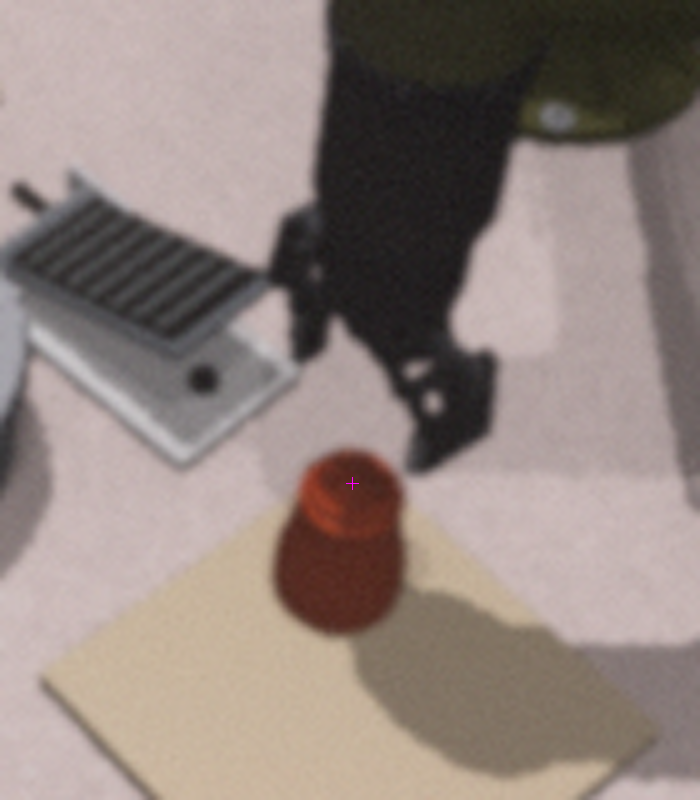

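The marker is on the foot centre, so I can descend.

```bash
python3 -m handwheel '[[[1,30,-1.5,2,0,0,0],[1,30,0,0,0,0,0],[1,15,0,0,0,0,0],[1,6,0,0,0,0,0],[1,0,0,0,0,0,0]]]' 40; python3 -m handwheel '[[[0.4,0,0,0,0,0,0],[-1,0,0,0,0,0,0],[-1,0,0,0,0,0,0],[-1,0,0,0,0,0,0],[-1,0,0,0,0,0,0]]]' 40
python3 - <<'E'
from h import *
to((443,265,275),(615,5.6,275),ydir=-90)
E
```

```text
t: 63.1
position: [442.4, 264.6, 108.8]
orientation: [-2.221, 0.002, 2.22]
force: [0.3, -0.5, 1.1]
grip_width: 85.1
t: 63.6
position: [442.9, 265.0, 110.1]
orientation: [-2.223, -0.0, 2.217]
force: [-0.3, -1.5, 6.1]
grip_width: 58.0
t 63.6 pos [442.9 265.  110.1] F [-0.3 -1.5  6.1] w 58.0
toolX [ 0.003  0.001 -1.   ] Y [-0.001 -1.    -0.001] Z [-1.     0.001 -0.003] q [ 0.93 -0.16 -0.37  0.   -1.35  0.64]
turn deg [-0.07 -0.15  0.08]
shift (after turn) to (443, 265, 275) [-1.649e+02  0.000e+00 -1.000e-01]
shift (after turn) to (615, 5.6, 275) [   0.   259.4 -172. ]
```

```bash
python3 -m handwheel '[[[-1,-20,0,0,0,0,0],[-1,-40,0,0,0,0,0],[-1,-45,0,0,0,0,0],[-1,-45,0,0,0,0,0],[-1,-18,6,-4,0,0,0]]]' 40; python3 -m handwheel '[[[-1,0,22,-14,0,0,0],[-1,0,33,-22,0,0,0],[-1,0,33,-22,0,0,0],[-1,0,33,-22,0,0,0],[-1,0,33,-22,0,0,0]]]' 40; python3 -m handwheel '[[[-1,0,33,-22,0,0,0],[-1,0,33,-22,0,0,0],[-1,0,22,-15,0,0,0],[-1,0,0,0,0,0,0],[-1,0,0,0,0,0,0]]]' 40
python3 - <<'E'
from h import *
to((615,5.6,214),ydir=-90)
t,s=pins();crop(s,240,180,400,300,5,"g21.png",proj(s,[[615,5.6,120]]))
E
```

```text
t: 64.1
position: [446.6, 259.3, 281.2]
orientation: [-2.224, -0.004, 2.214]
force: [-0.6, -0.0, -1.9]
grip_width: 58.2
t: 64.6
position: [548.3, 103.3, 275.7]
orientation: [-2.22, 0.001, 2.222]
force: [1.4, 1.5, -2.2]
grip_width: 58.2
t: 65.1
position: [606.7, 16.1, 275.1]
orientation: [-2.218, 0.003, 2.222]
force: [0.2, 0.3, -2.0]
grip_width: 58.4
t 65.1 pos [606.7  16.1 275.1] F [ 0.2  0.3 -2. ] w 58.4
toolX [-0.002  0.    -1.   ] Y [-0.003 -1.    -0.   ] Z [-1.     0.003  0.002] q [ 0.36  0.06  0.14 -0.   -1.65  1.21]
turn deg [-0.15  0.1   0.  ]
shift (after turn) to (615, 5.6, 214) [61.1 10.5 -8.3]
top pin [616.5 103.3 131. ] r 97.7 ang 89.1 area 51
top pin [529.9 -42.3 131. ] r 97.7 ang -150.6 area 40
scene pin [700.  -42.3 131. ] r 97.5 ang -29.4 area 35
scene pin [615.8 103.9 131. ] r 98.3 ang 89.6 area 53
```

View pics/g21.png

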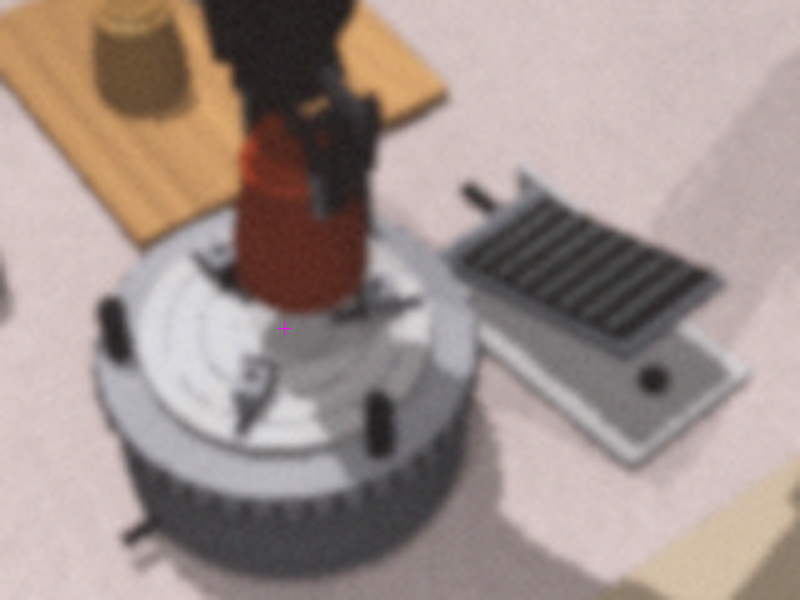

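```bash
python3 -m handwheel '[[[-1,0,10.5,-8.3,0,0,0],[-1,15,0,0,0,0,0],[-1,15,0,0,0,0,0],[-1,5,0,0,0,0,0],[-1,0,0,0,0,0,0]]]' 40
python3 - <<'E'
from h import *
to((615,5.6,214),ydir=-90)
E
```

```text
t: 65.7
position: [614.5, 6.1, 239.8]
orientation: [-2.219, 0.002, 2.224]
force: [0.3, -0.0, -2.4]
grip_width: 58.6
t 65.7 pos [614.5   6.1 239.8] F [ 0.3 -0.  -2.4] w 58.6
toolX [-0.002 -0.001 -1.   ] Y [-0.001 -1.     0.001] Z [-1.     0.001  0.002] q [ 0.34  0.08  0.1  -0.   -1.59  1.23]
turn deg [-0.05  0.13 -0.04]
shift (after turn) to (615, 5.6, 214) [25.8  0.5 -0.5]
```

```bash
python3 -m handwheel '[[[-1,8,0,0,0,0,0],[-1,7,0,0,0,0,0],[-1,5,0,0,0,0,0],[-1,2,0,0,0,0,0],[-1,0,0,0,0,0,0]]]' 40;  python3 - <<'E'
from h import *
to((615,5.6,214),ydir=-90)
E
```

```text
t: 66.2
position: [614.8, 5.8, 218.7]
orientation: [-2.22, 0.002, 2.221]
force: [-0.2, -0.3, -2.3]
grip_width: 58.7
t 66.2 pos [614.8   5.8 218.7] F [-0.2 -0.3 -2.3] w 58.7
toolX [-0.001 -0.    -1.   ] Y [-0.001 -1.     0.   ] Z [-1.     0.001  0.001] q [ 0.33  0.08  0.06  0.   -1.55  1.23]
turn deg [-0.08  0.03 -0.02]
shift (after turn) to (615, 5.6, 214) [ 4.7  0.2 -0.2]
```

```bash
python3 -m handwheel '[[[-1,2,0,0,0,0,0],[-1,1.5,0,0,0,0,0],[-1,1,0,0,0,0,0],[-1,0.8,0,0,0,0,0],[-1,0,0,0,0,0,0]]]' 40;  python3 - <<'E'
from h import *
to((615,5.6,214),ydir=-90)
E
```

```text
t: 66.7
position: [615.0, 5.8, 214.2]
orientation: [-2.221, 0.002, 2.22]
force: [-1.5, -0.1, -1.1]
grip_width: 58.4
t 66.7 pos [615.    5.8 214.2] F [-1.5 -0.1 -1.1] w 58.4
toolX [ 0.001 -0.    -1.   ] Y [-0.001 -1.     0.   ] Z [-1.     0.001 -0.001] q [ 0.33  0.08  0.05  0.   -1.54  1.23]
turn deg [-0.08 -0.03 -0.01]
shift (after turn) to (615, 5.6, 214) [0.2 0.2 0. ]
```

```bash
python3 -m handwheel '[[[-1,0.7,0,0,0,0,0],[0.3,0,0,0,0,0,0],[1,0,0,0,0,0,0],[1,0,0,0,0,0,0],[1,-20,0,0,0,0,0]]]' 40; python3 -m handwheel '[[[1,-40,0,0,0,0,0],[1,-25,0,0,0,0,0],[0,0,16,28,0,0,0],[-0.2,0,16,28,0,0,0],[-0.2,0,16,29,0,0,0]]]' 40;  python3 -m handwheel '[[[-0.2,0,0,0,-7.4,0,0],[-0.2,0,0,0,-7.4,0,0],[-0.2,0,0,0,-7.4,0,0],[-0.2,0,0,0,-7.3,0,0],[-0.2,0,0,0,0,0,0]]]' 40
python3 - <<'E'
from h import *
to((529.7,-42.7,147),ydir=-60.5)
c=camera("scene");crop(c,240,180,400,300,5,"g22.png",proj(c,[[529.7,-42.7,154],[615,5.6,218]]))
E
```

```text
t: 67.2
position: [613.9, 6.0, 229.7]
orientation: [-2.214, 0.002, 2.227]
force: [0.7, -0.3, -0.6]
grip_width: 85.3
t: 67.7
position: [529.1, -42.4, 297.6]
orientation: [-2.22, 0.002, 2.221]
force: [0.0, -0.3, 0.6]
grip_width: 44.2
t: 68.2
position: [529.9, -42.0, 297.9]
orientation: [1.932, 0.508, -1.933]
force: [-0.5, 0.4, -0.1]
grip_width: 34.6
t 68.2 pos [529.9 -42.  297.9] F [-0.5  0.4 -0.1] w 34.6
toolX [-0. -0. -1.] Y [ 0.492 -0.871  0.   ] Z [-0.871 -0.492  0.   ] q [ 0.3  -0.13 -0.01  0.   -1.7   1.79]
turn deg [-0.03  0.01 -0.  ]
shift (after turn) to (529.7, -42.7, 147) [150.9   0.5   0.5]
```

View pics/g22.png

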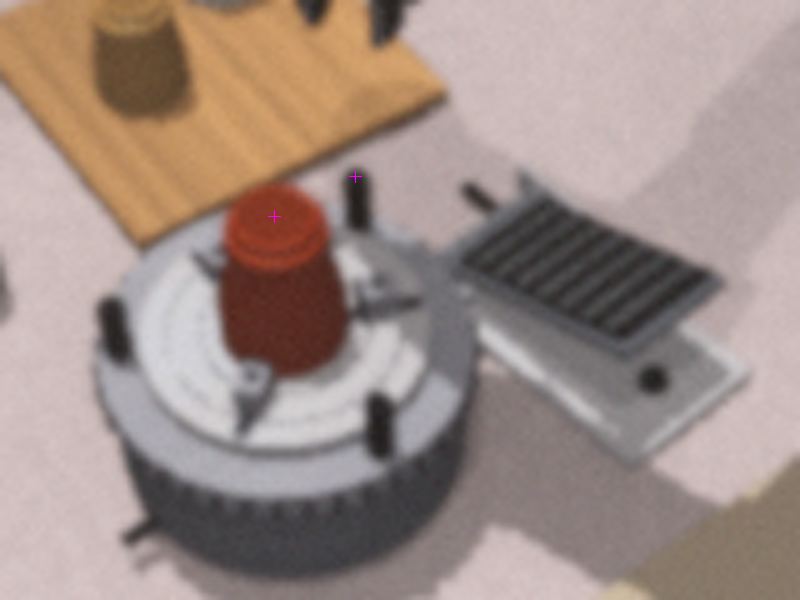

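```bash
python3 -m handwheel '[[[-0.2,40,0,0,0,0,0],[-0.2,40,0,0,0,0,0],[-0.2,40,0,0,0,0,0],[-0.2,20,0,0,0,0,0],[-0.2,9,0,0,0,0,0]]]' 30; python3 -m handwheel '[[[-1,0,0,0,0,0,0],[-1,0,0,0,0,0,0],[-1,0,0,0,0,0,0],[-1,0,0,0,0,0,0],[-1,0,0,0,0,0,0]]]' 40
python3 - <<'E'
from h import *
s,R=st();print("tool F",(R.T@s["force"]).round(1));d=s["position"][:2]-[615,5.6];print(np.hypot(*d),np.degrees(np.arctan2(d[1],d[0])))
E
```

```text
t: 68.75
position: [528.8, -42.2, 146.3]
orientation: [1.931, 0.505, -1.939]
force: [0.1, -0.2, 0.0]
grip_width: 34.4
t: 69.25
position: [529.9, -42.3, 149.4]
orientation: [1.933, 0.507, -1.933]
force: [0.7, -3.8, -6.8]
grip_width: 16.1
t 69.25 pos [529.9 -42.3 149.4] F [ 0.7 -3.8 -6.8] w 16.1
toolX [ 0. -0. -1.] Y [ 0.491 -0.871  0.   ] Z [-0.871 -0.491  0.   ] q [ 0.3  -0.13 -0.27  0.   -1.43  1.78]
tool F [6.8 3.6 1.2]
97.62471632521185 -150.62435145206769
```

```bash
python3 -m handwheel '[[[-1,0,-10.2,-0.4,6,0,0],[-1,0,-10.2,-0.4,6,0,0],[-1,0,-10.2,-0.4,6,0,0],[-1,0,-10.2,-0.4,6,0,0],[-1,0,0,0,0,0,0]]]' 40
python3 - <<'E'
from h import *
s,R=st();print("tool F",(R.T@s["force"]).round(1));d=s["position"][:2]-[615,5.6];print(np.hypot(*d),np.degrees(np.arctan2(d[1],d[0])))
E
python3 -m handwheel '[[[-1,0,-1.7,0,1,0,0],[-1,0,-1.7,0,1,0,0],[-1,0,-1.7,0,1,0,0],[-1,0,0,0,0,0,0],[-1,0,0,0,0,0,0]]]' 40
python3 - <<'E'
from h import *
s,R=st();print("tool F",(R.T@s["force"]).round(1));d=s["position"][:2]-[615,5.6];print(np.hypot(*d),np.degrees(np.arctan2(d[1],d[0])))
E
```

```text
t: 69.75
position: [518.0, -2.0, 149.4]
orientation: [2.178, 0.102, -2.172]
force: [4.2, 1.0, -7.3]
grip_width: 15.6
t 69.75 pos [518.   -2.  149.4] F [ 4.2  1.  -7.3] w 15.6
toolX [ 0.003  0.002 -1.   ] Y [ 0.092 -0.996 -0.001] Z [-0.996 -0.092 -0.003] q [ 0.38 -0.17 -0.31 -0.   -1.43  1.28]
tool F [ 7.3 -0.6 -4.2]
97.27817779347843 -175.52226222222222
t: 70.25
position: [517.8, 1.8, 149.4]
orientation: [2.203, 0.047, -2.198]
force: [5.5, -2.6, -9.6]
grip_width: 15.7
t 70.25 pos [517.8   1.8 149.4] F [ 5.5 -2.6 -9.6] w 15.7
toolX [ 0.002  0.001 -1.   ] Y [ 0.042 -0.999 -0.   ] Z [-0.999 -0.042 -0.002] q [ 0.39 -0.17 -0.31  0.   -1.43  1.22]
tool F [ 9.6  2.8 -5.4]
97.27852157551122 -177.77591838462612
```

```bash
python3 -m handwheel '[[[-1,0,-1.7,0,1,0,0],[-1,0,-1.7,0,1,0,0],[-1,0,-0.6,0,0,0,0],[-1,0,0,0,0,0,0],[-1,0,0,0,0,0,0]]]' 40
python3 - <<'E'
from h import *
s,R=st();print("tool F",(R.T@s["force"]).round(1));d=s["position"][:2]-[615,5.6];print(np.hypot(*d),np.degrees(np.arctan2(d[1],d[0])))
E
```

```text
t: 70.75
position: [517.7, 5.0, 149.4]
orientation: [2.22, 0.007, -2.215]
force: [8.3, -5.6, -9.2]
grip_width: 15.7
t 70.75 pos [517.7   5.  149.4] F [ 8.3 -5.6 -9.2] w 15.7
toolX [ 0.002 -0.001 -1.   ] Y [ 0.007 -1.     0.001] Z [-1.    -0.007 -0.002] q [ 0.4  -0.17 -0.31  0.   -1.43  1.18]
tool F [ 9.2  5.7 -8.3]
97.27393364861449 -179.64872223488027
```

```bash
python3 -m handwheel '[[[-1,0,-1.7,0,1,0,0],[-1,0,-1.2,0,0,0,0],[-1,0,-0.6,0,0,0,0],[-1,0,0,0,0,0,0],[-1,0,0,0,0,0,0]]]' 40
python3 - <<'E'
from h import *
s,R=st();print("tool F",(R.T@s["force"]).round(1));d=s["position"][:2]-[615,5.6];print(np.hypot(*d),np.degrees(np.arctan2(d[1],d[0])))
E
```

```text
t: 71.25
position: [517.7, 7.1, 149.4]
orientation: [-2.22, 0.016, 2.215]
force: [10.4, -10.6, -10.5]
grip_width: 15.5
t 71.25 pos [517.7   7.1 149.4] F [ 10.4 -10.6 -10.5] w 15.5
toolX [ 0.002 -0.003 -1.   ] Y [-0.011 -1.     0.003] Z [-1.     0.011 -0.002] q [ 0.41 -0.17 -0.31  0.   -1.43  1.15]
tool F [ 10.6  10.5 -10.5]
97.28041041542258 179.10419173385688
```

```bash
python3 -m handwheel '[[[-1,0,-1.5,0,0,0,0],[-1,0,-0.8,0,0,0,0],[-1,0,0,0,0,0,0],[-1,0,0,0,0,0,0],[-1,0,0,0,0,0,0]]]' 40
python3 - <<'E'
from h import *
s,R=st();print("tool F",(R.T@s["force"]).round(1));d=s["position"][:2]-[615,5.6];print(np.hypot(*d),np.degrees(np.arctan2(d[1],d[0])))
E
```

```text
t: 71.75
position: [517.7, 8.3, 149.4]
orientation: [-2.22, 0.02, 2.216]
force: [10.3, -16.9, -12.3]
grip_width: 15.8
t 71.75 pos [517.7   8.3 149.4] F [ 10.3 -16.9 -12.3] w 15.8
toolX [ 0.002 -0.005 -1.   ] Y [-0.012 -1.     0.005] Z [-1.     0.012 -0.002] q [ 0.41 -0.17 -0.31  0.01 -1.43  1.15]
tool F [ 12.4  16.8 -10.5]
97.30247048151763 178.42167035512335
```

```bash
python3 -m handwheel '[[[-0.2,0,0,0,0,0,0],[-0.2,0,0,0,0,0,0],[-0.2,-20,0,0,0,0,0],[-0.2,-30,0,0,0,0,0],[-1,-20,0,0,0,0,0]]]' 40; python3 -m handwheel '[[[-1,0,-26,36,0,0,0],[-1,0,-26,36,0,0,0],[-1,0,-26,36,0,0,0],[-1,0,0,0,0,0,0],[-1,0,0,0,0,0,0]]]' 40
python3 - <<'E'
from h import *
to((412,87,113),(411,96,67),ydir=-90)
c=camera("scene");crop(c,240,180,400,300,5,"g23.png",proj(c,[[412,87,82],[615,5.6,218]]))
E
```

```text
t: 72.25
position: [517.5, 11.9, 222.7]
orientation: [-2.221, 0.009, 2.212]
force: [1.4, -0.2, 0.4]
grip_width: 21.1
t: 72.75
position: [409.5, 91.7, 220.9]
orientation: [-2.22, 0.004, 2.213]
force: [0.4, -0.1, -0.6]
grip_width: 0.4
t 72.75 pos [409.5  91.7 220.9] F [ 0.4 -0.1 -0.6] w 0.4
toolX [ 0.003  0.003 -1.   ] Y [-0.007 -1.    -0.003] Z [-1.     0.007 -0.003] q [ 0.71 -0.47 -0.41  0.   -1.63  0.86]
turn deg [-0.38 -0.19  0.15]
shift (after turn) to (412, 87, 113) [107.9   4.7  -2.5]
shift (after turn) to (411, 96, 67) [46. -9.  1.]
```

View pics/g23.png

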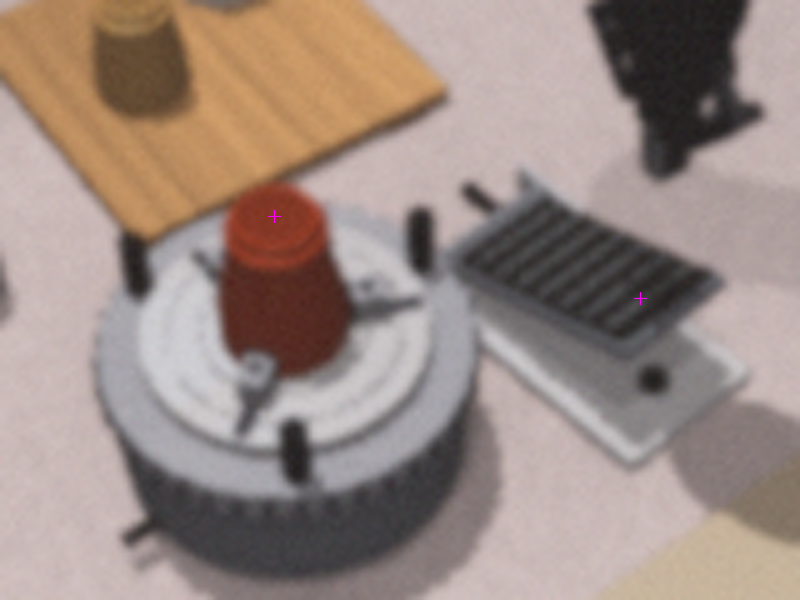

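```bash
python3 -m handwheel '[[[-1,30,4,-2,0,0,0],[-1,30,0,0,0,0,0],[-1,30,0,0,0,0,0],[-1,15,0,0,0,0,0],[-1,0,0,0,0,0,0]]]' 40; python3 -m handwheel '[[[-1,12,-2.5,0,0,0,0],[-1,12,-2.5,0,0,0,0],[-1,10,-2,0,0,0,0],[-1,8,-2,0,0,0,0],[-1,5,-1,0,0,0,0]]]' 40; python3 -m handwheel '[[[-1,0,0,0,0,0,0],[-1,2,0,0,0,0,0],[-1,1,0,0,0,0,0],[-1,0,0,0,0,0,0],[-1,0,0,0,0,0,0]]]' 40;python3 - <<'E'
from h import *
st()
E
```

```text
t: 73.3
position: [411.3, 85.3, 112.5]
orientation: [-2.214, 0.016, 2.22]
force: [-0.1, -0.1, 1.1]
grip_width: -0.1
t: 73.8
position: [412.5, 96.6, 68.3]
orientation: [-2.219, 0.012, 2.215]
force: [-3.1, -3.6, 6.7]
grip_width: -0.2
t: 74.3
position: [412.5, 96.6, 66.8]
orientation: [-2.219, 0.011, 2.214]
force: [-6.2, -2.2, 13.7]
grip_width: -0.1
t 74.3 pos [412.5  96.6  66.8] F [-6.2 -2.2 13.7] w -0.1
toolX [ 0.002 -0.    -1.   ] Y [-0.01 -1.    0.  ] Z [-1.     0.01  -0.002] q [ 0.71 -0.41 -0.66  0.   -1.33  0.85]
```

```bash
python3 -m handwheel '[[[-1,1.5,0,0,0,0,0],[-1,1,0,0,0,0,0],[-1,0,0,0,0,0,0],[-1,0,0,0,0,0,0],[-1,0,0,0,0,0,0]]]'; python3 -m handwheel '[[[-1,0,0,0,0,0,0],[-1,0,0,0,0,0,0],[-1,0,0,0,0,0,0],[-1,0,0,0,0,0,0],[-1,0,0,0,0,0,0]]]'; python3 -m handwheel '[[[-1,0,0,0,0,0,0],[-1,0,0,0,0,0,0],[-1,0,0,0,0,0,0],[-1,0,0,0,0,0,0],[-1,0,0,0,0,0,0]]]';python3 -m handwheel '[[[-1,0,0,0,0,0,0],[-1,0,0,0,0,0,0],[-1,0,0,0,0,0,0],[-1,0,0,0,0,0,0],[-1,0,0,0,0,0,0]]]';python3 -m handwheel '[[[-1,0,0,0,0,0,0],[-1,0,0,0,0,0,0],[-1,0,0,0,0,0,0],[-1,0,0,0,0,0,0],[-1,0,0,0,0,0,0]]]';python3 -m handwheel '[[[-1,0,0,0,0,0,0],[-1,0,0,0,0,0,0],[-1,0,0,0,0,0,0],[-1,0,0,0,0,0,0],[-1,0,0,0,0,0,0]]]'
python3 - <<'E'
from h import *
a=camera("scene")["frame"];b=camera("scene");b=camera("scene");crop(b,240,180,400,300,5,"g24.png",proj(b,[[615,5.6,218]]))
d=cv2.absdiff(a,b["frame"]).max(2)[200:300,240:345];print((d>50).sum())
E
python3 -m handwheel '[[[-1,-8,0,0,0,0,0],[-1,-16,2,0,0,0,0],[-1,-20,4,0,0,0,0],[-1,-30,0,0,0,0,0],[-1,-30,0,0,0,0,0]]]'
python3 - <<'E'
from h import *
t,s=pins();crop(t,300,165,400,265,6,"w24.png");cv2.imwrite("pics/s24.png",s["frame"]);st()
E
```

```text
t: 74.8
position: [412.6, 96.7, 66.3]
orientation: [-2.22, 0.011, 2.214]
force: [-15.1, -3.2, 25.2]
grip_width: 0.2
t: 75.3
position: [412.6, 96.6, 66.3]
orientation: [-2.22, 0.011, 2.214]
force: [-14.9, -3.3, 25.4]
grip_width: -0.4
t: 75.8
position: [412.6, 96.6, 66.3]
orientation: [-2.22, 0.011, 2.214]
force: [-15.1, -3.4, 24.8]
grip_width: -0.0
t: 76.3
position: [412.6, 96.6, 66.3]
orientation: [-2.22, 0.011, 2.214]
force: [-16.0, -2.2, 26.1]
grip_width: 0.0
t: 76.8
position: [412.7, 96.6, 66.3]
orientation: [-2.22, 0.011, 2.214]
force: [-15.7, -2.9, 26.2]
grip_width: 0.2
t: 77.3
position: [412.6, 96.6, 66.3]
orientation: [-2.22, 0.011, 2.214]
force: [-15.6, -2.9, 25.2]
grip_width: 0.2
628
t: 77.95
position: [411.7, 90.5, 166.9]
orientation: [-2.217, 0.011, 2.216]
force: [0.6, 0.8, 0.3]
grip_width: 0.1
top pin [697.   58.1 131. ] r 97.4 ang 32.6 area 48
top pin [619.2 -92.5 131. ] r 98.2 ang -87.5 area 43
top pin [532.2  49.  131. ] r 93.5 ang 152.4 area 26
scene pin [618.5 -93.4 131. ] r 99.0 ang -88.0 area 35
scene pin [697.6  58.8 131. ] r 98.3 ang 32.7 area 44
t 78.05 pos [413.7  91.4 170.8] F [ 0.8  0.7 -0. ] w -0.1
toolX [ 0.008  0.004 -1.   ] Y [-0.01  -1.    -0.004] Z [-1.     0.01  -0.008] q [ 0.7  -0.46 -0.5   0.   -1.53  0.86]
```

View pics/s24.png

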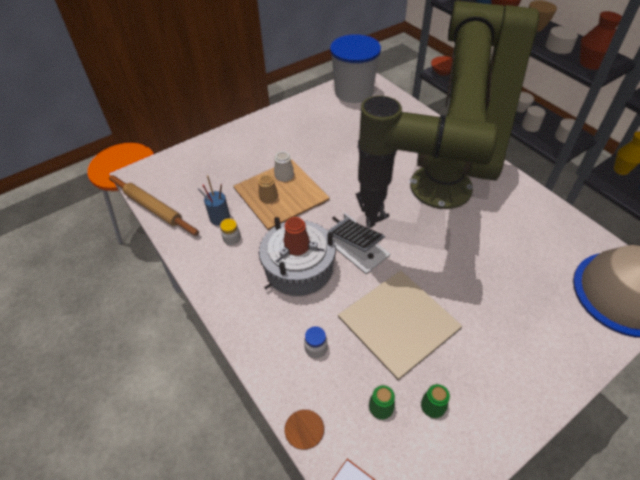

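View pics/g24.png

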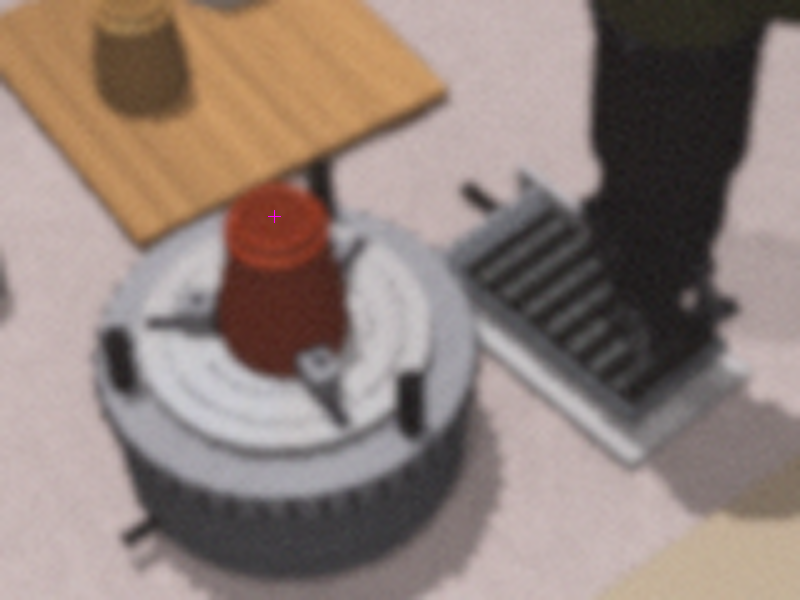

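```bash
python3 -m handwheel '[[[-0.2,-40,0,0,0,0,0],[-0.2,0,13.5,-38,0,0,0],[-0.2,0,13.5,-38,0,0,0],[-0.2,0,13.5,-38,0,0,0],[-0.2,0,0,0,8.5,0,0]]]' 30; python3 -m handwheel '[[[-0.2,0,0,0,8.5,0,0],[-0.2,0,0,0,8.5,0,0],[-0.2,0,0,0,0,0,0],[-0.2,0,0,0,0,0,0],[-0.2,0,0,0,0,0,0]]]' 30
python3 - <<'E'
from h import *
to((528.1,50.9,147),ydir=-117.5)
c=camera("scene");crop(c,240,180,400,300,5,"g25.png",proj(c,[[528.1,50.9,154]]))
E
```

```text
t: 78.55
position: [527.6, 47.6, 202.3]
orientation: [-2.133, 0.176, 2.143]
force: [-1.0, -0.3, -0.0]
grip_width: 34.1
t: 79.05
position: [525.2, 49.0, 205.6]
orientation: [-1.971, 0.453, 1.97]
force: [0.1, -0.5, 0.5]
grip_width: 34.4
t 79.05 pos [525.2  49.  205.6] F [ 0.1 -0.5  0.5] w 34.4
toolX [ 0.  0. -1.] Y [-0.437 -0.9   -0.   ] Z [-0.9    0.437 -0.   ] q [ 0.47 -0.15 -0.19  0.   -1.53  0.64]
turn deg [ 1.6  -0.01  0.01]
shift (after turn) to (528.1, 50.9, 147) [58.6 -3.  -1.7]
```

View pics/g25.png

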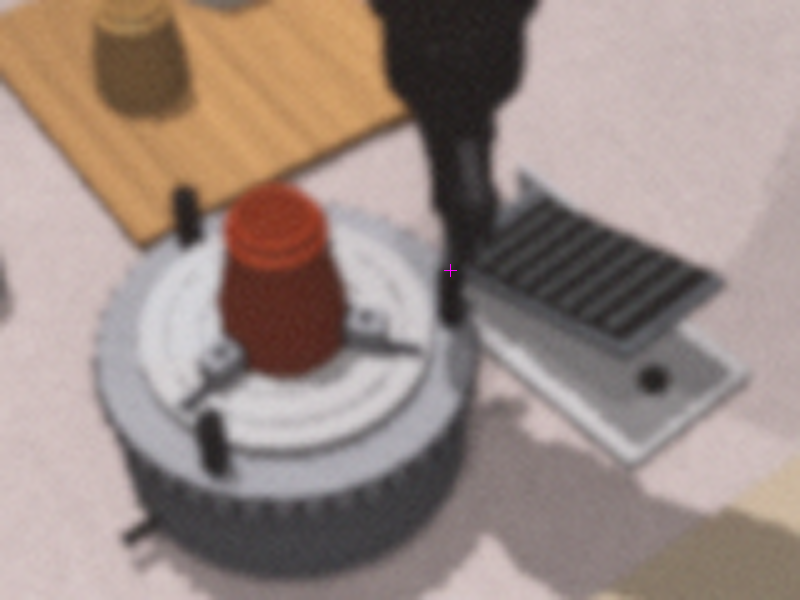

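```bash
python3 -m handwheel '[[[-0.2,20,-3,-2,1.5,0,0],[-0.2,20,0,0,0,0,0],[-0.2,17,0,0,0,0,0],[-0.2,0,0,0,0,0,0],[-1,0,0,0,0,0,0]]]' 30; python3 -m handwheel '[[[-1,0,0,0,0,0,0],[-1,0,0,0,0,0,0],[-1,0,0,0,0,0,0],[-1,0,0,0,0,0,0],[-1,0,10.2,-0.5,-6,0,0]]]' 30;  python3 -m handwheel '[[[-1,0,10.2,-0.5,-6,0,0],[-1,0,10.2,-0.5,-6,0,0],[-1,0,10.2,-0.5,-6,0,0],[-1,0,0,0,0,0,0],[-1,0,0,0,0,0,0]]]' 30
python3 - <<'E'
from h import *
s,R=st();print("tool F",(R.T@s["force"]).round(1));d=s["position"][:2]-[615,5.6];print(np.hypot(*d),np.degrees(np.arctan2(d[1],d[0])))
E
python3 -m handwheel '[[[-0.2,0,0,0,0,0,0],[-0.2,0,0,0,0,0,0],[-0.2,-20,0,0,0,0,0],[0.5,-40,0,0,0,0,0],[1,-45,0,0,0,0,0]]]' 30; python3 -m handwheel '[[[1,-35,0,0,0,0,0],[1,0,0,0,0,0,0],[1,0,0,0,0,0,0],[1,0,0,0,0,0,0],[1,0,0,0,0,0,0]]]' 30
python3 - <<'E'
from h import *
to((615,5.6,290),(615,5.6,214),ydir=-90)
c=camera("scene");crop(c,240,180,400,300,5,"g26.png")
E
```

```text
t: 79.6
position: [528.4, 50.6, 149.2]
orientation: [-1.954, 0.479, 1.953]
force: [0.1, -0.2, -0.4]
grip_width: 20.9
t: 80.1
position: [524.9, 42.6, 149.7]
orientation: [-2.018, 0.379, 2.013]
force: [2.4, 3.1, 2.1]
grip_width: 16.1
t: 80.6
position: [517.6, 11.1, 149.7]
orientation: [-2.19, 0.073, 2.187]
force: [-1.4, -3.3, 5.6]
grip_width: 15.9
t 80.6 pos [517.6  11.1 149.7] F [-1.4 -3.3  5.6] w 15.9
toolX [ 0.001 -0.001 -1.   ] Y [-0.066 -0.998  0.001] Z [-0.998  0.066 -0.002] q [ 0.41 -0.17 -0.31  0.   -1.43  1.09]
tool F [-5.6  3.4  1.1]
97.51387542035826 176.77851005705958
t: 81.1
position: [516.5, 11.9, 252.9]
orientation: [-2.186, 0.07, 2.194]
force: [1.4, -0.3, 1.6]
grip_width: 61.8
t: 81.6
position: [516.9, 11.7, 286.9]
orientation: [-2.187, 0.069, 2.193]
force: [1.1, 0.4, -0.6]
grip_width: 85.6
t 81.6 pos [516.9  11.7 286.9] F [ 1.1  0.4 -0.6] w 85.6
toolX [-0.003 -0.001 -1.   ] Y [-0.062 -0.998  0.001] Z [-0.998  0.062  0.003] q [ 0.41 -0.17 -0.06 -0.   -1.68  1.1 ]
turn deg [-3.58  0.15 -0.05]
shift (after turn) to (615, 5.6, 290) [ -3.1   6.1 -98.1]
shift (after turn) to (615, 5.6, 214) [76.  0.  0.]
```

View pics/g26.png

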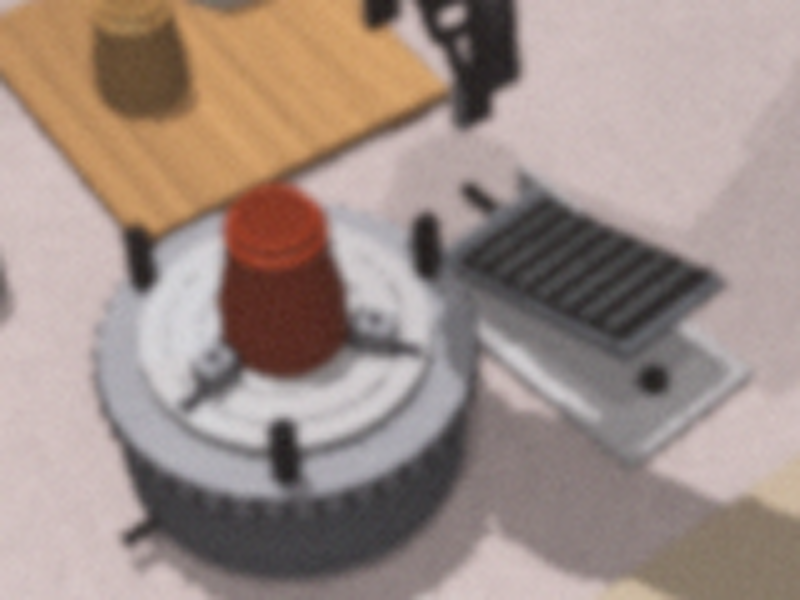

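```bash
python3 -m handwheel '[[[1,0,0,0,-3.5,0,0],[1,0,2,-33,0,0,0],[1,0,2,-33,0,0,0],[1,0,2,-32,0,0,0],[1,0,0,0,0,0,0]]]' 40; python3 -m handwheel '[[[1,30,0,0,0,0,0],[1,25,0,0,0,0,0],[1,8,0,0,0,0,0],[1,0,0,0,0,0,0],[1,0,0,0,0,0,0]]]' 40
python3 - <<'E'
from h import *
to((615,5.6,214),ydir=-90)
E
```

```text
t: 82.15
position: [617.1, 5.4, 284.1]
orientation: [-2.214, 0.005, 2.228]
force: [-0.2, -0.0, -1.8]
grip_width: 85.4
t: 82.65
position: [615.5, 5.4, 227.2]
orientation: [-2.223, 0.002, 2.219]
force: [-0.7, 0.3, 1.6]
grip_width: 85.5
t 82.65 pos [615.5   5.4 227.2] F [-0.7  0.3  1.6] w 85.5
toolX [ 0.002 -0.    -1.   ] Y [-0.001 -1.     0.   ] Z [-1.     0.001 -0.002] q [ 0.33  0.08  0.07  0.   -1.56  1.24]
turn deg [-0.07 -0.11 -0.02]
shift (after turn) to (615, 5.6, 214) [13.2 -0.2  0.5]
```

```bash
python3 -m handwheel '[[[1,7,0,0.5,0,0,0],[1,5,0,0,0,0,0],[0.4,0,0,0,0,0,0],[-1,0,0,0,0,0,0],[-1,0,0,0,0,0,0]]]' 40; python3 -m handwheel '[[[-1,0,0,0,0,0,0],[-1,0,0,0,0,0,0],[-1,-10,0,0,0,0,0],[-1,-25,0,0,0,0,0],[-1,-25,0,0,0,0,0]]]' 40
python3 - <<'E'
from h import *
to((430,-255,275),(430,-255,110),ydir=-90)
c=camera("scene");crop(c,240,160,400,280,5,"g27.png")
E
```

```text
t: 83.15
position: [614.9, 5.5, 214.0]
orientation: [-2.221, 0.002, 2.22]
force: [3.2, -0.0, 2.1]
grip_width: 58.6
t: 83.65
position: [614.3, 5.4, 273.8]
orientation: [-2.219, 0.002, 2.223]
force: [0.3, -0.3, -2.1]
grip_width: 58.5
t 83.65 pos [614.3   5.4 273.8] F [ 0.3 -0.3 -2.1] w 58.5
toolX [-0.002 -0.001 -1.   ] Y [-0.001 -1.     0.001] Z [-1.     0.001  0.002] q [ 0.33  0.08  0.16 -0.   -1.65  1.24]
turn deg [-0.08  0.13 -0.03]
shift (after turn) to (430, -255, 275) [ -1.2 260.4 184.3]
shift (after turn) to (430, -255, 110) [165.   0.   0.]
```

View pics/g27.png

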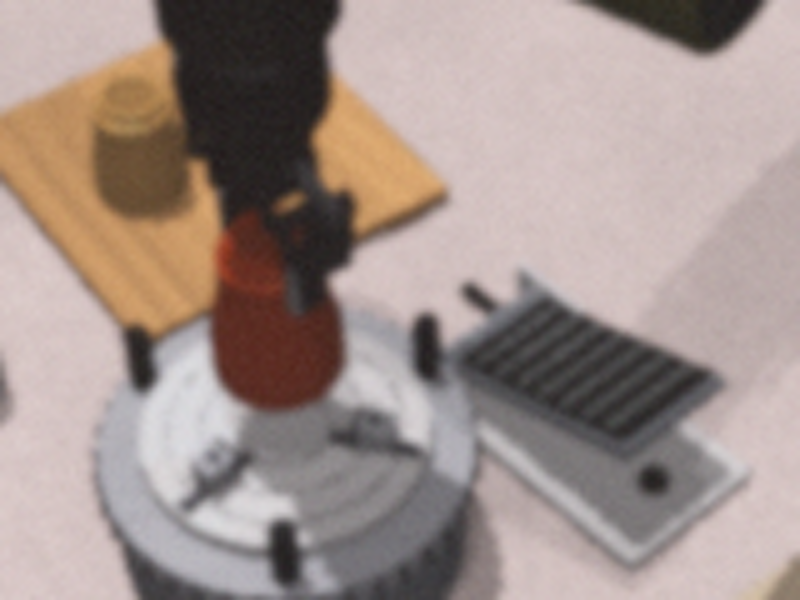

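```bash
python3 -m handwheel '[[[-1,0,15,11,0,0,0],[-1,0,32,24,0,0,0],[-1,0,36,26,0,0,0],[-1,0,36,26,0,0,0],[-1,0,36,26,0,0,0]]]' 40; python3 -m handwheel '[[[-1,0,36,26,0,0,0],[-1,0,36,26,0,0,0],[-1,0,23,19,0,0,0],[-1,0,0,0,0,0,0],[-1,40,0,0,0,0,0]]]' 40; python3 -m handwheel '[[[-1,40,0,0,0,0,0],[-1,40,0,0,0,0,0],[-1,20,0,0,0,0,0],[-1,6,0,0,0,0,0],[-1,0,0,0,0,0,0]]]' 40
python3 - <<'E'
from h import *
to((430,-245,110),ydir=-90)
c=camera("scene");crop(c,220,120,380,240,5,"g28.png")
E
```

```text
t: 84.2
position: [500.2, -150.3, 273.6]
orientation: [-2.221, 0.001, 2.221]
force: [1.3, -0.8, -1.5]
grip_width: 58.7
t: 84.7
position: [431.7, -246.0, 239.2]
orientation: [2.232, -0.008, -2.21]
force: [1.5, 0.7, -1.7]
grip_width: 58.3
t: 85.2
position: [430.3, -244.1, 127.4]
orientation: [-2.22, 0.001, 2.222]
force: [0.4, -0.4, -0.9]
grip_width: 58.4
t 85.2 pos [ 430.3 -244.1  127.4] F [ 0.4 -0.4 -0.9] w 58.4
toolX [-0.001 -0.    -1.   ] Y [-0.001 -1.     0.   ] Z [-1.     0.001  0.001] q [-0.11 -0.22 -0.4   0.   -1.4   1.68]
turn deg [-0.06  0.07 -0.  ]
shift (after turn) to (430, -245, 110) [17.4  0.9  0.3]
```

View pics/g28.png

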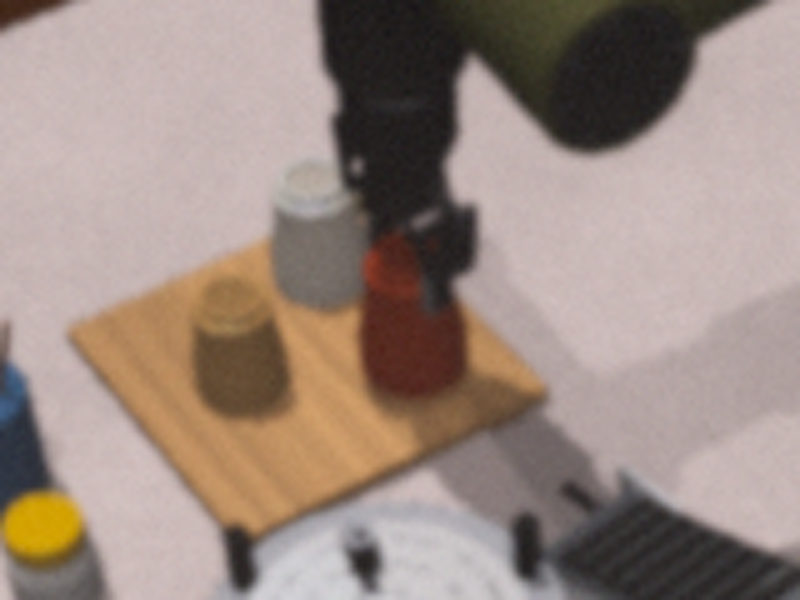

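Red is over the board, clear of the other two cups (crop 415,330; white 320,240; buff 240,350). I'll lower it gently.

```bash
python3 -m handwheel '[[[-1,6,0,0,0,0,0],[-1,5,0,0,0,0,0],[-1,3,0,0,0,0,0],[-1,1.5,0,0,0,0,0],[-1,0,0,0,0,0,0]]]' 40
python3 - <<'E'
from h import *
st()
E
```

```text
t: 85.75
position: [430.3, -244.3, 112.0]
orientation: [-2.22, 0.002, 2.221]
force: [0.1, 0.3, -2.5]
grip_width: 58.4
t 85.75 pos [ 430.3 -244.3  112. ] F [ 0.1  0.3 -2.5] w 58.4
toolX [-0. -0. -1.] Y [-0.001 -1.     0.   ] Z [-1.     0.001  0.   ] q [-0.11 -0.22 -0.42  0.   -1.37  1.68]
```

```bash
python3 -m handwheel '[[[-1,1,0,0,0,0,0],[-1,0.8,0,0,0,0,0],[-1,0.6,0,0,0,0,0],[-1,0,0,0,0,0,0],[-1,0,0,0,0,0,0]]]' 40
python3 - <<'E'
from h import *
st()
E
```

```text
t: 86.25
position: [430.5, -244.3, 110.0]
orientation: [-2.221, 0.002, 2.221]
force: [0.1, 0.3, -0.3]
grip_width: 58.8
t 86.25 pos [ 430.5 -244.3  110. ] F [ 0.1  0.3 -0.3] w 58.8
toolX [ 0. -0. -1.] Y [-0.001 -1.     0.   ] Z [-1.     0.001 -0.   ] q [-0.11 -0.22 -0.42  0.   -1.36  1.68]
```

```bash
python3 -m handwheel '[[[-1,0.5,0,0,0,0,0],[0.3,0,0,0,0,0,0],[1,0,0,0,0,0,0],[1,0,0,0,0,0,0],[1,-15,0,0,0,0,0]]]' 40; python3 -m handwheel '[[[1,-30,0,0,0,0,0],[1,-40,0,0,0,0,0],[1,-40,0,0,0,0,0],[1,-30,-30,0,0,0,0],[1,0,-40,0,0,0,0]]]' 40; python3 -m handwheel '[[[1,0,-40,0,0,0,0],[1,0,-40,0,0,0,0],[1,0,-30,0,0,0,0],[1,0,0,0,0,0,0],[1,0,0,0,0,0,0]]]' 40
python3 - <<'E'
from h import *
st();c=camera("scene");cv2.imwrite("pics/s30.png",c["frame"]);t=camera("top");cv2.imwrite("pics/t30.png",t["frame"])
crop(t,395,150,515,320,4,"b30.png",proj(t,[[426.4,-373.3,108],[529.5,-312,100],[430.5,-244.3,114],[481.6,-311.8,16]]))
E
```

```text
t: 86.75
position: [429.2, -243.9, 122.5]
orientation: [-2.216, 0.001, 2.224]
force: [1.0, -1.1, 0.3]
grip_width: 85.2
t: 87.25
position: [431.4, -175.2, 270.5]
orientation: [-2.229, 0.008, 2.211]
force: [1.5, 0.9, 0.4]
grip_width: 85.2
t: 87.75
position: [430.7, -63.9, 265.3]
orientation: [2.223, 0.0, -2.22]
force: [-0.4, -0.2, 0.3]
grip_width: 85.5
t 87.75 pos [430.7 -63.9 265.3] F [-0.4 -0.2  0.3] w 85.5
toolX [ 0.001 -0.    -1.   ] Y [ 0. -1.  0.] Z [-1.    -0.    -0.001] q [ 0.32 -0.41 -0.29  0.   -1.69  1.25]
```

View pics/s30.png

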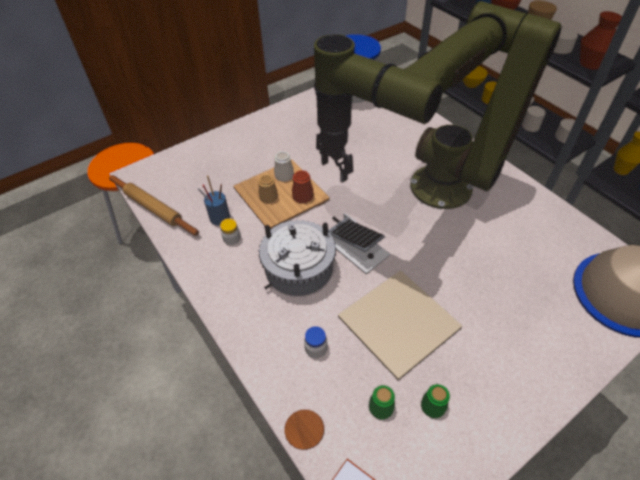

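View pics/b30.png

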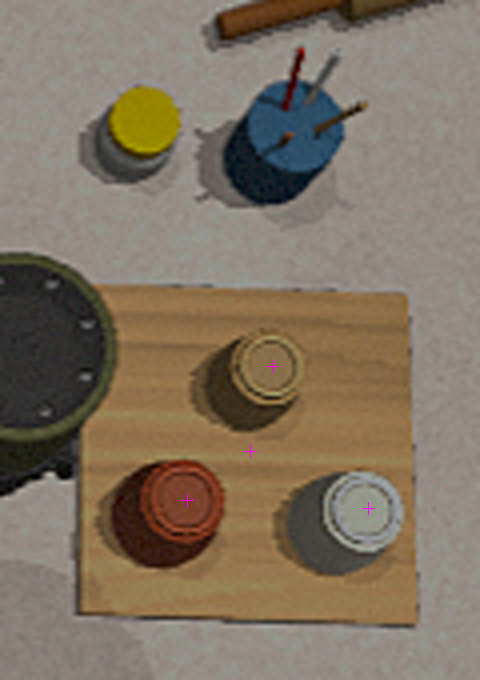

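All three cups stand foot up on the board, well inside its edges. The jars and pot are where they were, and the gripper is clear.

```bash
python3 -c "
from rig import *
print(close_job())"
```

```text
the job is handed in; nothing more can be done
None
```

The job is done and handed in at about 88 s of the 210 s allowed; `close_job` gives no verdict, so these are my own checks. All three cups were there. White, then buff, then red each went through the full cycle:

- **Gripping:** each cup was set foot up in the chuck, and the ring was turned until a handle took about 15–17 N.
- **Spinning:** the pedal was held at its stop for about 3 s, with the pressing force steady at about 25–27 N. Frame differences showed the wheel turning, and each cup's foot stayed on the axis.
- **Unloading:** the pedal was let up, the chuck opened, and the cup stood on the ware board before the next was started.

**Last checks:** the final pictures from both cameras show the three cups upright and apart on the board. By the arm's release positions they are at most 65–70 mm off its middle along either side. The jars and tool pot look unmoved, and the gripper is empty and clear of everything.

**Not as planned:** the first grip on buff was about 14 mm too high and was redone before lifting. No cup was seen to be knocked aside. I had no direct reading of the jaw forces; grip was judged from the force at the handle and from each cup staying centred.

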